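# Pin and clamp a strap pack in the drill jig

## Task

Make up the strap pack in the drill jig: lay every loose dark anodised strap on the one already in the jig, holes over holes and the plain end under the clamp foot, then push both tapered pins from the wooden block fully home through the holes into the jig so that they pull all the straps into line. With both pins still in, crank the clamp screw clockwise until its sprung foot holds the pack firmly, then draw the pins and stand them back in the block, leaving the pack in line and clamped and the other things on the table undisturbed.

Things in the scene. Friction and masses are not known exactly. Their poses are not given: they have to be found in the camera images.
- jig: grey drill jig fixed to the table, bed 265 x 96 mm and 36 mm high. Origin on the table under the middle of the strap place; +x runs along the straps from the pin end to the clamp. In its frame: bushes at x = -75 and -5 mm, clamp screw at x = +85, blue column of the C-frame from x = +116 to +146 mm; all at y = 0. The blue overhanging arm (x from +67 mm on, 34 mm wide) has its underside 90 mm and its top 108 mm above the table.
- bush_a (a point): mouth of the jig's first bush (pin end), on the bed's top, 36 mm above the table; 18 mm bore, 33 mm deep, blind
- bush_b (a point): mouth of the jig's second bush, 70 mm from the first towards the clamp; same bore and depth
- bed_mid (a point): middle of the strap place on the bed's top, 36 mm above the table; the middle of a strap in line lies over it, with the jig's axes
- clamp_crank (a joint): turn of the crank about the vertical screw axis, rad; about 0 = open (it starts within 0.5 of it), grows clockwise seen from above, which lowers screw, crank and foot together by 10 mm a turn; stays where it is left (0.06 N m of friction); range -0.6 to 21. At value v the crank points v clockwise from the jig's +x (seen from above).
- knob_grip (a point): middle of the black crank knob: upright, 19 mm across, 33 mm long (15 mm of it above this point, 18 mm below), 34 mm from the screw axis; spins freely on its stud, so it can be held and led round the circle; 173 mm above the table at crank 0
- foot_face (a point): centre of the underside of the clamp's round steel foot (25 mm across); 74 mm above the table at crank 0, 38 mm above the bed
- clamp_foot (a joint): how far the foot's spring is pushed in, m (0 free, 0.008 at its stop, 4 N per mm); 0.003 to 0.006 holds the pack firmly
- strap_0_mid (a point): centre of a dark grey anodised aluminium strap 200 x 40 x 6 mm, 120 g (lies in the jig, under the foot and out of line), half-way up (3 mm); x along it to the plain end, y across; its two 18 mm holes lie at x = -75 and -5 mm
- strap_0_hole (a point): centre of that strap's hole at x = -75 mm, which goes over bush_a (its other hole, 70 mm on, goes over bush_b)
- strap_1_mid (a point): centre of a dark grey anodised aluminium strap 200 x 40 x 6 mm, 120 g (loose strap on the table at the right, may be absent), half-way up (3 mm); x along it to the plain end, y across; its two 18 mm holes lie at x = -75 and -5 mm
- strap_1_hole (a point): centre of that strap's hole at x = -75 mm, which goes over bush_a (its other hole, 70 mm on, goes over bush_b)
- strap_2_mid (a point): centre of a dark grey anodised aluminium strap 200 x 40 x 6 mm, 120 g (loose strap on the table at the right, may be absent), half-way up (3 mm); x along it to the plain end, y across; its two 18 mm holes lie at x = -75 and -5 mm
- strap_2_hole (a point): centre of that strap's hole at x = -75 mm, which goes over bush_a (its other hole, 70 mm on, goes over bush_b)
- strap_3_mid (a point): centre of a dark grey anodised aluminium strap 200 x 40 x 6 mm, 120 g (loose strap on the table at the right, may be absent), half-way up (3 mm); x along it to the plain end, y across; its two 18 mm holes lie at x = -75 and -5 mm
- strap_3_hole (a point): centre of that strap's hole at x = -75 mm, which goes over bush_a (its other hole, 70 mm on, goes over bush_b)
- pin_1_grip (a point): tapered steel drift pin 1, 120 g, 110 mm long, z up along it: this point is the middle of its red grip (20 mm across, 34 mm long), 84 mm above the tip; above the grip a domed steel head 22 mm across and 10 mm high; below it a 17.4 mm shank that tapers over the last 24 mm to a 5 mm tip
- pin_1_tip (a point): tip of drift pin 1; fully home in a bush it is 33 mm under the bed's top, in the wooden block 40 mm under the block's top
- socket_1 (a point): mouth of hole 1 of the wooden pin block (120 x 52 x 44 mm, fixed, long side along its x), on its top; 19 mm bore, 40 mm deep; the holes are 64 mm apart. Any pin may go in either hole.
- pin_2_grip (a point): tapered steel drift pin 2, 120 g, 110 mm long, z up along it: this point is the middle of its red grip (20 mm across, 34 mm long), 84 mm above the tip; above the grip a domed steel head 22 mm across and 10 mm high; below it a 17.4 mm shank that tapers over the last 24 mm to a 5 mm tip
- pin_2_tip (a point): tip of drift pin 2; fully home in a bush it is 33 mm under the bed's top, in the wooden block 40 mm under the block's top
- socket_2 (a point): mouth of hole 2 of the wooden pin block (120 x 52 x 44 mm, fixed, long side along its x), on its top; 19 mm bore, 40 mm deep; the holes are 64 mm apart. Any pin may go in either hole.
- nozzle_cap: bystander: loose white moulded nozzle cap, 20 mm across, 40 mm tall, standing on its wide end to the left of the clamp; leave it standing where it is

How it is judged:
On the way, in this order (a step that is already met when the one before it is completed fails the run):
1. every strap is in the pack, in line with the bushes within 2 mm (hole at bush_a, middle at bed_mid), and both pins are home (horizontal distance between each of strap_0_hole, strap_1_hole, strap_2_hole, strap_3_hole and bush_a below 0.002 m and horizontal distance between each of strap_0_mid, strap_1_mid, strap_2_mid, strap_3_mid and bed_mid below 0.002 m and z of strap_0_mid in the frame of bed_mid between 0 and 0.03 m and z of strap_1_mid in the frame of bed_mid between 0 and 0.03 m and z of strap_2_mid in the frame of bed_mid between 0 and 0.03 m and z of strap_3_mid in the frame of bed_mid between 0 and 0.03 m and (((horizontal distance between pin_1_tip and bush_a below 0.003 m and z of pin_1_tip in the frame of bush_a below -0.03 m and angle between pin_1_tip's own z axis and vertical below 0.12 rad) and (horizontal distance between pin_2_tip and bush_b below 0.003 m and z of pin_2_tip in the frame of bush_b below -0.03 m and angle between pin_2_tip's own z axis and vertical below 0.12 rad)) or ((horizontal distance between pin_2_tip and bush_a below 0.003 m and z of pin_2_tip in the frame of bush_a below -0.03 m and angle between pin_2_tip's own z axis and vertical below 0.12 rad) and (horizontal distance between pin_1_tip and bush_b below 0.003 m and z of pin_1_tip in the frame of bush_b below -0.03 m and angle between pin_1_tip's own z axis and vertical below 0.12 rad)))), for 0.2 s.
2. with the pins still home, the clamp foot holds the pack, its spring pushed in at least 2.5 mm ((((horizontal distance between pin_1_tip and bush_a below 0.003 m and z of pin_1_tip in the frame of bush_a below -0.03 m and angle between pin_1_tip's own z axis and vertical below 0.12 rad) and (horizontal distance between pin_2_tip and bush_b below 0.003 m and z of pin_2_tip in the frame of bush_b below -0.03 m and angle between pin_2_tip's own z axis and vertical below 0.12 rad)) or ((horizontal distance between pin_2_tip and bush_a below 0.003 m and z of pin_2_tip in the frame of bush_a below -0.03 m and angle between pin_2_tip's own z axis and vertical below 0.12 rad) and (horizontal distance between pin_1_tip and bush_b below 0.003 m and z of pin_1_tip in the frame of bush_b below -0.03 m and angle between pin_1_tip's own z axis and vertical below 0.12 rad))) and value of joint clamp_foot above 0.0025 m), for 0.2 s.
At the end, for the whole second after the job is handed in: Both pins stand in the block (tips at least 30 mm deep, upright), every strap lies on the bed in the pack with its hole within 2 mm of the axis of bush_a and its middle within 2 mm of bed_mid, the clamp foot presses on the pack with its spring pushed in at least 2.5 mm, all at rest (horizontal distance between each of strap_0_hole, strap_1_hole, strap_2_hole, strap_3_hole and bush_a below 0.002 m and horizontal distance between each of strap_0_mid, strap_1_mid, strap_2_mid, strap_3_mid and bed_mid below 0.002 m and z of strap_0_mid in the frame of bed_mid between 0 and 0.03 m and z of strap_1_mid in the frame of bed_mid between 0 and 0.03 m and z of strap_2_mid in the frame of bed_mid between 0 and 0.03 m and z of strap_3_mid in the frame of bed_mid between 0 and 0.03 m and (((horizontal distance between pin_1_tip and socket_1 below 0.006 m and z of pin_1_tip in the frame of socket_1 below -0.03 m and angle between pin_1_tip's own z axis and vertical below 0.12 rad) and (horizontal distance between pin_2_tip and socket_2 below 0.006 m and z of pin_2_tip in the frame of socket_2 below -0.03 m and angle between pin_2_tip's own z axis and vertical below 0.12 rad)) or ((horizontal distance between pin_2_tip and socket_1 below 0.006 m and z of pin_2_tip in the frame of socket_1 below -0.03 m and angle between pin_2_tip's own z axis and vertical below 0.12 rad) and (horizontal distance between pin_1_tip and socket_2 below 0.006 m and z of pin_1_tip in the frame of socket_2 below -0.03 m and angle between pin_1_tip's own z axis and vertical below 0.12 rad))) and value of joint clamp_foot above 0.0025 m and velocity of joint clamp_crank below 0.05 rad/s); the robot touches nothing.
It fails at once if the loose white cap is tipped over (angle between nozzle_cap's own z axis and vertical above 0.6 rad).
It fails at once if the loose white cap is moved more than 3 cm (distance of nozzle_cap from where it was at the start of the episode above 0.03 m).
Of strap_1, strap_2, strap_3 only 1 to 3 are there at a start; the rules pass over those that are not, and their reading is None.
At some moment in a run one of strap_1, strap_2, strap_3 may be knocked a few centimetres aside while the robot is not near it.
It also fails if it takes over 210 s, if anything falls off the work surface, if the arm or the gripper's body presses on something with over 40 N, if the wrist force passes 120 N, or if a joint passes its speed limit or range.

## Robot

A 7-joint arm with a two-finger parallel gripper is mounted at the origin on a cart in front of the work surface, level with it; the furniture and walls round the work are solid. World frame = base frame: x ahead of the robot, y to its left, z up, the work surface at z = 0. Lengths are in m, angles in rad, forces in N, time in s.
With the tool pointing down it reaches from about 0.375 to 0.925 m from the base axis. Payload 3.1 kg.
Tool frame: the origin (TCP) lies midway between the tips of the shut fingers; the grasp point (between the pads) lies 19 mm behind it; z points along the fingers, y is the direction in which the jaws open and shut (so a half turn about z gives the same grasp; the last joint's range is limited). The gripper opens to 85 mm and grips with 20 to 120 N. Pads are 22 mm wide; open, the fingers measure 114 mm over their backs; the gripper's body (76 mm by 85 mm) begins 54 mm behind the grasp point. The pads swing forward as they close: fully open they stand 13 mm farther back than shut.
Start: joints at [-1.284, 0.383, 0.044, 1.598, -0.018, 1.161, -0.05], TCP at [0.244, 0.602, 0.206] pointing down, gripper open.
Joint ranges: [-2.61, 2.61], [-0.41, 2.15], [-1.48, 1.57], [0, 2.5], [-1.57, 4.71], [0.05, 1.97], [-2.85, 2.85]. Speed limits (rad/s): [2.79, 2.79, 3.14, 3.14, 3.14, 3.14, 3.14].

## Interface

Orientations are given as a rotation vector (axis times angle).
In Python, from workcell import env gives the robot as it stands. The module is installed in compiled form; this text tells all that it offers.
- The arm moves only by the tool jog_arm, never from a script. Its argument "commands" is one flat list of numbers, 7 for each row, row after row: the opening, from 0 (shut) to 1 (fully open), then the shift along the tool's x, y, z each as a share of 0.04 m, from -1 to 1, then the turn, a rotation vector about the tool's x, y, z each as a share of 0.12 rad, from -1 to 1. A call has 1 to 8 rows; each row shifts and turns the commanded pose from where the row before left it, along the tool's axes as they then stand; what a row does not reach is not made up. A row lasts 1/12 s, in which the tool goes at most 41.7 mm and 7.16 degrees, less where a joint would pass 70% of its speed; a pose out of reach is approached as far as the arm can. A call with a number of a shift or a turn outside -1 to 1 is refused whole. A call with a gripper value outside its range is refused whole. The fingers move at their own pace and stop on an object; the grip force is fixed at half the most. Time passes only in rows, so rows that do not move let the fingers close. It gives the time, the measured TCP pose, the force and the opening at its end, in the units of the state.
- env.read_state(): the state, without advancing time (a new reading comes with each control period).
- env.get_image(name): name is "scene" or "top" or "wrist"; returns a dict with "pixels" (400x640x3 uint8, blue, green, red), "depth" (400x640 float32, m along the optical axis (not along the pixel's ray), 0 where there is no reading), "fx", "fy", "cx", "cy" (pixels), "eye" and "rotation" of the camera in the world; the wrist camera has in their place "hand_eye" (4x4, takes a point from camera to tool coordinates, whose origin is the TCP and whose axes are the flange's). Camera axes: x right, y up, looking along -z (the intrinsics and any distortion apply to the point x, -y, -z); pixel columns grow to the right and rows downward; lengths in m; the calibration is good to about 2 mm. A picture is of the moment at which its call begins: read the wrist's pose just before it.
- env.sign_off(): hands the job in, once; it reports no verdict.
The state is a dict: "clock": time; "joint_pos": joint angles; "qvel": joint speeds; "effort": joint torques, N m; "eef_pos": TCP position; "eef_rot": TCP orientation; "wrist_force": force on the tool from outside, world axes, zero at the start; "moment": the same for the moment, N m; "width": finger opening in m.
Only numpy, scipy, OpenCV 4.12 (cv2) and the standard library are available. Lean on these libraries where they do the work, as an engineer would, in place of code of your own. Each camera call takes 0.05 s, during which the arm holds its last target.

## Working session

There is one attempt and no reset: what is moved stays moved. The work goes in short steps, Python scripts to look and compute and a tool call to move; the robot and the scene stay as the last step left them, time stands still between calls to the robot, and variables do not carry over. Pictures are saved under pics/ and viewed, and the job is handed in when it is done.

Besides the shell and the picture viewer there is one more tool, called after ">>>" as a command line: name --argument value ..., lists and objects as JSON in quotes. jog_arm: Moves the arm, as the interface text tells. Its arguments: {"type":"object","properties":{"commands":{"type":"array","items":{"type":"number","minimum":-1,"maximum":1}}},"required":["commands"]}

```bash
ls; mkdir -p pics; python3 - <<'E'
from workcell import env
import cv2,json,numpy as np
s=env.read_state();print(s)
for n in["scene","top","wrist"]:
    im=env.get_image(n);cv2.imwrite(f"pics/{n}0.png",im["pixels"])
    print(n,{k:np.round(v,4).tolist() for k,v in im.items() if k not in("pixels","depth")})
E
```

```text
pics
{'clock': 0.0, 'joint_pos': array([-1.28380464,  0.38386145,  0.04385303,  1.59956314, -0.01788786,
        1.16120894, -0.04992645]), 'qvel': array([-1.35943957e-03,  6.33477484e-04,  1.32135999e-03, -1.27863717e-05,
       -1.47613132e-03, -3.71525862e-04, -6.06999976e-04]), 'effort': array([-4.62025182e-04, -4.33449161e+01,  1.02475036e+00, -2.49514854e+01,
        1.07849014e-02,  1.13683648e-02, -2.96917264e-06]), 'eef_pos': array([0.24363351, 0.60152717, 0.2047755 ]), 'eef_rot': array([-0.60057783, -3.08329604,  0.0041235 ]), 'wrist_force': array([0.03075542, 0.21432547, 0.02172052]), 'moment': array([-0.01514761, -0.00939663,  0.06078483]), 'width': 0.0851615258042187}
scene {'fx': 501.8499, 'fy': 501.8499, 'cx': 320.0129, 'cy': 195.9314, 'eye': [-0.2585, 0.954, 0.65], 'rotation': [0.5185, -1.4296, -2.1128]}
top {'fx': 452.4309, 'fy': 452.4309, 'cx': 318.6246, 'cy': 196.8426, 'eye': [0.3816, -0.0536, 1.3345], 'rotation': [0.1074, -0.087, -1.5481]}
wrist {'fx': 327.6872, 'fy': 327.6872, 'cx': 321.5575, 'cy': 203.6913, 'hand_eye': [[0.0004, 0.9632, 0.2689, 0.0684], [1.0, -0.0005, 0.0005, -0.0005], [0.0006, 0.2689, -0.9632, -0.1678], [0.0, 0.0, 0.0, 1.0]]}
```

View pics/top0.png

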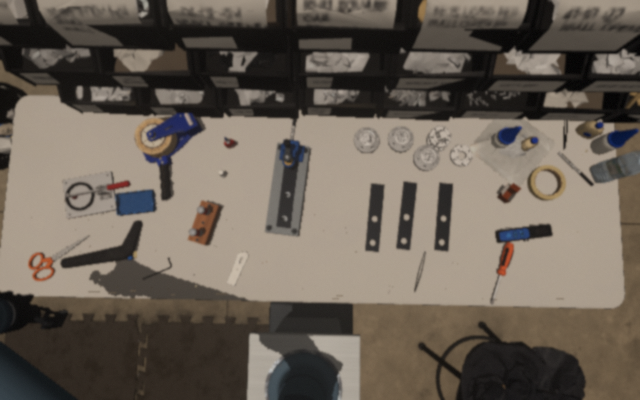

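View pics/scene0.png

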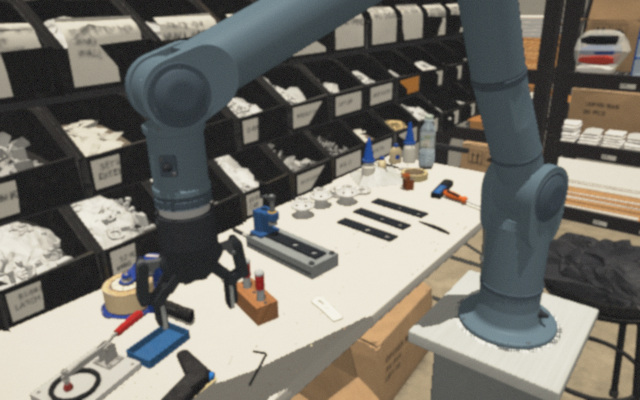

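View pics/wrist0.png

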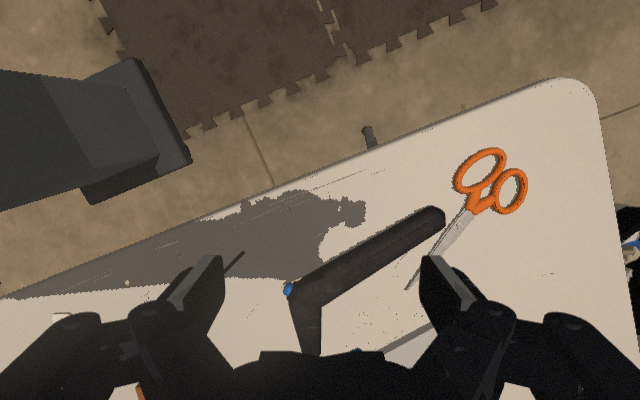

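The top view shows the jig at (288,190) with its clamp end up. Three loose straps lie at (374,217), (407,215) and (442,216). The pin block is at (205,222) and the white cap at (222,173).

```bash
cat > h.py <<'E'
import numpy as np,cv2
from scipy.spatial.transform import Rotation as R
from workcell import env
def campose(im,st=None):
    if "eye" in im: return R.from_rotvec(im["rotation"]).as_matrix(),np.array(im["eye"])
    T=np.array(im["hand_eye"]);Rt=R.from_rotvec(st["eef_rot"]).as_matrix()
    return Rt@T[:3,:3],Rt@T[:3,3]+st["eef_pos"]
def ray(im,u,v,st=None):
    M,e=campose(im,st)
    d=np.array([(u-im["cx"])/im["fx"],-(v-im["cy"])/im["fy"],-1.])
    return e,M@d
def onz(im,u,v,z,st=None):
    e,d=ray(im,u,v,st); return e+d*(z-e[2])/d[2]
def dep(im,u,v,st=None):
    e,d=ray(im,u,v,st); return e+d*im["depth"][int(round(v)),int(round(u))]
def proj(im,p,st=None):
    M,e=campose(im,st); q=M.T@(np.asarray(p)-e)
    return np.array([im["cx"]+im["fx"]*q[0]/-q[2],im["cy"]-im["fy"]*q[1]/-q[2]])
def cloud(im,st=None):
    v,u=np.mgrid[0:400,0:640]
    M,e=campose(im,st)
    d=np.stack([(u-im["cx"])/im["fx"],-(v-im["cy"])/im["fy"],-np.ones(u.shape)],-1)@M.T
    return e+d*im["depth"][...,None]
def crop(im,name,u0,u1,v0,v1,f=4):
    c=im["pixels"][v0:v1,u0:u1];cv2.imwrite("pics/"+name+".png",cv2.resize(c,None,fx=f,fy=f,interpolation=cv2.INTER_CUBIC))
def get(n):
    s=env.read_state();return env.get_image(n),s
E
python3 - <<'E'
from h import *
im,s=get("top")
crop(im,"topc1",180,330,130,250,5)
crop(im,"topc2",340,480,150,270,5)
P=cloud(im)
for n,(u,v) in dict(table=(340,250),s1=(374,225),s2=(407,225),s3=(442,225),bed=(275,200),block=(205,232),cap=(222,173),clamp=(290,150)).items(): print(n,P[v,u].round(3),im["depth"][v,u])
E
```

```text
table [ 0.392 -0.1   -0.003] 1.3273368
s1 [ 0.468 -0.199 -0.001] 1.3337916
s2 [ 0.469 -0.295  0.009] 1.3222001
s3 [ 0.471 -0.396  0.009] 1.3209989
bed [0.532 0.091 0.035] 1.3101382
block [0.435 0.288 0.041] 1.2947404
cap [0.608 0.249 0.036] 1.3203313
clamp [0.663 0.046 0.109] 1.2518896
```

View pics/topc1.png

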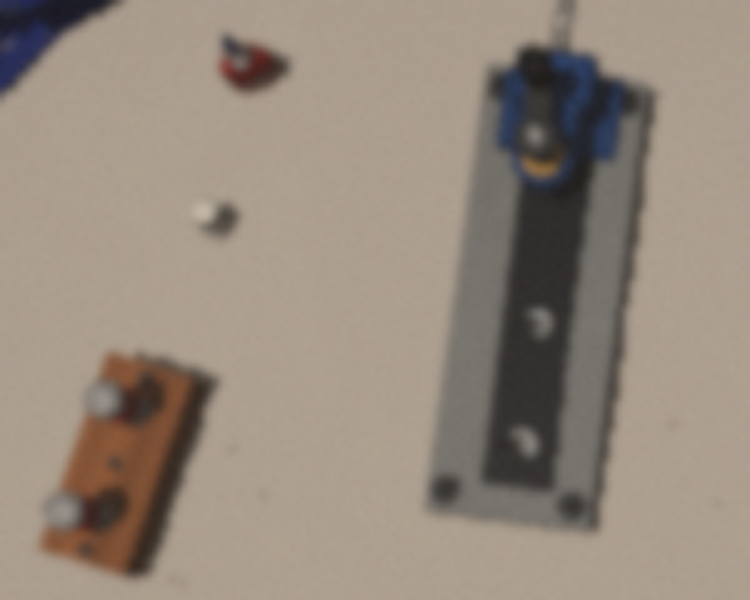

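View pics/topc2.png

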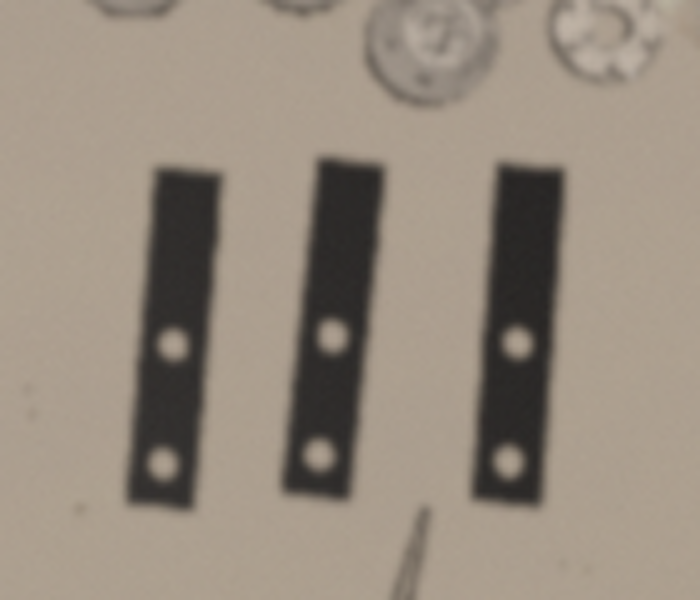

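All three loose straps are present, with their hole ends towards the robot (bottom of the image). Next I'll measure with contours and hole blobs.

```bash
cat > m.py <<'E'
from h import *
def straps(im,z=0.006,st=None,roi=(340,480,170,260),thr=70):
    f=6;u0,u1,v0,v1=roi
    g=cv2.cvtColor(im["pixels"],cv2.COLOR_BGR2GRAY)[v0:v1,u0:u1]
    g=cv2.resize(g,None,fx=f,fy=f,interpolation=cv2.INTER_CUBIC)
    m=(g<thr).astype(np.uint8)
    cs,h=cv2.findContours(m,cv2.RETR_CCOMP,cv2.CHAIN_APPROX_NONE)
    out=[]
    for i,c in enumerate(cs):
        if h[0][i][3]<0 and cv2.contourArea(c)>600*f*f/2:
            t=lambda p:onz(im,(p[0]+.5)/f-.5+u0,(p[1]+.5)/f-.5+v0,z,st)[:2]
            b=np.array([t(p) for p in cv2.boxPoints(cv2.minAreaRect(c))])
            hs=[]
            for j,k in enumerate(cs):
                if h[0][j][3]==i and cv2.contourArea(k)>8*f*f:
                    M=cv2.moments(k);hs.append(t((M["m10"]/M["m00"],M["m01"]/M["m00"])))
            hs=np.array(sorted(hs,key=lambda p:p[0]))
            e=[np.linalg.norm(b[i]-b[i-1]) for i in range(4)]
            out.append((b.mean(0),sorted(e)[::3],hs))
    return sorted(out,key=lambda o:-o[0][1])
E
python3 - <<'E'
from m import *
im,s=get("top")
for c,e,hs in straps(im):
    print("ctr",c.round(4),"size",np.round(e,3),"holes",hs.round(4).tolist())
    if len(hs)==2:
        d=hs[1]-hs[0];n=np.linalg.norm(d);a=np.arctan2(d[1],d[0]);print("  dist",n.round(4),"yaw",a.round(4),"mid from holes",(hs[1]+d/n*.005).round(4))
P=cloud(im)
# jig bed top mask by depth height
m=((P[...,2]>.026)&(P[...,2]<.047)).astype(np.uint8)
m[:,:255]=0;m[:,335:]=0;m[:130]=0;m[250:]=0
c=max(cv2.findContours(m,0,1)[0],key=cv2.contourArea);r=cv2.minAreaRect(c);print(r)
b=np.array([onz(im,*p,.036)[:2] for p in cv2.boxPoints(r)]);print(b.round(4).tolist(),[np.linalg.norm(b[i]-b[i-1]).round(3) for i in range(4)],b.mean(0))
# strap0
for z in[.042]:
  for c,e,hs in straps(im,z,roi=(255,325,165,245),thr=60): print("s0",c,e,hs.round(4).tolist())
E
```

```text
ctr [ 0.4908 -0.2   ] size [0.036 0.195] holes [[0.4165, -0.1936], [0.4862, -0.1991]]
  dist 0.0699 yaw -0.0775 mid from holes [ 0.4912 -0.1994]
ctr [ 0.4984 -0.2933] size [0.036 0.195] holes [[0.4235, -0.2846], [0.4932, -0.2925]]
  dist 0.0701 yaw -0.1129 mid from holes [ 0.4981 -0.2931]
ctr [ 0.497  -0.4013] size [0.037 0.196] holes [[0.4219, -0.3947], [0.4914, -0.4007]]
  dist 0.0697 yaw -0.0866 mid from holes [ 0.4964 -0.4012]
((286.7380065917969, 188.46507263183594), (33.43741989135742, 90.73039245605469), 7.594643592834473)
[[0.4409, 0.1192], [0.7055, 0.0934], [0.694, -0.0044], [0.4302, 0.0237]] [np.float64(0.096), np.float64(0.266), np.float64(0.098), np.float64(0.265)] [0.56765143 0.05799577]
s0 [0.54739804 0.05608397] [np.float64(0.03724355707642033), np.float64(0.182307411818728)] [[0.4803, 0.0608], [0.5493, 0.0541]]
```

```bash
cat > p.py <<'E'
import sys
from h import *
def yaw(s):
    M=R.from_rotvec(s["eef_rot"]).as_matrix();return np.arctan2(-M[1,0],-M[0,0])
def go(x,y,z,psi=None,s=None):
    s=s or env.read_state()
    M=R.from_rotvec(s["eef_rot"]).as_matrix();y0=yaw(s)
    if psi is None: psi=y0
    c,sn=np.cos(psi),np.sin(psi)
    T=np.array([[-c,-sn,0],[-sn,c,0],[0,0,-1]]).T
    d=np.array([x,y,z])-s["eef_pos"]
    rv=R.from_matrix(M.T@T).as_rotvec()
    print("t %.1f pos %s yaw %.3f F %s w %.4f"%(s["clock"],s["eef_pos"].round(4),y0,s["wrist_force"].round(1),s["width"]))
    print(" turn/0.12:",(rv/.12).round(2)," shift/0.04 now:",(M.T@d/.04).round(2)," after turn:",(T.T@d/.04).round(2))
if __name__=="__main__": go(*map(float,sys.argv[1:]))
E
python3 p.py 0.52 0.06 0.22 -0.1
```

```text
t 0.2 pos [0.2438 0.602  0.2055] yaw -0.385 F [0.1 0.  0.1] w 0.0855
 turn/0.12: [-0.01 -0.   -2.37]  shift/0.04 now: [-11.49  -9.97  -0.35]  after turn: [ -8.22 -12.79  -0.36]
```

>>> jog_arm --commands '[1, 0, 0, 0, 0, 0, -0.79, 1, 0, 0, 0, 0, 0, -0.79, 1, 0, 0, 0, 0, 0, -0.79, 1, -0.5, -0.8, -0.02, 0, 0, 0, 1, -0.5, -0.8, -0.02, 0, 0, 0, 1, -0.5, -0.8, -0.02, 0, 0, 0, 1, -0.5, -0.8, -0.02, 0, 0, 0, 1, -0.5, -0.8, -0.02, 0, 0, 0]'

```text
clock: 0.92
eef_pos: [0.3279, 0.4315, 0.2101]
eef_rot: [-0.157, -3.138, 0.0]
wrist_force: [0.8, -0.1, 0.7]
width: 0.0856
```

>>> jog_arm --commands '[1, -0.5, -0.8, -0.02, 0, 0, 0, 1, -0.5, -0.8, -0.02, 0, 0, 0, 1, -0.5, -0.8, -0.02, 0, 0, 0, 1, -0.5, -0.8, -0.02, 0, 0, 0, 1, -0.5, -0.8, -0.02, 0, 0, 0, 1, -0.5, -0.8, -0.02, 0, 0, 0, 1, -0.5, -0.8, -0.02, 0, 0, 0, 1, -0.5, -0.8, -0.02, 0, 0, 0]'

```text
clock: 1.58
eef_pos: [0.4614, 0.1607, 0.2168]
eef_rot: [0.157, 3.137, 0.001]
wrist_force: [1.1, 0.0, -0.4]
width: 0.0854
```

```bash
python3 p.py 0.52 0.06 0.22 -0.1
```

```text
t 1.6 pos [0.4614 0.1607 0.2168] yaw -0.100 F [ 1.1  0.  -0.4] w 0.0854
 turn/0.12: [ 0.  0. -0.]  shift/0.04 now: [-1.71 -2.36 -0.08]  after turn: [-1.71 -2.36 -0.08]
```

>>> jog_arm --commands '[1, -0.5, -0.7, 0, 0, 0, 0, 1, -0.5, -0.7, 0, 0, 0, 0, 1, -0.5, -0.7, 0, 0, 0, 0, 1, 0, 0, 0, 0, 0, 0, 1, 0, 0, 0, 0, 0, 0]'

```text
clock: 2.0
eef_pos: [0.5131, 0.07, 0.2167]
eef_rot: [0.167, 3.137, -0.001]
wrist_force: [0.0, 0.9, 0.5]
width: 0.085
```

```bash
python3 - <<'E'
from h import *
im,s=get("wrist");cv2.imwrite("pics/w1.png",im["pixels"]);print(s["eef_pos"],campose(im,s)[1])
np.savez("w1.npz",px=im["pixels"],d=im["depth"])
E
python3 p.py 0.52 0.06 0.22 -0.1
```

```text
[0.51306311 0.07000896 0.21672059] [0.44482864 0.07694387 0.38451641]
t 2.0 pos [0.5122 0.0724 0.2165] yaw -0.103 F [0.5 1.3 0.2] w 0.0851
 turn/0.12: [ 0.   -0.   -0.02]  shift/0.04 now: [-0.22 -0.29 -0.09]  after turn: [-0.22 -0.29 -0.09]
```

View pics/w1.png

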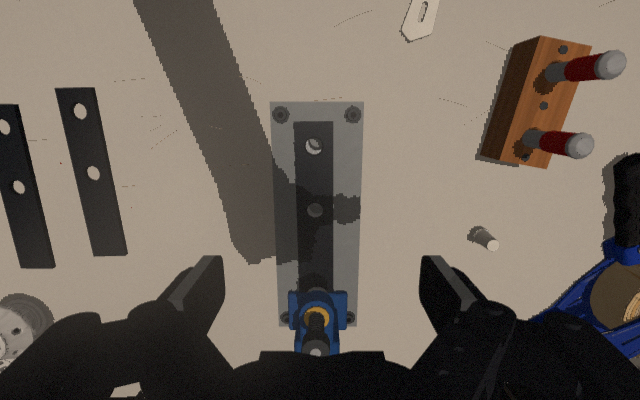

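The wrist view has the jig from (275,102) to (357,325). Holes of the strap in the jig are at (314,146) and (315,211), the yellow foot ring at (316,318), and the pins are at the right.

```bash
python3 - <<'E'
import numpy as np,cv2
p=np.load("w1.npz")["px"]
cv2.imwrite("pics/w1c.png",cv2.resize(p[95:240,265:370],None,fx=4,fy=4,interpolation=cv2.INTER_CUBIC))
cv2.imwrite("pics/w1d.png",cv2.resize(p[270:360,265:370],None,fx=6,fy=6,interpolation=cv2.INTER_CUBIC))
E
```

```text
(no output)
```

View pics/w1c.png

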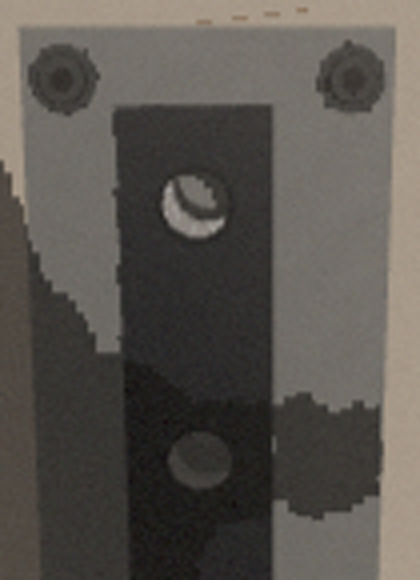

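View pics/w1d.png

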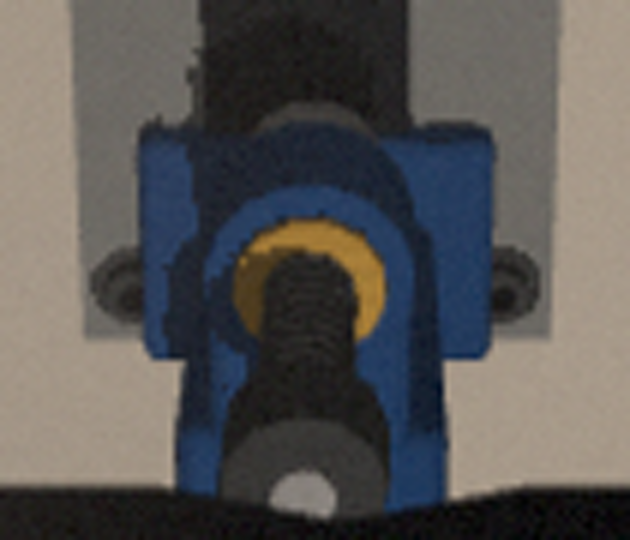

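```bash
python3 - <<'E'
from m import *
im,s=get("wrist")
np.savez("w1.npz",px=im["pixels"],d=im["depth"])
print(s["eef_pos"])
px=im["pixels"];hsv=cv2.cvtColor(px,cv2.COLOR_BGR2HSV)
m=cv2.inRange(hsv,(15,100,60),(35,255,255));m[:, :280]=0;m[:,350:]=0;m[:280]=0
ys,xs=np.nonzero(m);print("yellow",xs.min(),xs.max(),ys.min(),ys.max())
c=np.column_stack([xs,ys]).astype(np.float32);hull=cv2.convexHull(c);el=cv2.fitEllipse(hull);print(el)
P=cloud(im,s)
print("z yellow",np.median(P[ys,xs,2]))
for z in(.108,.111,.114): print(z,onz(im,el[0][0],el[0][1],z,s).round(4))
# bed top
mm=((P[...,2]>.028)&(P[...,2]<.047)).astype(np.uint8);mm[:,:255]=0;mm[:,390:]=0
cc=max(cv2.findContours(mm,0,1)[0],key=cv2.contourArea);r=cv2.minAreaRect(cc);print(r)
b=np.array([onz(im,*p,.036,s)[:2] for p in cv2.boxPoints(r)]);print(b.round(4).tolist(),[np.linalg.norm(b[i]-b[i-1]).round(3) for i in range(4)],b.mean(0))
# strap0 & holes; ellipses of hole A by brightness
g=cv2.cvtColor(px,cv2.COLOR_BGR2GRAY)
for (u,v) in((314,146),(315,211)):
    print(u,v,onz(im,u,v,.042,s).round(4), P[v-6:v+7:3,u-6:u+7:3,2].round(3).tolist())
for cx,cy in ((62,78),(350,78)):print(onz(im,265+cx/4,95+cy/4,.036,s).round(4))
for cx,cy in ((125,285),(513,285)):print(onz(im,265+cx/6,270+cy/6,.036,s).round(4))
E
```

```text
[0.5122415  0.07239631 0.21646462]
yellow 301 325 308 327
((313.11175537109375, 318.4459533691406), (22.269060134887695, 24.939849853515625), 91.88899230957031)
z yellow 0.11296983719527048
0.108 [0.6348 0.0511 0.108 ]
0.111 [0.6327 0.0514 0.111 ]
0.114 [0.6306 0.0517 0.114 ]
((314.4999694824219, 216.49998474121094), (92.99998474121094, 226.99996948242188), -0.0)
[[0.6951, -0.0134], [0.4294, 0.0257], [0.439, 0.1197], [0.7068, 0.1009]] [np.float64(0.115), np.float64(0.269), np.float64(0.095), np.float64(0.268)] [0.56756825 0.0582088 ]
314 146 [0.4766 0.0677 0.042 ] [[0.003, 0.003, 0.003, 0.041, 0.042], [0.003, 0.003, 0.002, 0.002, 0.042], [0.023, 0.003, 0.005, 0.004, 0.041], [0.036, 0.029, 0.019, 0.024, 0.041], [0.036, 0.036, 0.037, 0.036, 0.042]]
315 211 [0.5465 0.0612 0.042 ] [[0.012, 0.004, 0.003, 0.043, 0.042], [0.022, 0.014, 0.012, 0.017, 0.042], [0.032, 0.026, 0.024, 0.028, 0.041], [0.037, 0.036, 0.035, 0.036, 0.042], [0.036, 0.036, 0.036, 0.042, 0.043]]
[0.4418 0.0368 0.036 ]
[0.4494 0.1102 0.036 ]
[0.6797 0.0108 0.036 ]
[0.6878 0.0894 0.036 ]
```

```bash
cat > bush.py <<'E'
from m import *
from scipy.optimize import least_squares
def bush(P,guess,lo=.007,hi=.032):
    d=np.hypot(P[...,0]-guess[0],P[...,1]-guess[1])
    q=P[(d<.016)&(P[...,2]>lo)&(P[...,2]<hi)]
    r=least_squares(lambda c:np.hypot(q[:,0]-c[0],q[:,1]-c[1])-.009,guess[:2],loss="soft_l1",f_scale=.001)
    return r.x,len(q),np.sqrt(np.mean(r.fun**2)),q
if __name__=="__main__":
    im,s=get("wrist");P=cloud(im,s)
    for g in((.474,.068),(.543,.061)):
        x,n,e,q=bush(P,np.array(g));print(x.round(4),n,e.round(4))
    im,s=get("top");P=cloud(im)
    for g in((.474,.068),(.543,.061)):
        x,n,e,q=bush(P,np.array(g));print("top",x.round(4),n,e.round(4))
E
python3 bush.py
```

```text
[0.4731 0.0684] 38 0.0001
[0.5427 0.0609] 75 0.0002
top [0.4763 0.0662] 10 0.0016
top [0.543 0.061] 0 nan
  return _methods._mean(a, axis=axis, dtype=dtype,
  ret = ret.dtype.type(ret / rcount)
```

```bash
cat > tip.py <<'E'
from h import *
im,s=get("wrist");P=cloud(im,s)
M=R.from_rotvec(s["eef_rot"]).as_matrix()
Q=(P-s["eef_pos"])@M
m=(np.abs(Q[...,0])<.03)&(np.abs(Q[...,1])<.065)&(Q[...,2]>-.08)&(Q[...,2]<.004)&(im["depth"]>0.05)
for sg in(-1,1):
    q=Q[m&(Q[...,1]*sg>0)];print(sg,"n",len(q),"z max",np.percentile(q[:,2],[90,97,99,99.8]).round(4),"y inner",np.percentile(np.abs(q[:,1]),[.5,2]).round(4),"w",s["width"])
E
python3 tip.py; python3 p.py 0.4912 -0.1997 0.06 -0.0775
```

```text
-1 n 3147 z max [-0.0458 -0.0415 -0.0397 -0.0387] y inner [0.0427 0.0428] w 0.08579575088844253
1 n 3156 z max [-0.0457 -0.0417 -0.0396 -0.0385] y inner [0.0417 0.0418] w 0.08579575088844253
t 2.2 pos [0.5116 0.0749 0.2164] yaw -0.097 F [-0.4 -0.6 -0.2] w 0.0855
 turn/0.12: [ 0.   -0.01 -0.16]  shift/0.04 now: [-0.16 -6.88  3.91]  after turn: [-0.02 -6.88  3.91]
```

```bash
python3 - <<'E'
from h import *
for i in range(4):
    im,s=get("wrist");print(s["clock"],s["eef_pos"].round(4),s["qvel"].round(3))
P=cloud(im,s)
M=R.from_rotvec(s["eef_rot"]).as_matrix()
Q=(P-s["eef_pos"])@M
for u,v in((215,259),(220,265),(218,290),(210,265),(432,262),(425,290),(190,280)):print(u,v,Q[v,u].round(4),im["depth"][v,u])
E
python3 bush.py 2>/dev/null|head -2
```

```text
2.25 [0.5116 0.0749 0.2164] [-0.    -0.001  0.004 -0.001  0.003 -0.001 -0.   ]
2.3 [0.5117 0.0747 0.2164] [ 0.002 -0.003  0.008 -0.     0.004 -0.002  0.   ]
2.35 [0.5117 0.0744 0.2165] [ 0.004  0.001  0.007 -0.003  0.002 -0.     0.002]
2.4 [0.5119 0.0742 0.2165] [ 0.004 -0.     0.008 -0.001  0.001 -0.     0.   ]
215 259 [ 0.0114 -0.0435 -0.0463] 0.132385
220 265 [ 0.0065 -0.0432 -0.0419] 0.13798767
218 290 [-0.0021 -0.0432 -0.0472] 0.13514559
210 265 [ 0.0115 -0.0437 -0.0519] 0.12697914
432 262 [ 0.0117  0.0431 -0.0496] 0.1291798
425 290 [-0.0025  0.0424 -0.0465] 0.1358901
190 280 [ 0.0116 -0.0468 -0.0639] 0.11541284
[0.4731 0.0683] 42 0.0001
[0.5426 0.0608] 75 0.0002
```

>>> jog_arm --commands '[0.65, 0, -0.8, 0, 0, 0, -0.16, 0.65, 0, -0.86, 0.4, 0, 0, 0, 0.65, 0, -0.86, 0.5, 0, 0, 0, 0.65, 0, -0.86, 0.5, 0, 0, 0, 0.65, 0, -0.86, 0.5, 0, 0, 0, 0.65, 0, -0.86, 0.5, 0, 0, 0, 0.65, 0, -0.86, 0.5, 0, 0, 0, 0.65, 0, -0.86, 0.5, 0, 0, 0]'

```text
clock: 3.22
eef_pos: [0.4896, -0.2003, 0.0799]
eef_rot: [0.126, 3.138, -0.0]
wrist_force: [0.1, -0.4, 0.7]
width: 0.0557
```

>>> jog_arm --commands '[0.65, 0, 0, 0, 0, 0, 0, 0.65, 0, 0, 0, 0, 0, 0, 0.65, 0, 0, 0, 0, 0, 0, 0.65, 0, 0, 0, 0, 0, 0]'

```text
clock: 3.55
eef_pos: [0.4908, -0.1972, 0.0812]
eef_rot: [0.123, 3.138, 0.001]
wrist_force: [0.4, 0.7, 0.5]
width: 0.0553
```

```bash
python3 p.py 0.4912 -0.1997 0.06 -0.0775; python3 tip.py; python3 - <<'E'
from m import *
im,s=get("wrist");cv2.imwrite("pics/w2.png",im["pixels"])
im,s=get("top")
for c,e,hs in straps(im): print(c.round(4),np.round(e,3),hs.round(4).tolist())
E
```

```text
t 3.5 pos [ 0.4908 -0.1972  0.0812] yaw -0.078 F [0.4 0.7 0.5] w 0.0553
 turn/0.12: [ 0.01  0.01 -0.01]  shift/0.04 now: [-0.01 -0.06  0.53]  after turn: [-0.01 -0.06  0.53]
-1 n 3548 z max [-0.0404 -0.0345 -0.0313 -0.0297] y inner [0.0279 0.028 ] w 0.05533741741856956
1 n 3566 z max [-0.0402 -0.0346 -0.0315 -0.0297] y inner [0.027  0.0271] w 0.05533741741856956
[ 0.4784 -0.2304] [0.175 0.281] [[0.4233, -0.2856], [0.5466, -0.218], [0.5643, -0.2801]]
[ 0.4971 -0.4013] [0.037 0.196] [[0.4219, -0.3947], [0.4914, -0.4007]]
```

View pics/w2.png

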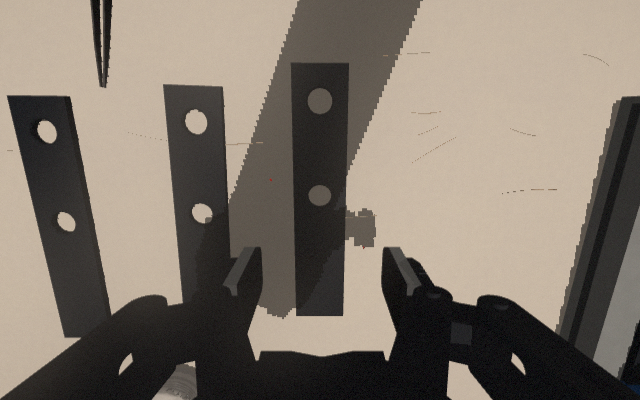

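The strap is centred between the fingers, with holes at (320,101) and (319,195). I'll descend and see where the tips end up.

>>> jog_arm --commands '[0.65, 0, -0.06, 0.5, 0, 0, 0, 0.65, 0, 0, 0.5, 0, 0, 0, 0.65, 0, 0, 0.5, 0, 0, 0, 0.65, 0, 0, 0.4, 0, 0, 0, 0.65, 0, 0, 0, 0, 0, 0, 0.65, 0, 0, 0, 0, 0, 0]'

```text
clock: 4.2
eef_pos: [0.4891, -0.2002, 0.0044]
eef_rot: [-0.125, -3.138, -0.001]
wrist_force: [0.8, -0.5, 1.1]
width: 0.0556
```

```bash
python3 p.py 0.4912 -0.1997 0.00 -0.0775; python3 tip.py; python3 - <<'E'
from m import *
im,s=get("wrist");cv2.imwrite("pics/w3.png",im["pixels"])
E
```

```text
t 4.2 pos [ 0.4891 -0.2002  0.0044] yaw -0.080 F [ 0.8 -0.5  1.1] w 0.0556
 turn/0.12: [ 0.   -0.01 -0.02]  shift/0.04 now: [-0.05  0.02  0.11]  after turn: [-0.05  0.02  0.11]
-1 n 9017 z max [0.0037 0.0039 0.004  0.004 ] y inner [0.0002 0.0013] w 0.05557229362291506
1 n 9040 z max [0.0037 0.0039 0.004  0.004 ] y inner [0.0003 0.0013] w 0.05557229362291506
```

View pics/w3.png

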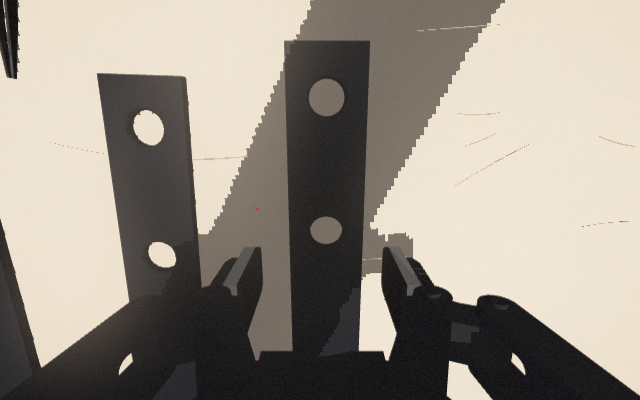

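>>> jog_arm --commands '[0, -0.05, 0, 0.06, 0, 0, 0, 0, 0, 0, 0, 0, 0, 0, 0, 0, 0, 0, 0, 0, 0, 0, 0, 0, 0, 0, 0, 0]'

```text
clock: 4.63
eef_pos: [0.4918, -0.2015, 0.0027]
eef_rot: [0.127, 3.138, -0.0]
wrist_force: [-0.2, -1.1, -0.3]
width: 0.0071
```

```bash
python3 p.py 0.4912 -0.1997 0.00 -0.0775; python3 - <<'E'
from m import *
im,s=get("wrist");cv2.imwrite("pics/w4.png",im["pixels"])
P=cloud(im,s)
M=R.from_rotvec(s["eef_rot"]).as_matrix()
Q=(P-s["eef_pos"])@M
m=(np.abs(Q[...,0])<.03)&(np.abs(Q[...,1])<.065)&(Q[...,2]>-.08)&(Q[...,2]<-.006)&(im["depth"]>0.05)
print(s["width"],np.percentile(Q[m][:,2],[90,97,99,99.8,100]))
im,s=get("scene");cv2.imwrite("pics/s4.png",cv2.resize(im["pixels"][150:350,300:500],None,fx=3,fy=3))
E
```

```text
t 4.6 pos [ 0.4918 -0.2015  0.0027] yaw -0.081 F [-0.2 -1.1 -0.3] w 0.0071
 turn/0.12: [-0.    0.01 -0.03]  shift/0.04 now: [0.02 0.04 0.07]  after turn: [0.02 0.04 0.07]
0.007137032952318962 [-0.04284111 -0.03468384 -0.03134736 -0.02931386 -0.02481279]
```

View pics/w4.png

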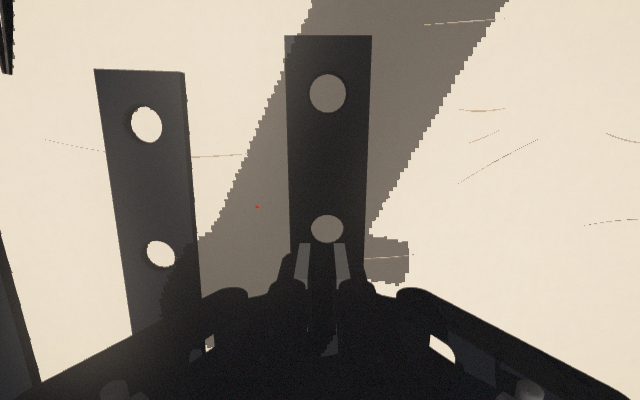

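View pics/s4.png

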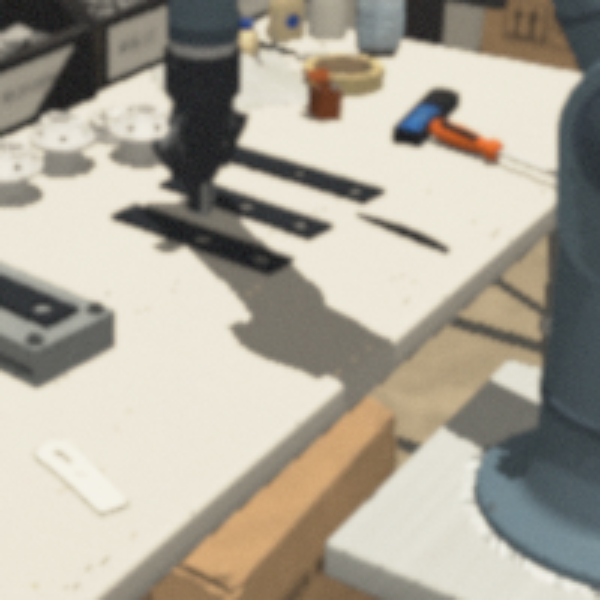

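```bash
python3 - <<'E'
from m import *
im,s=get("scene");print(s["eef_pos"])
for z in(0,.01,.02,.03,.04):print(z,proj(im,[s["eef_pos"][0],s["eef_pos"][1],z]).round(1))
print(s["joint_pos"])
E
```

```text
[ 0.49149236 -0.20157895  0.00244791]
0 [366.3 229.4]
0.01 [366.3 226.3]
0.02 [366.4 223.3]
0.03 [366.4 220.3]
0.04 [366.5 217.2]
[-0.10559875  0.48663636  0.49118189  2.03750448 -0.35052791  0.69783367
  2.09862048]
```

The depth image and the scene camera agree that the finger tips sit about 25 to 30 mm above the stated TCP. I'll use that measured offset from here on. Next I reopen the gripper and go lower.

>>> jog_arm --commands '[0.65, 0, 0.04, 0, 0, 0, 0, 0.65, 0, 0, 0, 0, 0, 0, 0.65, 0, 0, 0, 0, 0, 0, 0.65, 0, 0, 0.2, 0, 0, 0, 0.65, 0, 0, 0.2, 0, 0, 0, 0.65, 0, 0, 0.2, 0, 0, 0, 0.65, 0, 0, 0, 0, 0, 0]'

```text
clock: 5.37
eef_pos: [0.4895, -0.1991, -0.0241]
eef_rot: [-0.127, -3.135, -0.001]
wrist_force: [0.4, 0.6, -0.2]
width: 0.0555
```

```bash
python3 p.py 0.4912 -0.1997 -0.026 -0.0775; python3 - <<'E'
from m import *
im,s=get("wrist");cv2.imwrite("pics/w5.png",im["pixels"])
E
```

```text
t 5.4 pos [ 0.4895 -0.1991 -0.0241] yaw -0.081 F [ 0.4  0.6 -0.2] w 0.0555
 turn/0.12: [ 0.01 -0.04 -0.03]  shift/0.04 now: [-0.04 -0.01  0.05]  after turn: [-0.04 -0.01  0.05]
```

View pics/w5.png

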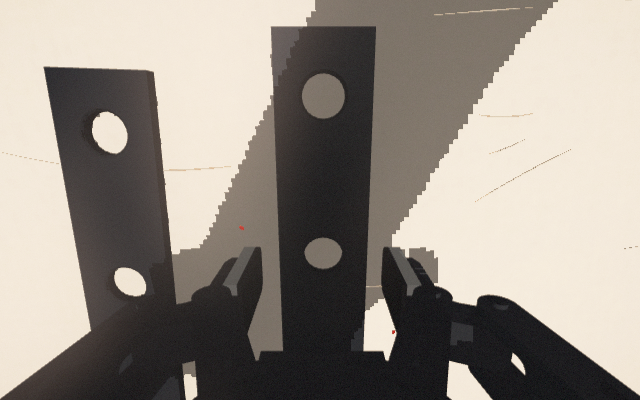

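>>> jog_arm --commands '[0.65, -0.04, 0, 0.06, 0, 0, 0, 0, 0, 0, 0, 0, 0, 0, 0, 0, 0, 0, 0, 0, 0, 0, 0, 0, 0, 0, 0, 0, 0, 0, 0, 0, 0, 0, 0]'

```text
clock: 5.83
eef_pos: [0.4935, -0.2002, -0.0238]
eef_rot: [0.127, 3.138, -0.0]
wrist_force: [0.8, -0.1, 2.2]
width: 0.0371
```

>>> jog_arm --commands '[0, 0, 0, 0, 0, 0, 0, 0, 0, 0, 0, 0, 0, 0]'

```text
clock: 6.0
eef_pos: [0.4935, -0.2002, -0.0238]
eef_rot: [0.127, 3.138, -0.0]
wrist_force: [-0.7, 0.4, 3.0]
width: 0.0375
```

```bash
python3 p.py 0.4912 -0.1997 -0.026 -0.0775; python3 - <<'E'
from m import *
im,s=get("wrist");cv2.imwrite("pics/w6.png",im["pixels"])
E
```

```text
t 6.0 pos [ 0.4935 -0.2002 -0.0238] yaw -0.081 F [-0.7  0.4  3. ] w 0.0375
 turn/0.12: [-0.    0.01 -0.03]  shift/0.04 now: [0.06 0.01 0.05]  after turn: [0.06 0.01 0.05]
```

View pics/w6.png

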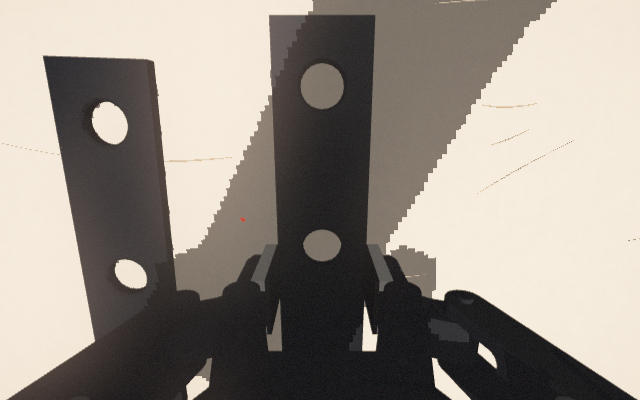

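>>> jog_arm --commands '[0, 0, 0, -0.3, 0, 0, 0, 0, 0, 0, -0.5, 0, 0, 0, 0, 0, 0, -0.7, 0, 0, 0, 0, 0, 0, -0.7, 0, 0, 0, 0, 0, 0, -0.7, 0, 0, 0, 0, 0, 0, 0, 0, 0, 0]'

```text
clock: 6.55
eef_pos: [0.4972, -0.2019, 0.0975]
eef_rot: [0.128, 3.128, -0.003]
wrist_force: [0.9, -1.3, -0.8]
width: 0.0372
```

```bash
python3 p.py 0.4912 -0.1997 -0.026 -0.1073; cat > inhand.py <<'E'
from m import *
im,s=get("wrist");P=cloud(im,s)
import sys
cv2.imwrite("pics/%s.png"%sys.argv[1],im["pixels"])
M=R.from_rotvec(s["eef_rot"]).as_matrix();Q=(P-s["eef_pos"])@M
for u,v in((320,30),(300,30),(340,30),(300,150),(340,150),(320,200),(300,180)): print(u,v,Q[v,u].round(4),"world",P[v,u].round(4))
g=cv2.cvtColor(im["pixels"],cv2.COLOR_BGR2GRAY)
# strap mask: tool z in hand band
m=((Q[...,2]>-.045)&(Q[...,2]<-.010)&(np.abs(Q[...,1])<.03)&(Q[...,0]>.02)&(im["depth"]>.05)).astype(np.uint8)
cs,h=cv2.findContours(m,cv2.RETR_CCOMP,cv2.CHAIN_APPROX_NONE)
i=max(range(len(cs)),key=lambda i:cv2.contourArea(cs[i]) if h[0][i][3]<0 else 0)
q=Q[m>0];A=np.c_[q[:,0],q[:,1],np.ones(len(q))];co=np.linalg.lstsq(A,q[:,2],rcond=None)[0];print("top plane z=ax+by+c",co.round(4),"rms",np.std(A@co-q[:,2]).round(4))
print("extent x",q[:,0].max().round(4),"y",np.percentile(q[:,1],[1,99]).round(4))
for k in[.03,.05,.07,.09]:
    r=q[np.abs(q[:,0]-k)<.002]; print(" x",k,"y ctr",((r[:,1].min()+r[:,1].max())/2).round(4),"w",np.ptp(r[:,1]).round(4))
E
python3 inhand.py w7
```

```text
t 6.5 pos [ 0.4972 -0.2019  0.0975] yaw -0.082 F [ 0.9 -1.3 -0.8] w 0.0372
 turn/0.12: [-0.01  0.09  0.21]  shift/0.04 now: [0.19 0.05 3.09]  after turn: [0.15 0.04 3.09]
320 30 [ 0.0983 -0.0011 -0.0315] world [ 0.3987 -0.1949  0.128 ]
300 30 [ 0.0985 -0.0087 -0.0308] world [ 0.398  -0.2024  0.1274]
340 30 [ 0.0985  0.0065 -0.0309] world [ 0.3992 -0.1873  0.1274]
300 150 [ 0.0533 -0.0095 -0.0301] world [ 0.4429 -0.2069  0.1271]
340 150 [ 0.0533  0.0072 -0.0294] world [ 0.4443 -0.1902  0.1264]
320 200 [ 0.032  -0.0012 -0.0309] world [ 0.4649 -0.2004  0.1281]
300 180 [ 0.0406 -0.0097 -0.03  ] world [ 0.4556 -0.2082  0.1271]
top plane z=ax+by+c [ 0.0009  0.0001 -0.0299] rms 0.0007
extent x 0.1043 y [-0.0201  0.0192]
 x 0.03 y ctr -0.0006 w 0.04
 x 0.05 y ctr -0.0004 w 0.0402
 x 0.07 y ctr -0.0004 w 0.0402
 x 0.09 y ctr -0.0005 w 0.0403
```

View pics/w7.png

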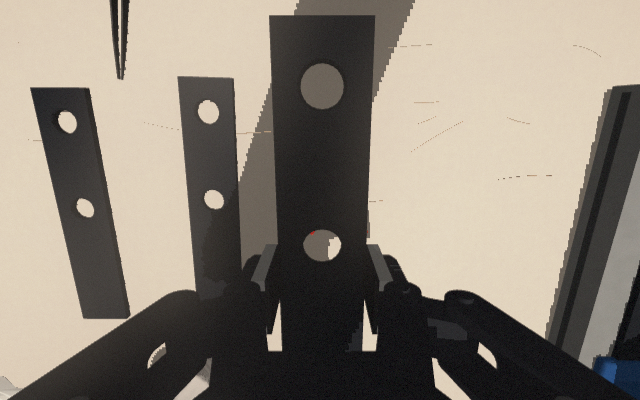

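```bash
cat > g.py <<'E'
from m import *
im,s=get("wrist");M=R.from_rotvec(s["eef_rot"]).as_matrix()
P=cloud(im,s);Q=(P-s["eef_pos"])@M
zt=-.030
m=((Q[...,2]>zt-.006)&(Q[...,2]<zt+.008)&(np.abs(Q[...,1])<.03)&(Q[...,0]>.0)&(im["depth"]>.05)).astype(np.uint8)
cs,h=cv2.findContours(m,cv2.RETR_CCOMP,cv2.CHAIN_APPROX_NONE)
for i,c in enumerate(cs):
    if h[0][i][3]>=0 and cv2.contourArea(c)>300:
        q=[]
        for p in c[:,0]:
            e,d=ray(im,p[0],p[1],s);e=M.T@(e-s["eef_pos"]);d=M.T@d;w=e+d*(zt-e[2])/d[2];q.append(w[:2])
        c0,r=cv2.minEnclosingCircle(np.array(q,np.float32)*1000);print("hole tool xy mm",np.round(c0,1),"r",round(r,1))
E
python3 g.py;python3 p.py 0.506 0.065 0.11 -0.1073
```

```text
hole tool xy mm [10.9 -0.5] r 8.9
hole tool xy mm [78.5 -0.5] r 9.0
t 6.7 pos [ 0.4938 -0.2001  0.0932] yaw -0.081 F [ 1.  -0.2 -2. ] w 0.0375
 turn/0.12: [0.   0.02 0.22]  shift/0.04 now: [ 0.23  6.63 -0.42]  after turn: [ 0.41  6.62 -0.42]
```

>>> jog_arm --commands '[0, 0, 0.3, -0.4, 0, 0, 0.22, 0, 0.05, 0.9, 0, 0, 0, 0, 0, 0.05, 0.9, 0, 0, 0, 0, 0, 0.05, 0.9, 0, 0, 0, 0, 0, 0.05, 0.9, 0, 0, 0, 0, 0, 0.05, 0.9, 0, 0, 0, 0, 0, 0.05, 0.9, 0, 0, 0, 0, 0, 0.05, 0.9, 0, 0, 0, 0]'

```text
clock: 7.32
eef_pos: [0.5048, 0.0654, 0.1059]
eef_rot: [-0.168, -3.133, 0.002]
wrist_force: [0.4, 0.9, -0.6]
width: 0.037
```

>>> jog_arm --commands '[0, 0, 0, 0.6, 0, 0, 0, 0, 0, 0, 0.6, 0, 0, 0, 0, 0, 0, 0.3, 0, 0, 0, 0, 0, 0, 0, 0, 0, 0]'

```text
clock: 7.65
eef_pos: [0.5021, 0.063, 0.0434]
eef_rot: [-0.168, -3.127, 0.006]
wrist_force: [-0.1, 0.0, -1.5]
width: 0.037
```

```bash
python3 p.py 0.506 0.065 0.03 -0.1073;python3 inhand.py w8;
```

```text
t 7.7 pos [0.5021 0.063  0.0434] yaw -0.108 F [-0.1  0.  -1.5] w 0.0370
 turn/0.12: [-0.04 -0.08 -0.  ]  shift/0.04 now: [-0.1   0.06  0.33]  after turn: [-0.09  0.06  0.34]
320 30 [ 0.0987 -0.0011 -0.0296] world [0.4041 0.0725 0.074 ]
300 30 [ 0.0986 -0.0087 -0.0303] world [0.4034 0.065  0.0747]
340 30 [ 0.0986  0.0065 -0.0303] world [0.4051 0.0801 0.0747]
300 150 [ 0.0533 -0.0095 -0.0294] world [0.4484 0.0593 0.0734]
340 150 [ 0.0532  0.0073 -0.0291] world [0.4502 0.076  0.0731]
320 200 [ 0.032  -0.0012 -0.0309] world [0.4705 0.0653 0.0746]
300 180 [ 0.0407 -0.0097 -0.0307] world [0.4609 0.0578 0.0746]
top plane z=ax+by+c [ 0.      0.0008 -0.0299] rms 0.0007
extent x 0.1042 y [-0.0202  0.0191]
 x 0.03 y ctr -0.0005 w 0.0401
 x 0.05 y ctr -0.0005 w 0.0402
 x 0.07 y ctr -0.0005 w 0.0402
 x 0.09 y ctr -0.0005 w 0.0401
```

View pics/w8.png

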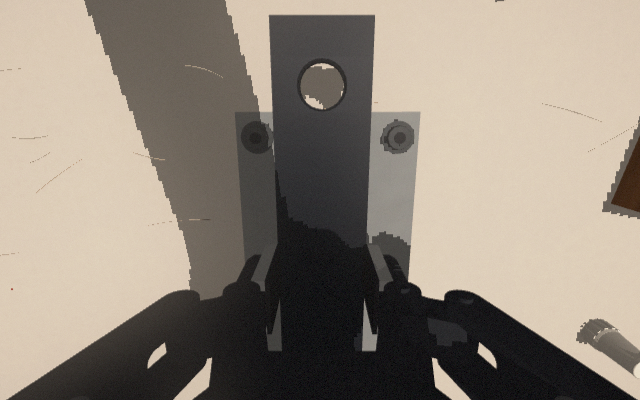

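>>> jog_arm --commands '[0, 0, 0, 0.3, 0, 0, 0, 0, 0, 0, 0, 0, 0, 0, 0, 0, 0, 0, 0, 0, 0]'

```text
clock: 7.95
eef_pos: [0.5072, 0.0634, 0.0358]
eef_rot: [-0.171, -3.137, 0.0]
wrist_force: [-0.7, -0.5, -2.0]
width: 0.037
```

```bash
python3 p.py 0.5512 0.0605 0.03 -0.1073
```

```text
t 8.0 pos [0.5072 0.0634 0.0358] yaw -0.109 F [-0.7 -0.5 -2. ] w 0.0370
 turn/0.12: [-0.   -0.   -0.01]  shift/0.04 now: [-1.1   0.05  0.14]  after turn: [-1.1   0.05  0.14]
```

>>> jog_arm --commands '[0, 0, 0.05, 0.14, 0, 0, 0, 0, -0.4, 0, 0, 0, 0, 0, 0, -0.4, 0, 0, 0, 0, 0, 0, -0.3, 0, 0, 0, 0, 0, 0, 0, 0, 0, 0, 0, 0, 0, 0, 0, 0, 0, 0]'

```text
invalid input
```

```bash
python3 p.py 0.5512 0.0605 0.02 -0.1073
```

```text
t 8.0 pos [0.5072 0.0634 0.0358] yaw -0.109 F [-0.7 -0.5 -2. ] w 0.0370
 turn/0.12: [-0.   -0.   -0.01]  shift/0.04 now: [-1.1   0.05  0.39]  after turn: [-1.1   0.05  0.39]
```

>>> jog_arm --commands '[0, 0, 0.05, 0.14, 0, 0, 0, 0, -0.4, 0, 0, 0, 0, 0, 0, -0.4, 0, 0, 0, 0, 0, 0, -0.3, 0, 0, 0, 0, 0, 0, 0, 0, 0, 0, 0, 0, 0, 0, 0, 0, 0, 0, 0]'

```text
clock: 8.45
eef_pos: [0.5518, 0.0613, 0.0305]
eef_rot: [0.169, 3.136, 0.0]
wrist_force: [-0.5, 0.2, -1.1]
width: 0.0372
```

```bash
python3 p.py 0.5512 0.0605 0.02 -0.1073
```

```text
t 8.4 pos [0.5518 0.0613 0.0305] yaw -0.108 F [-0.5  0.2 -1.1] w 0.0372
 turn/0.12: [ 0.    0.01 -0.01]  shift/0.04 now: [ 0.01 -0.02  0.26]  after turn: [ 0.01 -0.02  0.26]
```

Now I'll lower to the stack, with a little contact, and look.

>>> jog_arm --commands '[0, 0, -0.02, 0.15, 0, 0, 0, 0, 0, 0, 0.13, 0, 0, 0, 0, 0, 0, 0, 0, 0, 0, 0, 0, 0, 0, 0, 0, 0]'

```text
clock: 8.78
eef_pos: [0.5498, 0.0605, 0.0183]
eef_rot: [-0.168, -3.135, 0.0]
wrist_force: [0.9, 0.5, -1.9]
width: 0.0371
```

```bash
python3 p.py 0.5512 0.0605 0.018 -0.1073; python3 inhand.py w9|tail -6
```

```text
t 8.8 pos [0.5498 0.0605 0.0183] yaw -0.107 F [ 0.9  0.5 -1.9] w 0.0371
 turn/0.12: [-0.   -0.01 -0.  ]  shift/0.04 now: [-0.04  0.    0.01]  after turn: [-0.04  0.    0.01]
top plane z=ax+by+c [ 0.0495  0.029  -0.0292] rms 0.0054
extent x 0.1129 y [-0.0294  0.0294]
 x 0.03 y ctr 0.0 w 0.06
 x 0.05 y ctr -0.0 w 0.0599
 x 0.07 y ctr 0.0 w 0.0599
 x 0.09 y ctr -0.0 w 0.06
```

View pics/w9.png

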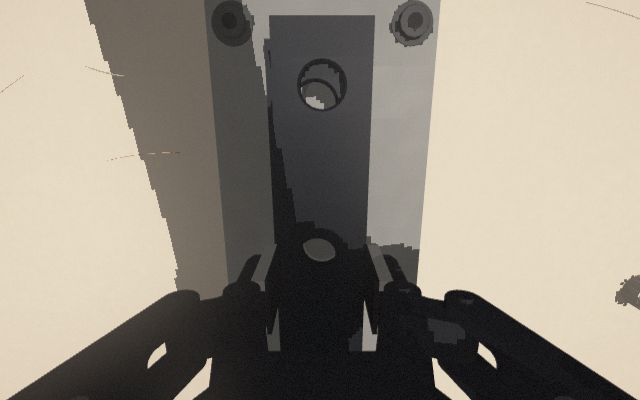

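The strap is over the jig, and both holes, (322,85) and (320,250), show the bores below. I'll lower 1 mm and release.

>>> jog_arm --commands '[0, -0.03, 0, 0.03, 0, 0, 0, 0, 0, 0, 0, 0, 0, 0, 0.65, 0, 0, 0, 0, 0, 0, 0.65, 0, 0, 0, 0, 0, 0, 0.65, 0, 0, 0, 0, 0, 0, 0.65, 0, 0, -0.5, 0, 0, 0, 0.65, 0, 0, -0.8, 0, 0, 0, 0.65, 0, 0, -0.8, 0, 0, 0]'

```text
clock: 9.5
eef_pos: [0.5509, 0.06, 0.1014]
eef_rot: [-0.169, -3.134, 0.003]
wrist_force: [0.4, 0.9, 0.7]
width: 0.0557
```

```bash
python3 p.py 0.4981 -0.2931 0.11 -0.1129; python3 - <<'E'
from m import *
im,s=get("wrist");cv2.imwrite("pics/w10.png",im["pixels"])
im,s=get("top")
for c,e,hs in straps(im,roi=(385,480,170,260)): print(c.round(4),np.round(e,3),hs.round(4).tolist())
E
```

```text
t 9.5 pos [0.5509 0.06   0.1014] yaw -0.108 F [0.4 0.9 0.7] w 0.0557
 turn/0.12: [-0.01 -0.03  0.04]  shift/0.04 now: [ 0.36 -8.92 -0.2 ]  after turn: [ 0.32 -8.92 -0.22]
[ 0.4985 -0.2933] [0.035 0.195] [[0.4235, -0.2846], [0.4931, -0.2925]]
[ 0.497  -0.4012] [0.036 0.195] [[0.4218, -0.3947], [0.4914, -0.4007]]
```

View pics/w10.png

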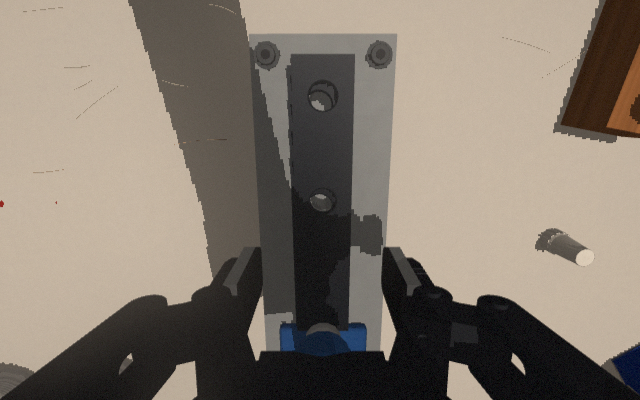

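>>> jog_arm --commands '[0.65, 0.03, -0.9, 0, 0, 0, 0.04, 0.65, 0.04, -1, 0, 0, 0, 0, 0.65, 0.04, -1, 0, 0, 0, 0, 0.65, 0.04, -1, 0, 0, 0, 0, 0.65, 0.04, -1, 0, 0, 0, 0, 0.65, 0.04, -1, 0, 0, 0, 0, 0.65, 0.04, -1, 0, 0, 0, 0, 0.65, 0.04, -0.8, 0.4, 0, 0, 0]'

```text
clock: 10.27
eef_pos: [0.507, -0.2493, 0.0882]
eef_rot: [0.18, 3.13, -0.005]
wrist_force: [0.2, -0.5, 0.7]
width: 0.0553
```

>>> jog_arm --commands '[0.65, 0, -0.7, 0.4, 0, 0, 0, 0.65, 0, -0.4, 0.7, 0, 0, 0, 0.65, 0, 0, 0.7, 0, 0, 0, 0.65, 0, 0, 0, 0, 0, 0, 0.65, 0, 0, 0, 0, 0, 0, 0.65, 0, 0, 0, 0, 0, 0]'

```text
clock: 10.77
eef_pos: [0.5014, -0.2874, 0.0143]
eef_rot: [0.174, 3.136, 0.0]
wrist_force: [0.6, 0.4, 1.2]
width: 0.0553
```

```bash
python3 p.py 0.4981 -0.2931 -0.027 -0.1129; python3 - <<'E'
from m import *
im,s=get("wrist");cv2.imwrite("pics/w11.png",im["pixels"])
E
```

```text
t 10.8 pos [ 0.5014 -0.2874  0.0143] yaw -0.111 F [0.6 0.4 1.2] w 0.0553
 turn/0.12: [0.   0.01 0.02]  shift/0.04 now: [ 0.07 -0.15  1.03]  after turn: [ 0.07 -0.15  1.03]
```

View pics/w11.png

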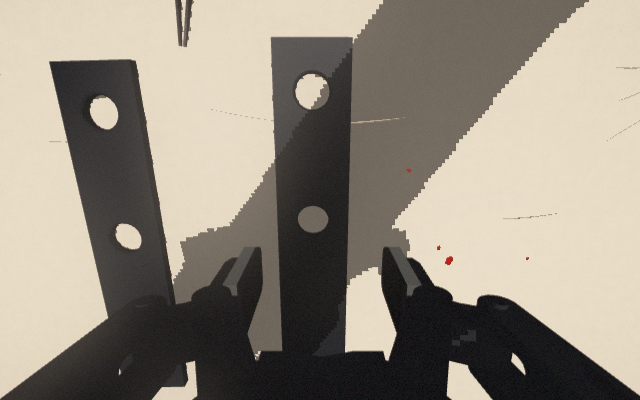

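>>> jog_arm --commands '[0.65, 0.07, -0.15, 0.5, 0, 0, 0.02, 0.65, 0, 0, 0.48, 0, 0, 0, 0.65, 0, 0, 0, 0, 0, 0, 0.65, 0, 0, 0, 0, 0, 0]'

```text
clock: 11.15
eef_pos: [0.4979, -0.2928, -0.0246]
eef_rot: [0.178, 3.136, 0.001]
wrist_force: [0.8, 0.5, -0.1]
width: 0.0553
```

```bash
python3 p.py 0.4981 -0.2931 -0.0265 -0.1129
```

```text
t 11.2 pos [ 0.4979 -0.2928 -0.0246] yaw -0.113 F [ 0.8  0.5 -0.1] w 0.0553
 turn/0.12: [ 0.  0. -0.]  shift/0.04 now: [-0.01 -0.01  0.05]  after turn: [-0.01 -0.01  0.05]
```

>>> jog_arm --commands '[0.3, 0, 0, 0.03, 0, 0, 0, 0, 0, 0, 0, 0, 0, 0, 0, 0, 0, 0, 0, 0, 0, 0, 0, 0, 0, 0, 0, 0, 0, 0, 0, 0, 0, 0, 0]'

```text
clock: 11.57
eef_pos: [0.4992, -0.294, -0.0244]
eef_rot: [0.179, 3.133, -0.001]
wrist_force: [-0.6, 0.9, 6.0]
width: 0.0376
```

>>> jog_arm --commands '[0, 0, 0, -0.3, 0, 0, 0, 0, 0, 0, -0.5, 0, 0, 0, 0, 0, 0, -0.8, 0, 0, 0, 0, 0, 0, -0.8, 0, 0, 0, 0, 0, 0, -0.8, 0, 0, 0, 0, 0, 0, 0, 0, 0, 0, 0, 0, 0, 0, 0, 0, 0]'

```text
clock: 12.15
eef_pos: [0.4991, -0.2949, 0.1045]
eef_rot: [0.18, 3.13, -0.003]
wrist_force: [-0.5, -0.2, -0.9]
width: 0.0374
```

```bash
python3 p.py 0.506 0.065 0.11 -0.1073; python3 inhand.py w12|tail -6; python3 g.py
```

```text
t 12.2 pos [ 0.4991 -0.2949  0.1045] yaw -0.115 F [-0.5 -0.2 -0.9] w 0.0374
 turn/0.12: [-0.01  0.05 -0.06]  shift/0.04 now: [ 0.86  8.96 -0.15]  after turn: [ 0.79  8.96 -0.14]
top plane z=ax+by+c [-0.003  -0.     -0.0304] rms 0.0007
extent x 0.1028 y [-0.0201  0.0191]
 x 0.03 y ctr -0.0005 w 0.0398
 x 0.05 y ctr -0.0005 w 0.04
 x 0.07 y ctr -0.0005 w 0.0401
 x 0.09 y ctr -0.0005 w 0.0401
hole tool xy mm [77.2 -0.5] r 9.0
```

View pics/w12.png

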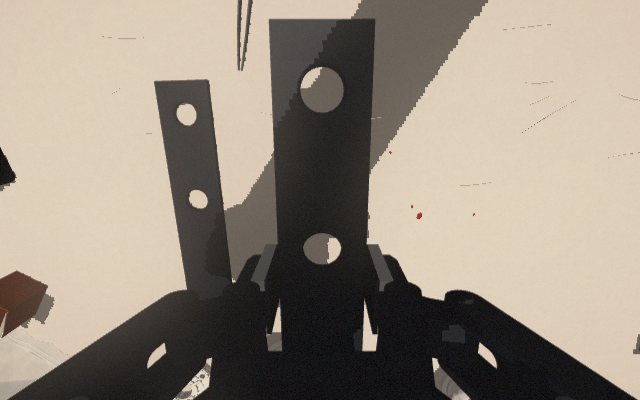

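>>> jog_arm --commands '[0, 0.08, 0.9, -0.1, 0, 0, -0.06, 0, 0.08, 1, 0, 0, 0, 0, 0, 0.08, 1, 0, 0, 0, 0, 0, 0.08, 1, 0, 0, 0, 0, 0, 0.09, 1, 0, 0, 0, 0, 0, 0.09, 1, 0, 0, 0, 0, 0, 0.09, 1, 0, 0, 0, 0, 0, 0.09, 1, 0, 0, 0, 0]'

```text
clock: 12.92
eef_pos: [0.5018, 0.0251, 0.1035]
eef_rot: [-0.169, -3.133, 0.002]
wrist_force: [0.7, -0.3, -1.7]
width: 0.037
```

>>> jog_arm --commands '[0, 0.06, 0.9, 0, 0, 0, 0, 0, 0, 0.2, 0.3, 0, 0, 0, 0, 0, 0, 0.6, 0, 0, 0, 0, 0, 0, 0.5, 0, 0, 0, 0, 0, 0, 0, 0, 0, 0, 0, 0, 0, 0, 0, 0, 0]'

```text
clock: 13.42
eef_pos: [0.5037, 0.0664, 0.047]
eef_rot: [-0.169, -3.131, 0.004]
wrist_force: [-1.6, 0.5, 0.2]
width: 0.0374
```

```bash
python3 p.py 0.505 0.0655 0.036 -0.1073
```

```text
t 13.4 pos [0.5037 0.0664 0.047 ] yaw -0.108 F [-1.6  0.5  0.2] w 0.0374
 turn/0.12: [-0.03 -0.05 -0.  ]  shift/0.04 now: [-0.04 -0.02  0.27]  after turn: [-0.04 -0.02  0.27]
```

>>> jog_arm --commands '[0, 0, 0, 0.28, 0, 0, 0, 0, 0, 0, 0, 0, 0, 0, 0, 0, 0, 0, 0, 0, 0]'

```text
clock: 13.67
eef_pos: [0.5066, 0.067, 0.0382]
eef_rot: [-0.17, -3.137, 0.0]
wrist_force: [-0.2, -0.3, -1.4]
width: 0.0371
```

```bash
python3 p.py 0.5499 0.0607 0.036 -0.1073
```

```text
t 13.7 pos [0.5066 0.067  0.0382] yaw -0.108 F [-0.2 -0.3 -1.4] w 0.0371
 turn/0.12: [-0.   -0.   -0.01]  shift/0.04 now: [-1.09 -0.04  0.05]  after turn: [-1.09 -0.04  0.05]
```

>>> jog_arm --commands '[0, 0, -0.04, 0.06, 0, 0, 0, 0, -0.4, 0, 0, 0, 0, 0, 0, -0.4, 0, 0, 0, 0, 0, 0, -0.29, 0, 0, 0, 0, 0, 0, 0, 0, 0, 0, 0, 0, 0, 0, 0, 0, 0, 0, 0]'

```text
clock: 14.17
eef_pos: [0.5504, 0.0608, 0.0363]
eef_rot: [0.17, 3.136, 0.0]
wrist_force: [-0.7, -0.0, -1.7]
width: 0.0375
```

```bash
python3 p.py 0.5499 0.0607 0.0245 -0.1073
```

```text
t 14.2 pos [0.5504 0.0608 0.0363] yaw -0.108 F [-0.7 -0.  -1.7] w 0.0375
 turn/0.12: [ 0.    0.01 -0.01]  shift/0.04 now: [ 0.01 -0.    0.29]  after turn: [ 0.01 -0.    0.29]
```

>>> jog_arm --commands '[0, 0, 0, 0.15, 0, 0, 0, 0, 0, 0, 0.15, 0, 0, 0, 0, 0, 0, 0, 0, 0, 0, 0, 0, 0, 0, 0, 0, 0]'

```text
clock: 14.5
eef_pos: [0.5491, 0.0613, 0.0236]
eef_rot: [-0.169, -3.136, -0.0]
wrist_force: [0.6, 0.5, 1.6]
width: 0.0375
```

```bash
python3 p.py 0.5499 0.0607 0.0245 -0.1073; python3 - <<'E'
from m import *
im,s=get("wrist");cv2.imwrite("pics/w13.png",im["pixels"])
E
```

```text
t 14.5 pos [0.5491 0.0613 0.0236] yaw -0.107 F [0.6 0.5 1.6] w 0.0375
 turn/0.12: [ 0.   -0.01 -0.  ]  shift/0.04 now: [-0.02 -0.01 -0.02]  after turn: [-0.02 -0.01 -0.02]
```

View pics/w13.png

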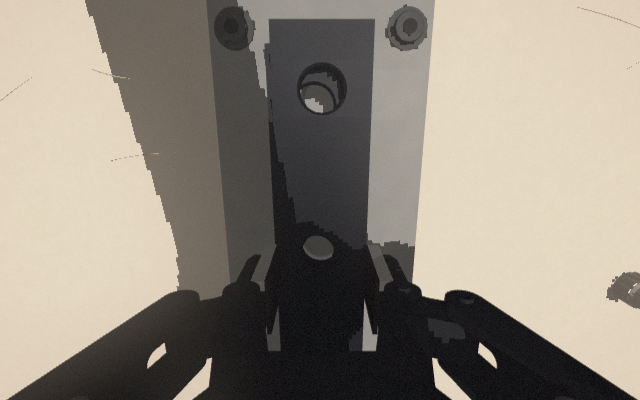

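Strap 2 is down, with its holes stacked at (322,88) and (318,247). I'll release it and go for strap 3.

>>> jog_arm --commands '[0.65, 0, 0, 0, 0, 0, 0, 0.65, 0, 0, 0, 0, 0, 0, 0.65, 0, 0, 0, 0, 0, 0, 0.65, 0, 0, -0.5, 0, 0, 0, 0.65, 0, 0, -0.7, 0, 0, 0, 0.65, 0, 0, -0.7, 0, 0, 0, 0.65, 0, 0, 0, 0, 0, 0]'

```text
clock: 15.13
eef_pos: [0.5545, 0.0614, 0.1051]
eef_rot: [0.169, 3.127, 0.005]
wrist_force: [0.4, 0.1, 1.1]
width: 0.0552
```

```bash
python3 - <<'E'
from m import *
im,s=get("wrist");cv2.imwrite("pics/w14.png",im["pixels"])
im,s=get("top")
for c,e,hs in straps(im,roi=(385,480,170,260)):
    d=hs[1]-hs[0];n=np.linalg.norm(d);a=np.arctan2(d[1],d[0]);print(c.round(4),np.round(e,3),"yaw",a.round(4),"mid",(hs[1]+d/n*.005).round(4))
E
python3 p.py 0.4964 -0.4012 0.02 -0.0866
```

```text
[ 0.4969 -0.4013] [0.036 0.195] yaw -0.0868 mid [ 0.4964 -0.4012]
t 15.2 pos [0.5511 0.0613 0.1011] yaw -0.108 F [-0.6 -0.3 -0.4] w 0.0555
 turn/0.12: [ 0.01  0.03 -0.17]  shift/0.04 now: [  0.12 -11.65   2.01]  after turn: [  0.36 -11.64   2.03]
```

View pics/w14.png

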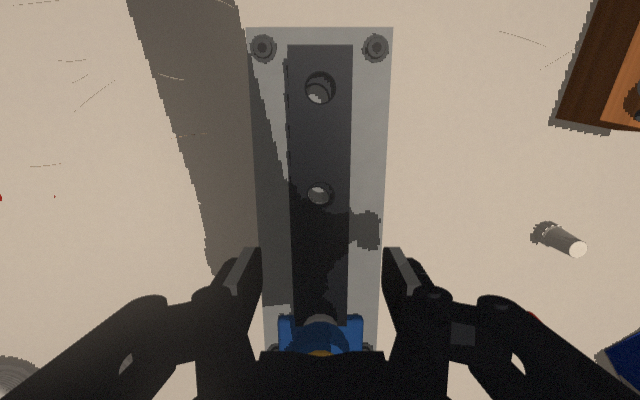

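>>> jog_arm --commands '[0.65, 0, -0.64, 0, 0, 0, -0.17, 0.65, 0.03, -1, 0, 0, 0, 0, 0.65, 0.03, -1, 0, 0, 0, 0, 0.65, 0.03, -1, 0, 0, 0, 0, 0.65, 0.03, -1, 0, 0, 0, 0, 0.65, 0.03, -1, 0, 0, 0, 0, 0.65, 0.03, -1, 0, 0, 0, 0, 0.65, 0.03, -1, 0, 0, 0, 0]'

```text
clock: 15.9
eef_pos: [0.5124, -0.2436, 0.0981]
eef_rot: [-0.136, -3.136, -0.001]
wrist_force: [1.2, -0.8, 1.1]
width: 0.0558
```

>>> jog_arm --commands '[0.65, 0.05, -1, 0, 0, 0, 0, 0.65, 0.05, -1, 0.2, 0, 0, 0, 0.65, 0.05, -0.9, 0.4, 0, 0, 0, 0.65, 0, -0.9, 0.4, 0, 0, 0, 0.65, 0, -0.2, 0.5, 0, 0, 0, 0.65, 0, 0, 0.5, 0, 0, 0, 0.65, 0, 0, 0, 0, 0, 0, 0.65, 0, 0, 0, 0, 0, 0]'

```text
clock: 16.57
eef_pos: [0.4922, -0.3994, 0.0168]
eef_rot: [-0.137, -3.133, -0.006]
wrist_force: [0.5, 0.3, 0.5]
width: 0.0552
```

```bash
python3 p.py 0.4964 -0.4012 -0.0255 -0.0868;python3 - <<'E'
from m import *
im,s=get("wrist");cv2.imwrite("pics/w15.png",im["pixels"])
E
```

```text
t 16.6 pos [ 0.4922 -0.3994  0.0168] yaw -0.087 F [0.5 0.3 0.5] w 0.0552
 turn/0.12: [ 0.03 -0.05 -0.  ]  shift/0.04 now: [-0.11 -0.04  1.06]  after turn: [-0.11 -0.04  1.06]
```

View pics/w15.png

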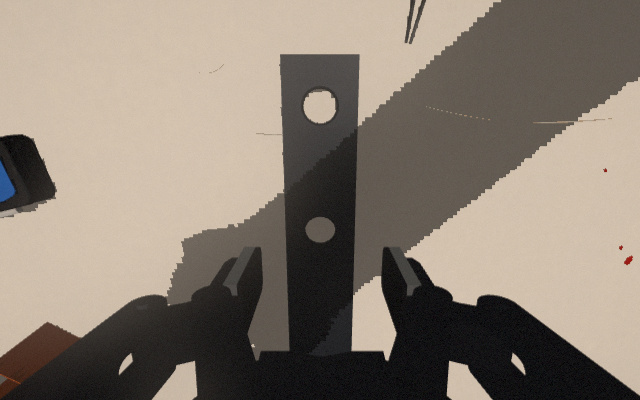

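>>> jog_arm --commands '[0.65, -0.04, -0.04, 0.5, 0, 0, 0, 0.65, 0, 0, 0.5, 0, 0, 0, 0.65, 0, 0, 0, 0, 0, 0, 0.65, 0, 0, 0, 0, 0, 0, 0.65, 0, 0, 0, 0, 0, 0]'

```text
clock: 17.03
eef_pos: [0.4971, -0.4033, -0.0187]
eef_rot: [0.135, 3.137, -0.002]
wrist_force: [0.6, 0.0, 1.2]
width: 0.0555
```

```bash
python3 p.py 0.4964 -0.4012 -0.0255 -0.0868
```

```text
t 17.0 pos [ 0.4971 -0.4033 -0.0187] yaw -0.086 F [0.6 0.  1.2] w 0.0555
 turn/0.12: [-0.01  0.02  0.01]  shift/0.04 now: [0.02 0.05 0.17]  after turn: [0.02 0.05 0.17]
```

>>> jog_arm --commands '[0.65, 0, 0.03, 0.16, 0, 0, 0, 0.4, 0, 0, 0, 0, 0, 0, 0, 0, 0, 0, 0, 0, 0, 0, 0, 0, 0, 0, 0, 0, 0, 0, 0, 0, 0, 0, 0, 0, 0, 0, 0, 0, 0, 0]'

```text
clock: 17.53
eef_pos: [0.4966, -0.4023, -0.0257]
eef_rot: [0.137, 3.137, -0.0]
wrist_force: [0.5, 2.0, 5.4]
width: 0.0378
```

>>> jog_arm --commands '[0, 0, 0, -0.3, 0, 0, 0, 0, 0, 0, -0.5, 0, 0, 0, 0, 0, 0, -0.8, 0, 0, 0, 0, 0, 0, -0.8, 0, 0, 0, 0, 0, 0, -0.8, 0, 0, 0, 0, 0, 0, 0, 0, 0, 0, 0, 0, 0, 0, 0, 0, 0]'

```text
clock: 18.12
eef_pos: [0.4972, -0.4035, 0.1043]
eef_rot: [0.137, 3.134, -0.004]
wrist_force: [-0.5, 0.9, -2.3]
width: 0.0377
```

```bash
python3 p.py 0.505 0.0655 0.11 -0.1073; python3 inhand.py w16|tail -6; python3 g.py
```

```text
t 18.1 pos [ 0.4972 -0.4035  0.1043] yaw -0.088 F [-0.5  0.9 -2.3] w 0.0377
 turn/0.12: [-0.02  0.04  0.16]  shift/0.04 now: [ 0.83 11.7  -0.18]  after turn: [ 1.06 11.68 -0.14]
top plane z=ax+by+c [-0.0008  0.0008 -0.0317] rms 0.0007
extent x 0.1018 y [-0.0201  0.0192]
 x 0.03 y ctr -0.0003 w 0.0398
 x 0.05 y ctr -0.0004 w 0.0399
 x 0.07 y ctr -0.0005 w 0.0397
 x 0.09 y ctr -0.0003 w 0.04
hole tool xy mm [76.2 -0.5] r 9.1
```

View pics/w16.png

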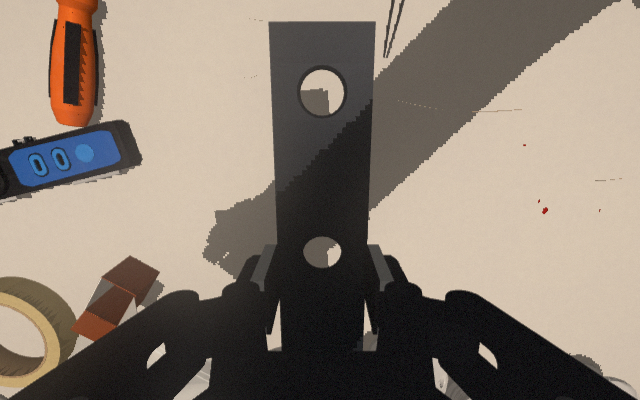

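>>> jog_arm --commands '[0, 0, 0.7, -0.1, 0, 0, 0.16, 0, 0.09, 1, 0, 0, 0, 0, 0, 0.09, 1, 0, 0, 0, 0, 0, 0.09, 1, 0, 0, 0, 0, 0, 0.09, 1, 0, 0, 0, 0, 0, 0.09, 1, 0, 0, 0, 0, 0, 0.09, 1, 0, 0, 0, 0, 0, 0.09, 1, 0, 0, 0, 0]'

```text
clock: 18.88
eef_pos: [0.5006, -0.0907, 0.1034]
eef_rot: [-0.167, -3.133, 0.0]
wrist_force: [0.3, 0.7, -1.6]
width: 0.0374
```

>>> jog_arm --commands '[0, 0.1, 1, 0, 0, 0, 0, 0, 0.1, 1, 0, 0, 0, 0, 0, 0.1, 1, 0, 0, 0, 0, 0, 0.1, 0.9, 0, 0, 0, 0, 0, 0, 0, 0.5, 0, 0, 0, 0, 0, 0, 0.6, 0, 0, 0, 0, 0, 0, 0.4, 0, 0, 0, 0, 0, 0, 0, 0, 0, 0]'

```text
clock: 19.55
eef_pos: [0.4978, 0.0633, 0.0403]
eef_rot: [-0.164, -3.126, 0.006]
wrist_force: [-1.1, -0.7, -2.4]
width: 0.0376
```

>>> jog_arm --commands '[0, 0, 0, 0, 0, 0, 0, 0, 0, 0, 0, 0, 0, 0]'

```text
clock: 19.72
eef_pos: [0.5035, 0.0633, 0.0452]
eef_rot: [-0.168, -3.136, 0.001]
wrist_force: [0.5, 0.2, -1.3]
width: 0.0374
```

```bash
python3 p.py 0.505 0.0655 0.037 -0.1073
```

```text
t 19.7 pos [0.5035 0.0633 0.0452] yaw -0.107 F [ 0.5  0.2 -1.3] w 0.0374
 turn/0.12: [-0.01 -0.01  0.  ]  shift/0.04 now: [-0.03  0.06  0.2 ]  after turn: [-0.03  0.06  0.2 ]
```

>>> jog_arm --commands '[0, 0, 0.06, 0.2, 0, 0, 0, 0, 0, 0, 0, 0, 0, 0, 0, 0, 0, 0, 0, 0, 0, 0, 0, 0, 0, 0, 0, 0]'

```text
clock: 20.05
eef_pos: [0.5043, 0.0663, 0.0378]
eef_rot: [0.167, 3.136, 0.001]
wrist_force: [-1.2, 1.3, -1.4]
width: 0.038
```

```bash
python3 p.py 0.5489 0.0608 0.037 -0.1073
```

```text
t 20.1 pos [0.5043 0.0663 0.0378] yaw -0.106 F [-1.2  1.3 -1.4] w 0.0380
 turn/0.12: [0.   0.01 0.01]  shift/0.04 now: [-1.12 -0.02  0.02]  after turn: [-1.12 -0.02  0.02]
```

>>> jog_arm --commands '[0, -0.4, 0, 0.02, 0, 0, 0, 0, -0.4, 0, 0, 0, 0, 0, 0, -0.32, 0, 0, 0, 0, 0, 0, 0, 0, 0, 0, 0, 0, 0, 0, 0, 0, 0, 0, 0]'

```text
clock: 20.47
eef_pos: [0.549, 0.0613, 0.0369]
eef_rot: [0.168, 3.137, 0.0]
wrist_force: [-1.0, 0.3, -1.8]
width: 0.0377
```

```bash
python3 p.py 0.5489 0.0608 0.0285 -0.1073
```

```text
t 20.5 pos [0.549  0.0613 0.0369] yaw -0.107 F [-1.   0.3 -1.8] w 0.0377
 turn/0.12: [0. 0. 0.]  shift/0.04 now: [ 0.   -0.01  0.21]  after turn: [ 0.   -0.01  0.21]
```

>>> jog_arm --commands '[0, 0, 0, 0.11, 0, 0, 0, 0, 0, 0, 0.1, 0, 0, 0, 0, 0, 0, 0, 0, 0, 0, 0, 0, 0, 0, 0, 0, 0]'

```text
clock: 20.8
eef_pos: [0.5475, 0.0616, 0.0283]
eef_rot: [-0.167, -3.136, -0.001]
wrist_force: [-1.2, -0.6, 2.8]
width: 0.0378
```

```bash
python3 p.py 0.5489 0.0608 0.0285 -0.1073; python3 - <<'E'
from m import *
im,s=get("wrist");cv2.imwrite("pics/w17.png",im["pixels"])
E
```

```text
t 20.8 pos [0.5475 0.0616 0.0283] yaw -0.106 F [-1.2 -0.6  2.8] w 0.0378
 turn/0.12: [ 0.   -0.01  0.01]  shift/0.04 now: [-0.04 -0.02 -0.01]  after turn: [-0.04 -0.02 -0.01]
```

View pics/w17.png

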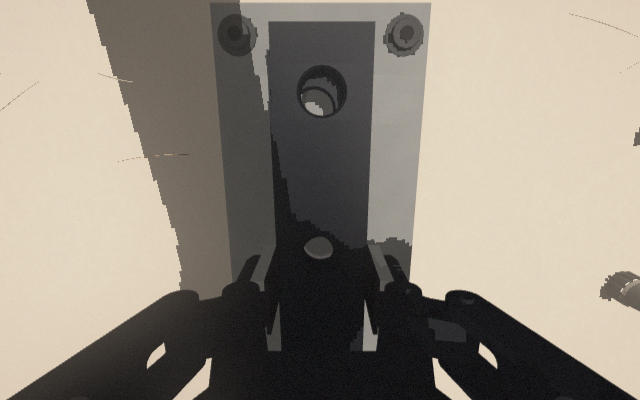

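>>> jog_arm --commands '[0.65, 0, 0, 0, 0, 0, 0, 0.65, 0, 0, 0, 0, 0, 0, 0.65, 0, 0, 0, 0, 0, 0, 0.65, 0, 0, -0.5, 0, 0, 0, 0.65, 0, 0, -0.7, 0, 0, 0, 0.65, 0, 0, -0.7, 0, 0, 0, 0.65, 0, 0, 0, 0, 0, 0, 0.65, 0, 0, 0, 0, 0, 0]'

```text
clock: 21.52
eef_pos: [0.5505, 0.0618, 0.1061]
eef_rot: [0.167, 3.133, 0.003]
wrist_force: [-0.8, -0.3, 1.2]
width: 0.0553
```

```bash
python3 - <<'E'
from m import *
im,s=get("wrist");cv2.imwrite("pics/w18.png",cv2.resize(im["pixels"][20:260,220:420],None,fx=3,fy=3)[:600])
im,s=get("wrist");P=cloud(im,s)
print(s["eef_pos"])
# strap holes by contour of top surface z
m=((P[...,2]>.056)&(P[...,2]<.066)).astype(np.uint8);m[:,:270]=0;m[:,370:]=0
cs,h=cv2.findContours(m,cv2.RETR_CCOMP,cv2.CHAIN_APPROX_NONE)
for i,c in enumerate(cs):
    if h[0][i][3]>=0 and cv2.contourArea(c)>100:
        q=np.array([onz(im,p[0],p[1],.060,s)[:2] for p in c[:,0]],np.float32)
        c0,r=cv2.minEnclosingCircle(q*1000);print("hole mm",np.round(c0,1),"r",round(r,1))
from bush import bush
for g in((.4731,.0684),(.5427,.0609)):
  for lo,hi in((.007,.033),(.037,.041),(.043,.047),(.049,.053),(.055,.059)):
    try:
      x,n,e,q=bush(P,np.array(g),lo,hi);print(lo,x.round(4),n,e.round(4))
    except Exception as ex: print(lo,"none")
E
```

```text
[0.54885803 0.06165902 0.10451984]
hole mm [540.6  61.8] r 9.4
hole mm [472.   69.3] r 9.6
0.007 [0.4731 0.0684] 11 0.0001
0.037 [0.4766 0.066 ] 25 0.0015
0.043 [0.4727 0.0683] 36 0.0012
0.049 [0.4719 0.0689] 25 0.0001
0.055 [0.4713 0.0689] 126 0.0031
0.007 [0.5428 0.0609] 160 0.0002
0.037 [0.5461 0.0583] 11 0.0015
0.043 [0.542  0.0607] 42 0.001
0.049 [0.5414 0.0616] 40 0.0001
0.055 [0.5415 0.0614] 130 0.0031
```

View pics/w18.png

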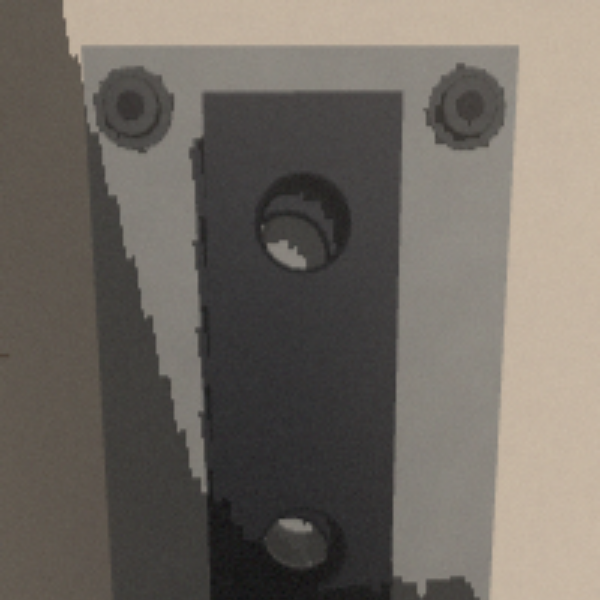

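```bash
python3 - <<'E'
from m import *
im,s=get("top")
for p in((200.6,210),(192.8,232)):print(onz(im,*p,.113).round(4))
E
python3 p.py 0.42 0.29 0.15 -0.1073
```

```text
[0.4914 0.2841 0.113 ]
[0.4313 0.3021 0.113 ]
t 21.7 pos [0.5473 0.0614 0.1029] yaw -0.106 F [ 0.4  0.2 -0.4] w 0.0556
 turn/0.12: [-0.01 -0.02  0.01]  shift/0.04 now: [ 3.77  5.34 -1.17]  after turn: [ 3.78  5.34 -1.18]
```

```bash
python3 p.py 0.52 0.285 0.17 -0.1073
```

```text
t 21.7 pos [0.5473 0.0614 0.1029] yaw -0.106 F [ 0.4  0.2 -0.4] w 0.0556
 turn/0.12: [-0.01 -0.02  0.01]  shift/0.04 now: [ 1.27  5.48 -1.68]  after turn: [ 1.28  5.48 -1.68]
```

>>> jog_arm --commands '[0.65, 0, 0, -0.8, 0, 0, 0, 0.65, 0.2, 0.7, -0.6, 0, 0, 0, 0.65, 0.2, 0.9, -0.3, 0, 0, 0, 0.65, 0.2, 0.95, 0, 0, 0, 0, 0.65, 0.2, 0.95, 0, 0, 0, 0, 0.65, 0.2, 0.95, 0, 0, 0, 0, 0.65, 0.2, 0.95, 0, 0, 0, 0, 0.65, 0, 0, 0, 0, 0, 0]'

```text
clock: 22.33
eef_pos: [0.519, 0.2936, 0.1702]
eef_rot: [-0.143, -3.134, -0.008]
wrist_force: [0.2, 3.5, -0.1]
width: 0.0549
```

>>> jog_arm --commands '[0.65, 0, 0, 0, 0, 0, 0, 0.65, 0, 0, 0, 0, 0, 0, 0.65, 0, 0, 0, 0, 0, 0]'

```text
clock: 22.58
eef_pos: [0.5238, 0.2788, 0.171]
eef_rot: [-0.171, -3.136, 0.004]
wrist_force: [-0.0, -0.5, -0.2]
width: 0.0555
```

```bash
cat > pins.py <<'E'
from m import *
from bush import least_squares
def fitc(q,r,g):
    f=least_squares(lambda c:np.hypot(q[:,0]-c[0],q[:,1]-c[1])-r,g,loss="soft_l1",f_scale=.001);return f.x,np.sqrt(np.mean(f.fun**2))
if __name__=="__main__":
    import sys
    im,s=get("wrist");cv2.imwrite("pics/%s.png"%sys.argv[1],im["pixels"]);P=cloud(im,s);print(s["eef_pos"])
    hsv=cv2.cvtColor(im["pixels"],cv2.COLOR_BGR2HSV)
    red=((hsv[...,0]<8)|(hsv[...,0]>172))&(hsv[...,1]>110)
    for g in((.4914,.2841),(.4313,.3021)):
        d=np.hypot(P[...,0]-g[0],P[...,1]-g[1])
        m=(d<.03)&(P[...,2]>.066)&(P[...,2]<.109)&red
        q=P[m];x,e=fitc(q,.010,np.array(g));print("grip",x.round(4),len(q),e.round(4),"z",np.percentile(q[:,2],[2,98]).round(3))
        for lo,hi in((.068,.085),(.09,.105)):
            r=q[(q[:,2]>lo)&(q[:,2]<hi)];print("   ",lo,fitc(r,.010,x)[0].round(4),len(r))
        m=(d<.03)&(P[...,2]>.1085)&(P[...,2]<.118);q=P[m];print("head ztop",q[:,2].max().round(4) if len(q) else 0,"cent",q.mean(0).round(4) if len(q) else 0)
E
python3 pins.py w19
```

```text
[0.5237897  0.2788274  0.17102534]
grip [0.4945 0.2886] 107 0.0002 z [0.075 0.1  ]
    0.068 [0.4943 0.2885] 42
    0.09 [0.4947 0.2887] 39
head ztop 0.1159 cent [0.4942 0.2888 0.1129]
grip [0.4321 0.3039] 9 0.0002 z [0.074 0.083]
    0.068 [0.4321 0.3039] 9
    0.09 [0.4321 0.3039] 0
head ztop 0.1161 cent [0.4328 0.3028 0.1129]
  return _methods._mean(a, axis=axis, dtype=dtype,
  ret = ret.dtype.type(ret / rcount)
```

View pics/w19.png

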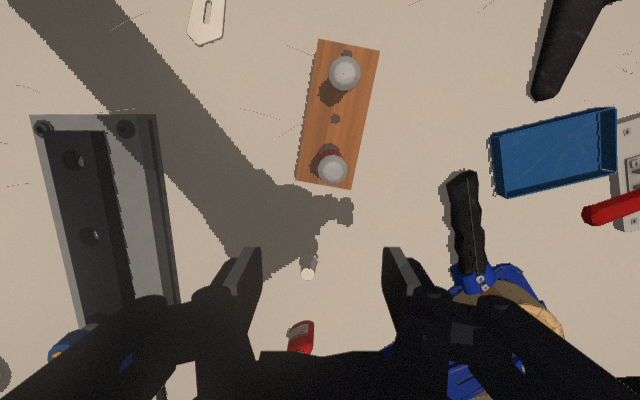

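```bash
python3 p.py 0.4945 0.2890 0.12 -0.1073; python3 - <<'E'
from m import *
im,s=get("wrist");P=cloud(im,s);M=R.from_rotvec(s["eef_rot"]).as_matrix();Q=(P-s["eef_pos"])@M
for u,v in((320,355),(320,380),(275,354),(245,262),(228,290),(245,335)):print(u,v,Q[v,u].round(4))
E
```

```text
t 22.6 pos [0.5241 0.2787 0.1714] yaw -0.110 F [-0.9 -0.7 -0.2] w 0.0552
 turn/0.12: [-0.02 -0.01 -0.02]  shift/0.04 now: [0.76 0.18 1.28]  after turn: [0.76 0.18 1.28]
320 355 [-0.2206 -0.0024  0.1722]
320 380 [ 0.0121 -0.0008 -0.1091]
275 354 [ 0.0104 -0.0121 -0.0992]
245 262 [ 0.0117 -0.0306 -0.0498]
228 290 [ 0.0125 -0.031  -0.0723]
245 335 [ 0.0164 -0.019  -0.0998]
```

>>> jog_arm --commands '[0.65, 0.4, 0.1, 0.4, 0, 0, 0, 0.65, 0.36, 0.08, 0.5, 0, 0, 0, 0.65, 0, 0, 0.4, 0, 0, 0, 0.65, 0, 0, 0, 0, 0, 0, 0.65, 0, 0, 0, 0, 0, 0, 0.65, 0, 0, 0, 0, 0, 0]'

```text
clock: 23.18
eef_pos: [0.4959, 0.2909, 0.1213]
eef_rot: [0.17, 3.135, 0.001]
wrist_force: [-0.7, 0.2, -0.1]
width: 0.0558
```

```bash
python3 p.py 0.4945 0.2890 0.048 -0.1073; python3 - <<'E'
from m import *
im,s=get("wrist");cv2.imwrite("pics/w20.png",im["pixels"])
E
```

```text
t 23.2 pos [0.4959 0.2909 0.1213] yaw -0.109 F [-0.7  0.2 -0.1] w 0.0558
 turn/0.12: [ 0.01  0.02 -0.01]  shift/0.04 now: [ 0.03 -0.05  1.83]  after turn: [ 0.03 -0.05  1.83]
```

View pics/w20.png

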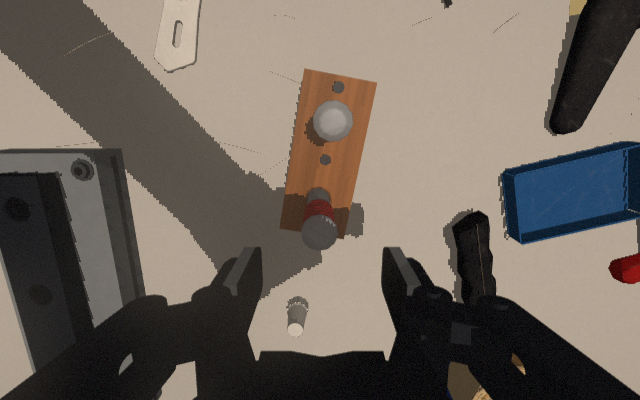

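>>> jog_arm --commands '[0.65, 0.03, -0.05, 0.5, 0, 0, 0, 0.65, 0, 0, 0.5, 0, 0, 0, 0.65, 0, 0, 0.5, 0, 0, 0, 0.65, 0, 0, 0.3, 0, 0, 0, 0.65, 0, 0, 0, 0, 0, 0, 0.65, 0, 0, 0, 0, 0, 0, 0.65, 0, 0, 0, 0, 0, 0]'

```text
clock: 23.82
eef_pos: [0.4943, 0.2905, 0.0496]
eef_rot: [0.167, 3.135, 0.002]
wrist_force: [0.2, 0.1, -0.4]
width: 0.0553
```

```bash
python3 p.py 0.4945 0.2890 0.048 -0.1073; python3 - <<'E'
from m import *
im,s=get("wrist");cv2.imwrite("pics/w21.png",im["pixels"])
E
```

```text
t 23.8 pos [0.4943 0.2905 0.0496] yaw -0.107 F [ 0.2  0.1 -0.4] w 0.0553
 turn/0.12: [0.01 0.02 0.  ]  shift/0.04 now: [-0.01 -0.04  0.04]  after turn: [-0.01 -0.04  0.04]
```

View pics/w21.png

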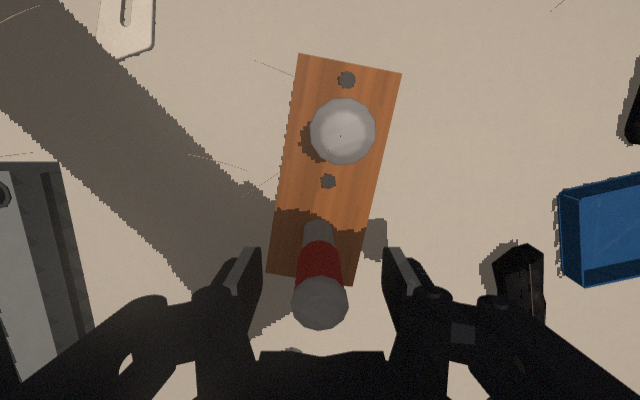

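>>> jog_arm --commands '[0.4, 0, -0.03, 0.03, 0, 0, 0, 0.3, 0, 0, 0, 0, 0, 0, 0, 0, 0, 0, 0, 0, 0, 0, 0, 0, 0, 0, 0, 0, 0, 0, 0, 0, 0, 0, 0, 0, 0, 0, 0, 0, 0, 0]'

```text
clock: 24.37
eef_pos: [0.4932, 0.2888, 0.0477]
eef_rot: [0.167, 3.136, 0.001]
wrist_force: [-1.0, -0.6, 3.5]
width: 0.0186
```

>>> jog_arm --commands '[0, 0, 0, -0.3, 0, 0, 0, 0, 0, 0, -0.5, 0, 0, 0, 0, 0, 0, -0.7, 0, 0, 0, 0, 0, 0, -0.7, 0, 0, 0, 0, 0, 0, 0, 0, 0, 0, 0, 0, 0, 0, 0, 0, 0, 0, 0, 0, 0, 0, 0, 0]'

```text
clock: 24.95
eef_pos: [0.4919, 0.2884, 0.1345]
eef_rot: [-0.167, -3.136, 0.001]
wrist_force: [-0.1, 1.0, -0.7]
width: 0.0188
```

```bash
cat > pinhand.py <<'E'
from pins import *
import sys
im,s=get("wrist");cv2.imwrite("pics/%s.png"%sys.argv[1],im["pixels"]);P=cloud(im,s)
M=R.from_rotvec(s["eef_rot"]).as_matrix();Q=(P-s["eef_pos"])@M
hsv=cv2.cvtColor(im["pixels"],cv2.COLOR_BGR2HSV)
red=((hsv[...,0]<8)|(hsv[...,0]>172))&(hsv[...,1]>110)
d=np.hypot(Q[...,0],Q[...,1])
q=Q[red&(d<.02)&(Q[...,2]>-.08)&(Q[...,2]<.02)];x,e=fitc(q,.010,np.zeros(2));print("grip tool xy",x.round(4),len(q),e.round(4),"z",np.percentile(q[:,2],[1,99]).round(4))
for lo,hi in((-.02,-.005),(-.005,.01),(.01,.02),(.02,.035)):
    r=Q[(d<.02)&(Q[...,2]>lo)&(Q[...,2]<hi)]
    if len(r)>10: print("shank",lo,fitc(r,.0087,np.zeros(2))[0].round(4),len(r))
r=Q[(d<.02)&(Q[...,2]>0)&(Q[...,2]<.09)&(P[...,2]>.02)];print("lowest z tool",r[:,2].max().round(4) if len(r) else None)
E
python3 pinhand.py w22; python3 p.py 0.4731 0.0684 0.14 -0.1073
```

```text
grip tool xy [-0.0017 -0.0006] 1508 0.0003 z [-0.0566 -0.0241]
shank -0.02 [-0.001  -0.0007] 339
shank -0.005 [-0.0007 -0.0007] 283
shank 0.01 [-0.0004 -0.0008] 149
shank 0.02 [-0.0017 -0.0006] 20
lowest z tool 0.09
t 25.0 pos [0.4913 0.288  0.1337] yaw -0.106 F [ 0.2  0.1 -1.5] w 0.0183
 turn/0.12: [-0.02 -0.02  0.01]  shift/0.04 now: [-0.13 -5.51 -0.15]  after turn: [-0.14 -5.51 -0.16]
```

View pics/w22.png

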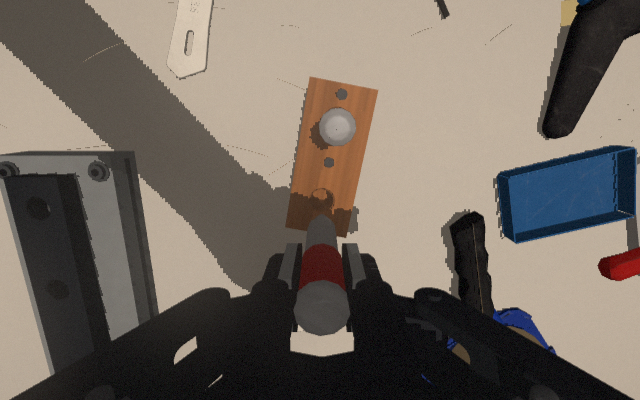

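>>> jog_arm --commands '[0, 0, -0.7, -0.15, 0, 0, 0, 0, 0, -0.95, 0, 0, 0, 0, 0, 0, -0.95, 0, 0, 0, 0, 0, -0.05, -0.95, 0, 0, 0, 0, 0, -0.05, -0.95, 0, 0, 0, 0, 0, -0.02, -0.9, 0, 0, 0, 0, 0, 0, -0.1, 0, 0, 0, 0, 0, 0, 0, 0, 0, 0, 0]'

```text
clock: 25.67
eef_pos: [0.4723, 0.0655, 0.1394]
eef_rot: [-0.178, -3.133, 0.003]
wrist_force: [0.1, 0.7, -1.7]
width: 0.0185
```

>>> jog_arm --commands '[0, 0, 0, 0, 0, 0, 0, 0, 0, 0, 0, 0, 0, 0, 0, 0, 0, 0, 0, 0, 0]'

```text
clock: 25.92
eef_pos: [0.474, 0.0715, 0.1405]
eef_rot: [-0.161, -3.137, 0.0]
wrist_force: [-0.4, -0.3, -2.3]
width: 0.0186
```

```bash
python3 p.py 0.4727 0.0691 0.125 -0.1073; python3 pinhand.py w23
```

```text
t 25.9 pos [0.474  0.0715 0.1405] yaw -0.103 F [-0.4 -0.3 -2.3] w 0.0186
 turn/0.12: [-0.   -0.01  0.04]  shift/0.04 now: [ 0.03 -0.06  0.39]  after turn: [ 0.03 -0.06  0.39]
grip tool xy [-0.0016 -0.0005] 1542 0.0009 z [-0.0586 -0.0238]
shank -0.02 [-0.001  -0.0006] 338
shank -0.005 [-0.0007 -0.0007] 282
shank 0.01 [-0.0004 -0.0007] 147
shank 0.02 [-0.0018  0.0009] 19
lowest z tool 0.0899
```

View pics/w23.png

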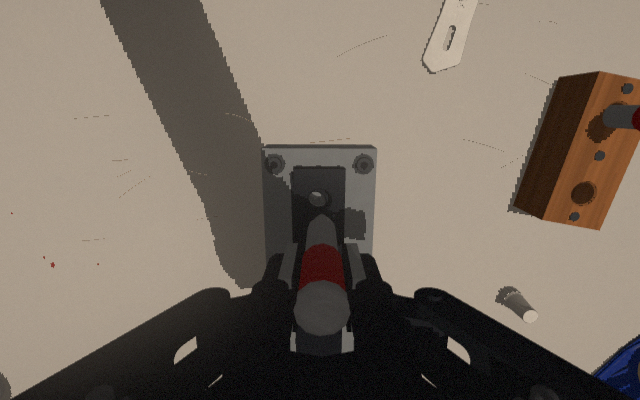

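>>> jog_arm --commands '[0, 0.03, -0.06, 0.35, 0, 0, 0.04, 0, 0, 0, 0.35, 0, 0, 0, 0, 0, 0, 0, 0, 0, 0, 0, 0, 0, 0, 0, 0, 0, 0, 0, 0, 0, 0, 0, 0, 0, 0, 0, 0, 0, 0, 0, 0, 0, 0, 0, 0, 0]'

```text
invalid input
```

>>> jog_arm --commands '[0, 0, 0, 0, 0, 0, 0, 0, 0, 0, 0, 0, 0, 0, 0, 0, 0, 0, 0, 0, 0]'

```text
clock: 26.22
eef_pos: [0.4742, 0.07, 0.1409]
eef_rot: [-0.165, -3.137, 0.0]
wrist_force: [0.4, -0.6, -0.3]
width: 0.0187
```

```bash
python3 p.py 0.4727 0.0691 0.098 -0.1073; python3 pinhand.py w24
```

```text
t 26.2 pos [0.4742 0.07   0.1409] yaw -0.105 F [ 0.4 -0.6 -0.3] w 0.0187
 turn/0.12: [-0.   -0.    0.02]  shift/0.04 now: [ 0.04 -0.03  1.07]  after turn: [ 0.04 -0.03  1.07]
grip tool xy [-0.0016 -0.0005] 1530 0.0007 z [-0.0585 -0.0242]
shank -0.02 [-0.001  -0.0007] 335
shank -0.005 [-0.0007 -0.0007] 282
shank 0.01 [-0.0004 -0.0007] 149
shank 0.02 [-0.0016  0.0009] 20
lowest z tool 0.0898
```

View pics/w24.png

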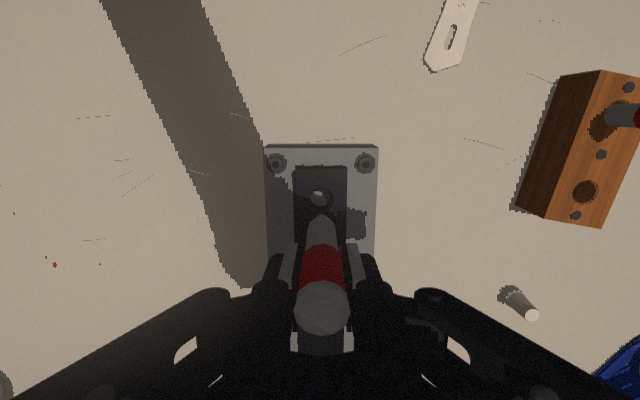

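>>> jog_arm --commands '[0, 0.04, -0.03, 0.35, 0, 0, 0.02, 0, 0, 0, 0.35, 0, 0, 0, 0, 0, 0, 0, 0, 0, 0, 0, 0, 0, 0, 0, 0, 0, 0, 0, 0, 0, 0, 0, 0]'

```text
clock: 26.68
eef_pos: [0.4729, 0.0684, 0.1135]
eef_rot: [0.171, 3.136, 0.0]
wrist_force: [-0.4, 0.2, -2.2]
width: 0.0189
```

```bash
python3 p.py 0.4727 0.0691 0.098 -0.1073
```

```text
t 26.7 pos [0.4729 0.0684 0.1135] yaw -0.109 F [-0.4  0.2 -2.2] w 0.0189
 turn/0.12: [ 0.    0.01 -0.01]  shift/0.04 now: [0.01 0.02 0.39]  after turn: [0.01 0.02 0.39]
```

>>> jog_arm --commands '[0, 0.01, 0.02, 0.2, 0, 0, 0, 0, 0, 0, 0.2, 0, 0, 0, 0, 0, 0, 0.2, 0, 0, 0, 0, 0, 0, 0.2, 0, 0, 0, 0, 0, 0, 0, 0, 0, 0]'

```text
clock: 27.1
eef_pos: [0.4718, 0.069, 0.0794]
eef_rot: [-0.171, -3.136, 0.002]
wrist_force: [1.7, -0.1, -1.7]
width: 0.0184
```

```bash
python3 p.py 0.4727 0.0691 0.047 -0.1073;python3 pinhand.py w25
```

```text
t 27.1 pos [0.4718 0.069  0.0794] yaw -0.109 F [ 1.7 -0.1 -1.7] w 0.0184
 turn/0.12: [-0.01 -0.   -0.01]  shift/0.04 now: [-0.02  0.01  0.81]  after turn: [-0.02  0.01  0.81]
grip tool xy [-0.0016 -0.0005] 1540 0.001 z [-0.0678 -0.0235]
shank -0.02 [-0.0012 -0.0006] 336
shank -0.005 [-0.0009 -0.0007] 279
shank 0.01 [0.0043 0.    ] 1674
shank 0.02 [0.0043 0.0014] 318
lowest z tool 0.0559
```

View pics/w25.png

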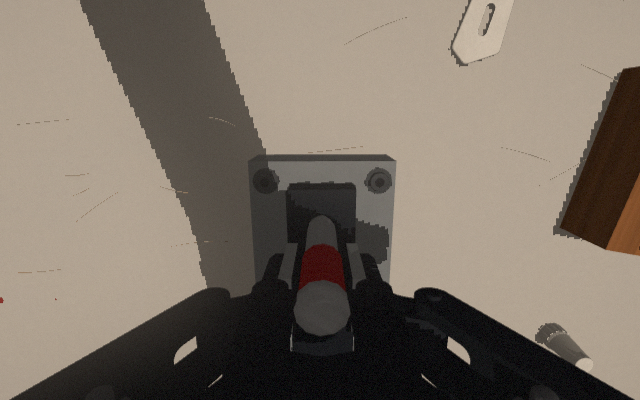

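Descent is going in cleanly, with the tip at about z=0.036, so I'll continue in small steps.

>>> jog_arm --commands '[0, -0.02, 0, 0.15, 0, 0, 0, 0, 0, 0, 0.15, 0, 0, 0, 0, 0, 0, 0.15, 0, 0, 0, 0, 0, 0, 0, 0, 0, 0, 0, 0, 0, 0, 0, 0, 0]'

```text
clock: 27.57
eef_pos: [0.474, 0.0685, 0.063]
eef_rot: [0.172, 3.135, -0.001]
wrist_force: [1.7, -0.4, -1.4]
width: 0.0185
```

```bash
python3 p.py 0.4727 0.0691 0.047 -0.1073
```

```text
t 27.6 pos [0.474  0.0685 0.063 ] yaw -0.110 F [ 1.7 -0.4 -1.4] w 0.0185
 turn/0.12: [-0.    0.02 -0.02]  shift/0.04 now: [0.04 0.01 0.4 ]  after turn: [0.04 0.01 0.4 ]
```

>>> jog_arm --commands '[0, 0.02, 0, 0.13, 0, 0, 0, 0, 0, 0, 0.13, 0, 0, 0, 0, 0, 0, 0.1, 0, 0, 0, 0, 0, 0, 0, 0, 0, 0, 0, 0, 0, 0, 0, 0, 0]'

```text
clock: 27.98
eef_pos: [0.4735, 0.069, 0.0492]
eef_rot: [0.171, 3.134, 0.0]
wrist_force: [1.2, -1.8, 3.7]
width: 0.0185
```

```bash
python3 p.py 0.4727 0.0691 0.047 -0.1073
```

```text
t 28.0 pos [0.4735 0.069  0.0492] yaw -0.109 F [ 1.2 -1.8  3.7] w 0.0185
 turn/0.12: [ 0.    0.02 -0.01]  shift/0.04 now: [ 0.02 -0.    0.06]  after turn: [ 0.02 -0.    0.06]
```

>>> jog_arm --commands '[0, 0, 0, 0.08, 0, 0, 0, 0, 0, 0, 0.08, 0, 0, 0, 0, 0, 0, 0, 0, 0, 0, 0, 0, 0, 0, 0, 0, 0]'

```text
clock: 28.32
eef_pos: [0.4742, 0.0692, 0.0458]
eef_rot: [0.172, 3.136, 0.003]
wrist_force: [-4.1, -1.8, 27.5]
width: 0.0184
```

```bash
python3 p.py 0.4727 0.0691 0.047 -0.1073; python3 pinhand.py w26
```

```text
t 28.3 pos [0.4742 0.0692 0.0458] yaw -0.109 F [-4.1 -1.8 27.5] w 0.0184
 turn/0.12: [ 0.02  0.01 -0.02]  shift/0.04 now: [ 0.04 -0.01 -0.03]  after turn: [ 0.04 -0.01 -0.03]
grip tool xy [-0.0016 -0.0006] 1577 0.0009 z [-0.0586 -0.0239]
shank -0.02 [0.0092 0.0001] 1777
lowest z tool None
```

View pics/w26.png

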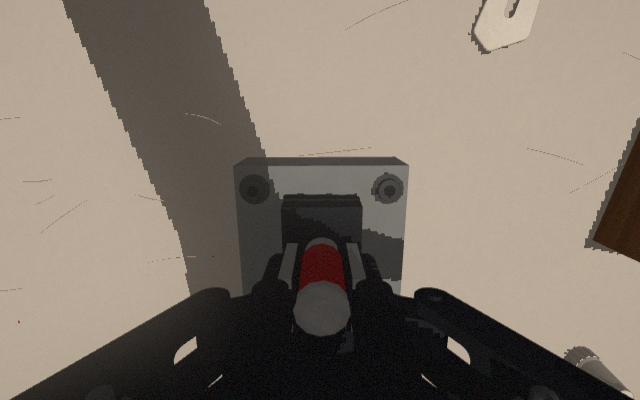

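Force is 27 N at the expected bottom height, so the pin is home. I'll release and go for pin 2.

>>> jog_arm --commands '[0, 0, 0, -0.06, 0, 0, 0, 0.65, 0, 0, 0, 0, 0, 0, 0.65, 0, 0, 0, 0, 0, 0, 0.65, 0, 0, 0, 0, 0, 0, 0.65, 0, 0, -0.5, 0, 0, 0, 0.65, 0, 0, -0.8, 0, 0, 0, 0.65, 0, 0, -0.8, 0, 0, 0, 0.65, 0, 0, 0, 0, 0, 0]'

```text
clock: 29.03
eef_pos: [0.4761, 0.0706, 0.1333]
eef_rot: [0.17, 3.128, 0.007]
wrist_force: [0.7, 0.2, 0.0]
width: 0.0554
```

```bash
python3 - <<'E'
from pins import *
im,s=get("wrist");cv2.imwrite("pics/w27.png",im["pixels"]);P=cloud(im,s)
d=np.hypot(P[...,0]-.4731,P[...,1]-.0684)
hsv=cv2.cvtColor(im["pixels"],cv2.COLOR_BGR2HSV)
red=((hsv[...,0]<8)|(hsv[...,0]>172))&(hsv[...,1]>110)
q=P[red&(d<.025)];print("grip",fitc(q,.01,np.array([.473,.068])),np.percentile(q[:,2],[1,99]))
q=P[(d<.02)&(P[...,2]>.106)&(P[...,2]<.13)];print("head",q[:,2].max() if len(q) else 0,q.mean(0) if len(q) else 0)
im,s=get("top")
E
python3 p.py 0.4325 0.3037 0.12 -0.1073
```

```text
grip (array([0.47472135, 0.06871574]), np.float64(0.003956903669355994)) [0.07061297 0.25388193]
head 0.1154028766329564 [0.47369154 0.06871189 0.11159244]
t 29.1 pos [0.4726 0.0701 0.1292] yaw -0.108 F [-1.2  0.2 -0.1] w 0.0554
 turn/0.12: [ 0.01  0.01 -0.01]  shift/0.04 now: [1.63 5.7  0.24]  after turn: [1.62 5.7  0.23]
```

View pics/w27.png

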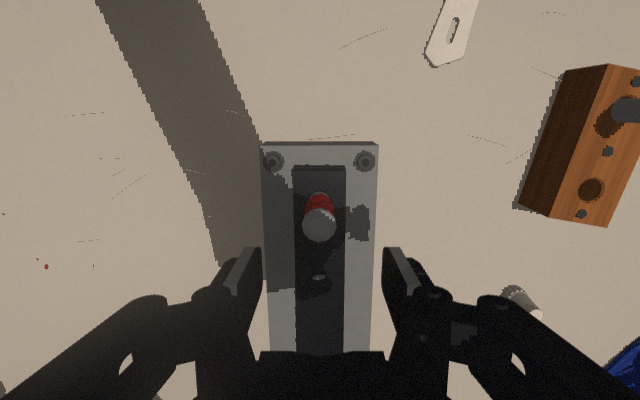

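>>> jog_arm --commands '[0.65, 0.27, 0.7, 0, 0, 0, 0, 0.65, 0.27, 0.95, 0, 0, 0, 0, 0.65, 0.27, 0.95, 0, 0, 0, 0, 0.65, 0.27, 0.95, 0, 0, 0, 0, 0.65, 0.27, 0.95, 0, 0, 0, 0, 0.65, 0.27, 0.95, 0, 0, 0, 0, 0.65, 0, 0.25, 0.2, 0, 0, 0, 0.65, 0, 0, 0, 0, 0, 0]'

```text
clock: 29.8
eef_pos: [0.4285, 0.3069, 0.1173]
eef_rot: [-0.156, -3.133, 0.004]
wrist_force: [-0.2, -0.2, 0.4]
width: 0.0554
```

>>> jog_arm --commands '[0.65, 0, 0, 0, 0, 0, 0, 0.65, 0, 0, 0, 0, 0, 0, 0.65, 0, 0, 0, 0, 0, 0, 0.65, 0, 0, 0, 0, 0, 0]'

```text
clock: 30.13
eef_pos: [0.433, 0.3008, 0.1204]
eef_rot: [-0.176, -3.136, 0.001]
wrist_force: [0.4, -0.3, -0.5]
width: 0.0555
```

```bash
python3 p.py 0.4325 0.3037 0.048 -0.1073; python3 pins.py w28 2>/dev/null
```

```text
t 30.1 pos [0.433  0.3008 0.1204] yaw -0.112 F [ 0.4 -0.3 -0.5] w 0.0555
 turn/0.12: [-0.01 -0.   -0.04]  shift/0.04 now: [0.02 0.07 1.81]  after turn: [0.02 0.07 1.81]
[0.43299381 0.30077988 0.12041449]
```

View pics/w28.png

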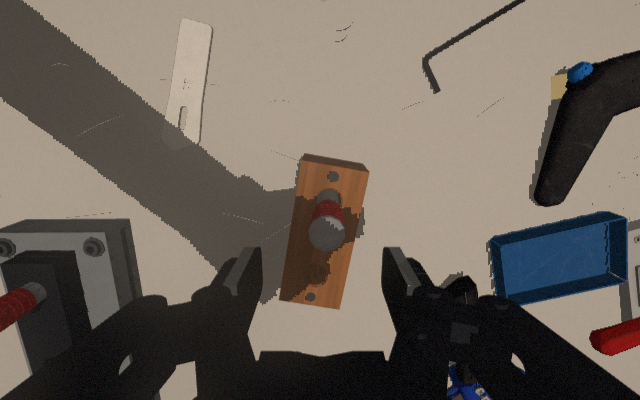

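```bash
python3 - <<'E'
from pins import *
im,s=get("wrist");P=cloud(im,s);print(s["eef_pos"])
hsv=cv2.cvtColor(im["pixels"],cv2.COLOR_BGR2HSV)
red=((hsv[...,0]<8)|(hsv[...,0]>172))&(hsv[...,1]>110)
d=np.hypot(P[...,0]-.4325,P[...,1]-.3037)
q=P[red&(d<.025)&(P[...,2]>.07)&(P[...,2]<.106)];print("grip",fitc(q,.01,np.array([.4325,.3037])),len(q))
E
python3 p.py 0.4325 0.3037 0.048 -0.1073
```

```text
[0.43304874 0.30121096 0.12064239]
grip (array([0.43243948, 0.3036194 ]), np.float64(0.0002613875299606919)) 415
t 30.2 pos [0.433  0.3016 0.1207] yaw -0.111 F [ 0.2 -0.6  0.2] w 0.0555
 turn/0.12: [ 0.    0.   -0.03]  shift/0.04 now: [0.02 0.05 1.82]  after turn: [0.02 0.05 1.82]
```

>>> jog_arm --commands '[0.65, 0.02, 0.05, 0.5, 0, 0, -0.03, 0.65, 0, 0, 0.5, 0, 0, 0, 0.65, 0, 0, 0.5, 0, 0, 0, 0.65, 0, 0, 0.3, 0, 0, 0, 0.65, 0, 0, 0, 0, 0, 0, 0.65, 0, 0, 0, 0, 0, 0, 0.65, 0, 0, 0, 0, 0, 0]'

```text
clock: 30.82
eef_pos: [0.4328, 0.3054, 0.0496]
eef_rot: [0.166, 3.136, 0.002]
wrist_force: [0.6, -0.1, 0.5]
width: 0.0554
```

```bash
python3 p.py 0.4325 0.3040 0.048 -0.1073; python3 - <<'E'
from m import *
im,s=get("wrist");cv2.imwrite("pics/w29.png",im["pixels"])
E
```

```text
t 30.8 pos [0.4328 0.3054 0.0496] yaw -0.106 F [ 0.6 -0.1  0.5] w 0.0554
 turn/0.12: [0.01 0.01 0.01]  shift/0.04 now: [ 0.   -0.04  0.04]  after turn: [ 0.   -0.04  0.04]
```

View pics/w29.png

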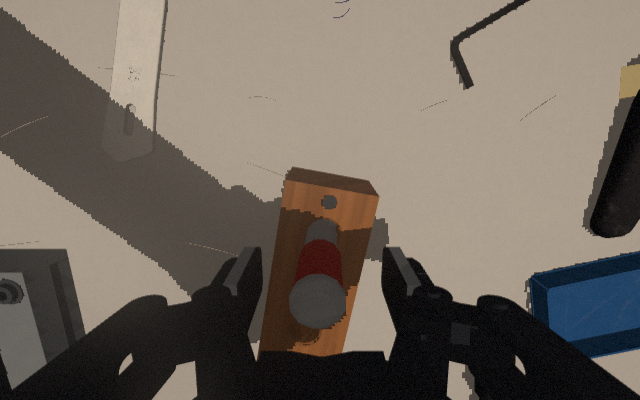

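>>> jog_arm --commands '[0.4, 0, -0.04, 0.03, 0, 0, 0, 0.3, 0, 0, 0, 0, 0, 0, 0, 0, 0, 0, 0, 0, 0, 0, 0, 0, 0, 0, 0, 0, 0, 0, 0, 0, 0, 0, 0, 0, 0, 0, 0, 0, 0, 0]'

```text
clock: 31.37
eef_pos: [0.4323, 0.3045, 0.0481]
eef_rot: [0.164, 3.136, 0.003]
wrist_force: [-0.1, 1.8, 3.3]
width: 0.0186
```

>>> jog_arm --commands '[0, 0, 0, -0.3, 0, 0, 0, 0, 0, 0, -0.5, 0, 0, 0, 0, 0, 0, -0.8, 0, 0, 0, 0, 0, 0, -0.8, 0, 0, 0, 0, 0, 0, -0.8, 0, 0, 0, 0, 0, 0, 0, 0, 0, 0, 0, 0, 0, 0, 0, 0, 0]'

```text
clock: 31.95
eef_pos: [0.4329, 0.3035, 0.1778]
eef_rot: [0.166, 3.134, 0.004]
wrist_force: [0.1, 0.2, -1.8]
width: 0.0185
```

```bash
python3 pinhand.py w30; python3 p.py 0.5427 0.0609 0.165 -0.1073
```

```text
grip tool xy [-0.0005 -0.0004] 1460 0.0004 z [-0.0565 -0.0232]
shank -0.02 [-0.     -0.0001] 321
shank -0.005 [0.0002 0.0001] 269
shank 0.01 [0.0004 0.0002] 149
shank 0.02 [-0.0008  0.0002] 21
lowest z tool 0.0391
t 32.0 pos [0.4314 0.3026 0.1758] yaw -0.106 F [-0.7 -0.5 -0.8] w 0.0183
 turn/0.12: [-0.   -0.    0.01]  shift/0.04 now: [-3.4  -5.72  0.27]  after turn: [-3.41 -5.71  0.27]
```

View pics/w30.png

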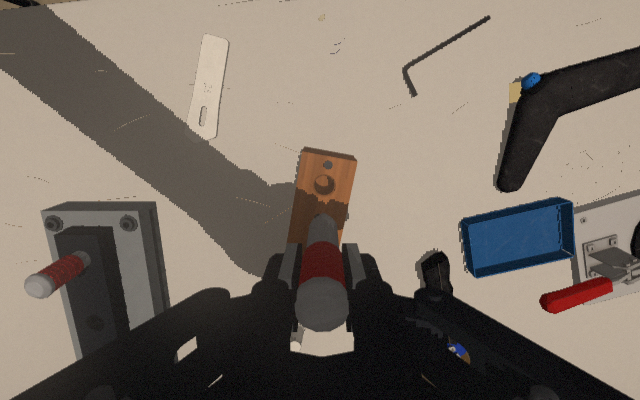

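>>> jog_arm --commands '[0, -0.3, -0.6, 0, 0, 0, 0.01, 0, -0.5, -0.84, 0, 0, 0, 0, 0, -0.5, -0.84, 0, 0, 0, 0, 0, -0.5, -0.84, 0, 0, 0, 0, 0, -0.5, -0.84, 0, 0, 0, 0, 0, -0.5, -0.84, 0, 0, 0, 0, 0, -0.5, -0.75, 0, 0, 0, 0, 0, -0.1, -0.15, 0.2, 0, 0, 0]'

```text
clock: 32.67
eef_pos: [0.5446, 0.0526, 0.1672]
eef_rot: [0.184, 3.135, -0.009]
wrist_force: [1.0, -1.4, -0.3]
width: 0.0185
```

>>> jog_arm --commands '[0, 0, 0, 0.4, 0, 0, 0, 0, 0, 0, 0.4, 0, 0, 0, 0, 0, 0, 0.4, 0, 0, 0, 0, 0, 0, 0, 0, 0, 0, 0, 0, 0, 0, 0, 0, 0, 0, 0, 0, 0, 0, 0, 0]'

```text
clock: 33.17
eef_pos: [0.5422, 0.0622, 0.1189]
eef_rot: [-0.167, -3.136, 0.001]
wrist_force: [0.6, -0.4, -1.2]
width: 0.0187
```

```bash
python3 p.py 0.5430 0.0609 0.113 -0.1073; python3 pinhand.py w31
```

```text
t 33.2 pos [0.5422 0.0622 0.1189] yaw -0.106 F [ 0.6 -0.4 -1.2] w 0.0187
 turn/0.12: [-0.01 -0.01  0.01]  shift/0.04 now: [-0.02 -0.03  0.15]  after turn: [-0.02 -0.03  0.15]
grip tool xy [-0.0004 -0.0004] 1473 0.0006 z [-0.0578 -0.0234]
shank -0.02 [-0.     -0.0001] 309
shank -0.005 [0.0002 0.0001] 280
shank 0.01 [0.0004 0.0003] 148
shank 0.02 [-0.0007 -0.0001] 19
lowest z tool 0.09
```

View pics/w31.png

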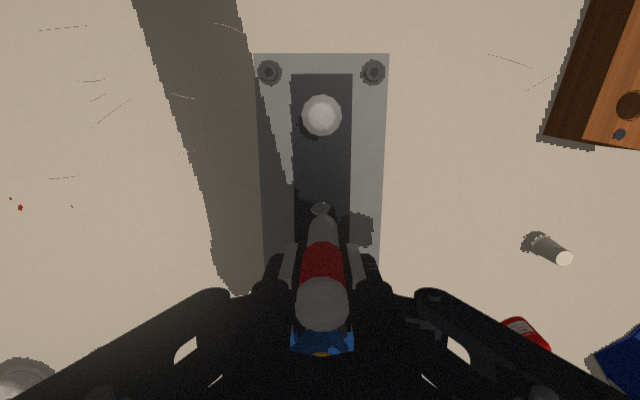

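>>> jog_arm --commands '[0, -0.02, -0.03, 0.2, 0, 0, 0, 0, 0, 0, 0.15, 0, 0, 0, 0, 0, 0, 0, 0, 0, 0, 0, 0, 0, 0, 0, 0, 0]'

```text
clock: 33.55
eef_pos: [0.5429, 0.0609, 0.1049]
eef_rot: [-0.167, -3.136, 0.0]
wrist_force: [0.5, -0.1, -1.8]
width: 0.0184
```

```bash
python3 p.py 0.5430 0.0609 0.046 -0.1073
```

```text
t 33.5 pos [0.5429 0.0609 0.1049] yaw -0.106 F [ 0.5 -0.1 -1.8] w 0.0184
 turn/0.12: [-0.   -0.01  0.01]  shift/0.04 now: [-0.    0.    1.47]  after turn: [-0.   -0.    1.47]
```

>>> jog_arm --commands '[0, 0, 0, 0.2, 0, 0, 0, 0, 0, 0, 0.2, 0, 0, 0, 0, 0, 0, 0.2, 0, 0, 0, 0, 0, 0, 0.2, 0, 0, 0, 0, 0, 0, 0, 0, 0, 0, 0, 0, 0, 0, 0, 0, 0]'

```text
clock: 34.05
eef_pos: [0.543, 0.0608, 0.0725]
eef_rot: [-0.167, -3.136, 0.001]
wrist_force: [-0.1, -0.4, -2.1]
width: 0.0189
```

```bash
python3 p.py 0.5430 0.0609 0.046 -0.1073
```

```text
t 34.0 pos [0.543  0.0608 0.0725] yaw -0.106 F [-0.1 -0.4 -2.1] w 0.0189
 turn/0.12: [-0.01 -0.01  0.01]  shift/0.04 now: [0.   0.   0.66]  after turn: [0.   0.   0.66]
```

>>> jog_arm --commands '[0, 0, 0, 0.15, 0, 0, 0, 0, 0, 0, 0.15, 0, 0, 0, 0, 0, 0, 0.15, 0, 0, 0, 0, 0, 0, 0.1, 0, 0, 0, 0, 0, 0, 0, 0, 0, 0, 0, 0, 0, 0, 0, 0, 0]'

```text
clock: 34.55
eef_pos: [0.5435, 0.0604, 0.0508]
eef_rot: [0.168, 3.137, -0.001]
wrist_force: [1.0, -1.9, -1.7]
width: 0.0187
```

```bash
python3 p.py 0.5430 0.0609 0.046 -0.1073
```

```text
t 34.5 pos [0.5435 0.0604 0.0508] yaw -0.107 F [ 1.  -1.9 -1.7] w 0.0187
 turn/0.12: [-0.01  0.    0.  ]  shift/0.04 now: [0.01 0.01 0.12]  after turn: [0.01 0.01 0.12]
```

>>> jog_arm --commands '[0, 0, 0, 0.1, 0, 0, 0, 0, 0, 0, 0.1, 0, 0, 0, 0, 0, 0, 0.03, 0, 0, 0, 0, 0, 0, 0, 0, 0, 0]'

```text
clock: 34.88
eef_pos: [0.5451, 0.0611, 0.0461]
eef_rot: [0.167, 3.136, 0.004]
wrist_force: [-6.4, -2.6, 24.0]
width: 0.0186
```

```bash
python3 p.py 0.5430 0.0609 0.046 -0.1073; python3 pinhand.py w32
```

```text
t 34.9 pos [0.5451 0.0611 0.0461] yaw -0.107 F [-6.4 -2.6 24. ] w 0.0186
 turn/0.12: [0.02 0.01 0.01]  shift/0.04 now: [ 0.05 -0.01  0.  ]  after turn: [ 0.05 -0.01  0.  ]
grip tool xy [-0.0004 -0.0005] 1539 0.0004 z [-0.057  -0.0234]
shank -0.02 [0.0083 0.    ] 1677
lowest z tool None
```

View pics/w32.png

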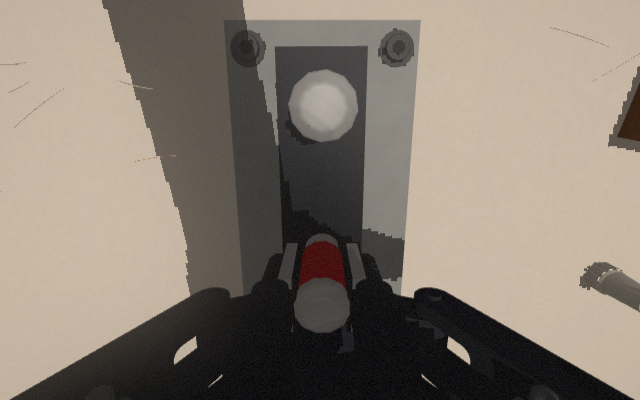

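>>> jog_arm --commands '[0, 0, 0, -0.06, 0, 0, 0, 0.65, 0, 0, 0, 0, 0, 0, 0.65, 0, 0, 0, 0, 0, 0, 0.65, 0, 0, 0, 0, 0, 0, 0.65, 0, 0, -0.5, 0, 0, 0, 0.65, 0, 0, -0.8, 0, 0, 0, 0.65, 0, 0, -0.8, 0, 0, 0, 0.65, 0, 0, -0.8, 0, 0, 0]'

```text
clock: 35.6
eef_pos: [0.5423, 0.0613, 0.1605]
eef_rot: [-0.166, -3.135, 0.001]
wrist_force: [1.3, 1.0, 0.3]
width: 0.0554
```

>>> jog_arm --commands '[0.65, 0, 0, -0.5, 0, 0, 0, 0.65, 0, 0, 0, 0, 0, 0, 0.65, 0, 0, 0, 0, 0, 0]'

```text
clock: 35.85
eef_pos: [0.5442, 0.0617, 0.1814]
eef_rot: [0.166, 3.135, 0.002]
wrist_force: [-0.9, -0.4, -1.2]
width: 0.0552
```

```bash
python3 - <<'E'
from pins import *
im,s=get("wrist");cv2.imwrite("pics/w33.png",im["pixels"]);P=cloud(im,s);print(s["eef_pos"])
for n,g in(("A",(.4731,.0684)),("B",(.5427,.0609))):
    d=np.hypot(P[...,0]-g[0],P[...,1]-g[1]);q=P[(d<.02)&(P[...,2]>.104)&(P[...,2]<.13)];print(n,"head",q[:,2].max().round(4),q.mean(0).round(4))
im,s=get("top");P=cloud(im);
for y in(-.05,.05,.15):
  for z in(.05,.15,.25,.35,.45):
    q=P[(abs(P[...,1]-y)<.05)&(abs(P[...,2]-z)<.05)&(P[...,0]>.72)];print(y,z,q[:,0].min().round(3) if len(q) else None,end="; ")
crop(im,"top33",240,340,120,200,7)
E
```

```text
[0.54423052 0.06170553 0.18139702]
A head 0.1154 [0.4749 0.0683 0.1118]
B head 0.1151 [0.5435 0.0605 0.1115]
-0.05 0.05 0.72; -0.05 0.15 0.786; -0.05 0.25 0.784; -0.05 0.35 0.783; -0.05 0.45 0.776; 0.05 0.05 0.72; 0.05 0.15 0.777; 0.05 0.25 0.777; 0.05 0.35 0.777; 0.05 0.45 0.774; 0.15 0.05 0.72; 0.15 0.15 0.779; 0.15 0.25 0.78; 0.15 0.35 0.78; 0.15 0.45 0.775;
```

View pics/w33.png

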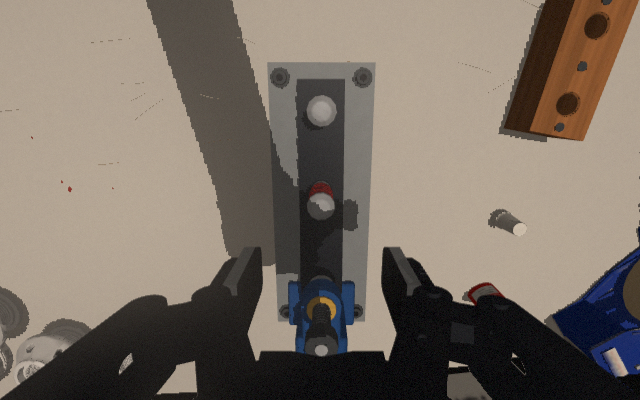

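View pics/top33.png

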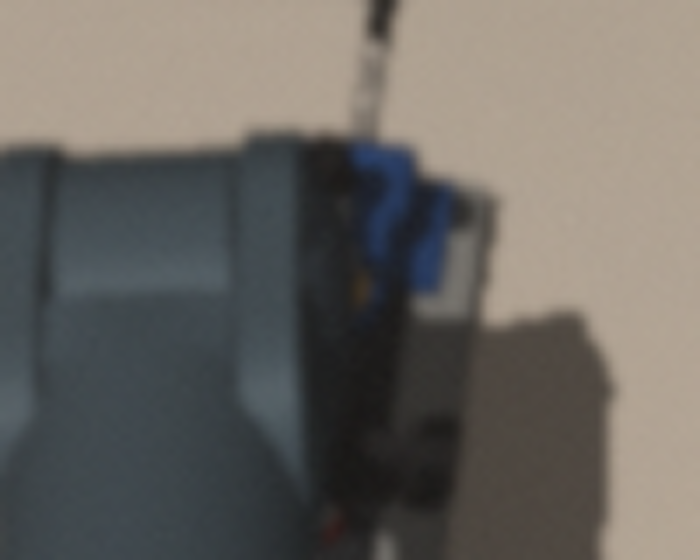

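```bash
python3 - <<'E'
from m import *
im,s=get("top")
k=onz(im,287,142.6,.188);h=onz(im,287,157,.165);print(k.round(4),h.round(4))
S=np.array([.5477,.0604])+.085*np.array([np.cos(.1073),-np.sin(.1073)]);print("S",S.round(4))
d=k[:2]-S;print("r",np.hypot(*d),"ang cw from +x jig",-(np.arctan2(d[1],d[0])+.1073))
E
python3 p.py 0.60 0.055 0.21 -0.1073
```

```text
[0.6646 0.048  0.188 ] [0.6315 0.0488 0.165 ]
S [0.6322 0.0513]
r 0.0325753459300661 ang cw from +x jig -0.004878059366690973
t 36.0 pos [0.5418 0.0611 0.1786] yaw -0.106 F [ 0.2 -0.3 -1.4] w 0.0555
 turn/0.12: [-0.01 -0.03  0.01]  shift/0.04 now: [-1.46  0.   -0.79]  after turn: [-1.46  0.   -0.79]
```

```bash
python3 - <<'E'
from m import *
im,s=get("wrist");P=cloud(im,s)
for u,v in((320,350),(321,347),(312,348),(330,348),(320,330),(320,320),(320,310)):print(u,v,P[v,u].round(4))
im2,s=get("scene");cv2.imwrite("pics/s34.png",cv2.resize(im2["pixels"][170:290,220:360],None,fx=5,fy=5,interpolation=cv2.INTER_CUBIC))
E
```

```text
320 350 [0.628  0.0504 0.1585]
321 347 [0.6263 0.0512 0.1579]
312 348 [0.6256 0.0452 0.1588]
330 348 [0.6269 0.0573 0.1589]
320 330 [0.6203 0.0511 0.1478]
320 320 [0.6246 0.0505 0.1299]
320 310 [0.6247 0.0505 0.1166]
```

View pics/s34.png

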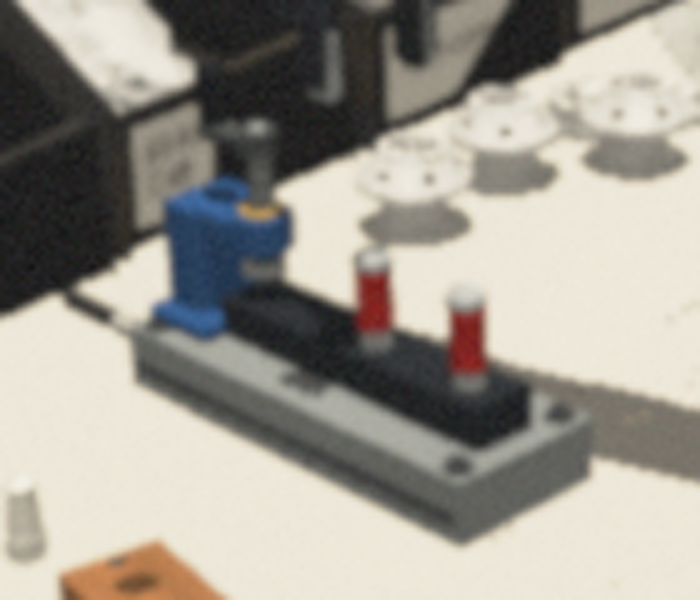

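```bash
python3 p.py 0.666 0.0478 0.205 -0.1073
```

```text
t 36.1 pos [0.542  0.0609 0.1786] yaw -0.106 F [0.8 1.4 0.1] w 0.0556
 turn/0.12: [-0.01 -0.03  0.01]  shift/0.04 now: [-3.12  0.   -0.67]  after turn: [-3.12  0.01 -0.66]
```

>>> jog_arm --commands '[0.65, 0, 0, -0.7, 0, 0, 0, 0.65, -0.6, 0, 0, 0, 0, 0, 0.65, -0.7, 0, 0, 0, 0, 0, 0.65, -0.7, 0, 0, 0, 0, 0, 0.65, -0.7, 0, 0, 0, 0, 0, 0.65, -0.4, 0, 0, 0, 0, 0, 0.65, 0, 0, 0, 0, 0, 0, 0.65, 0, 0, 0, 0, 0, 0]'

```text
clock: 36.77
eef_pos: [0.6662, 0.0474, 0.2067]
eef_rot: [-0.168, -3.134, 0.002]
wrist_force: [-1.1, 0.2, -0.2]
width: 0.0557
```

>>> jog_arm --commands '[0.65, 0, 0, 0, 0, 0, 0, 0.65, 0, 0, 0, 0, 0, 0]'

```text
clock: 36.93
eef_pos: [0.6653, 0.0481, 0.2079]
eef_rot: [-0.167, -3.135, -0.0]
wrist_force: [-0.1, 0.2, -0.1]
width: 0.0554
```

```bash
python3 - <<'E'
from pins import *
im,s=get("wrist");cv2.imwrite("pics/w35.png",im["pixels"]);P=cloud(im,s);print(s["eef_pos"])
d=np.hypot(P[...,0]-.666,P[...,1]-.0476)
q=P[(d<.025)&(P[...,2]>.158)&(P[...,2]<.184)];x,e=fitc(q,.0095,np.array([.666,.0476]));print("knob",x.round(4),len(q),e.round(4))
t=P[(d<.012)&(P[...,2]>.184)&(P[...,2]<.195)];print("top",t.mean(0).round(4) if len(t) else 0)
d=np.hypot(P[...,0]-.6322,P[...,1]-.0513);t=P[(d<.012)&(P[...,2]>.15)&(P[...,2]<.17)];print("hub",t.mean(0).round(4) if len(t) else 0,t[:,2].max() if len(t) else 0)
E
python3 p.py 0.666 0.0478 0.1385 -0.1073
```

```text
[0.66531566 0.04807435 0.20788505]
knob [0.6666 0.0507] 335 0.0042
top [0.6654 0.0509 0.1872]
hub [0.6317 0.0514 0.1582] 0.16178004501979598
t 37.0 pos [0.6655 0.0481 0.2083] yaw -0.106 F [1.1 0.6 0.8] w 0.0555
 turn/0.12: [ 0.   -0.01  0.01]  shift/0.04 now: [-0.02 -0.01  1.74]  after turn: [-0.01 -0.01  1.74]
```

View pics/w35.png

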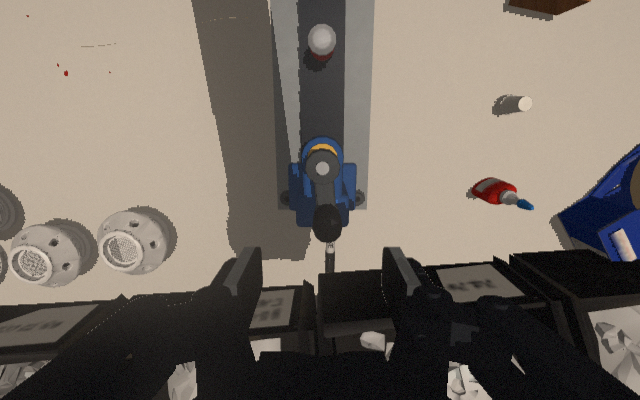

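>>> jog_arm --commands '[0.65, 0, 0.07, 0.45, 0, 0, 0, 0.65, 0, 0, 0.45, 0, 0, 0, 0.65, 0, 0, 0.45, 0, 0, 0, 0.65, 0, 0, 0.35, 0, 0, 0, 0.65, 0, 0, 0, 0, 0, 0, 0.65, 0, 0, 0, 0, 0, 0, 0.65, 0, 0, 0, 0, 0, 0]'

```text
clock: 37.57
eef_pos: [0.6677, 0.0506, 0.1417]
eef_rot: [0.167, 3.135, 0.001]
wrist_force: [0.3, 0.3, 0.7]
width: 0.0555
```

```bash
python3 p.py 0.6656 0.0510 0.1385 -0.1073; python3 - <<'E'
from m import *
im,s=get("wrist");cv2.imwrite("pics/w36.png",im["pixels"])
E
```

```text
t 37.6 pos [0.6677 0.0506 0.1417] yaw -0.106 F [0.3 0.3 0.7] w 0.0555
 turn/0.12: [0.   0.01 0.01]  shift/0.04 now: [0.05 0.   0.08]  after turn: [0.05 0.   0.08]
```

View pics/w36.png

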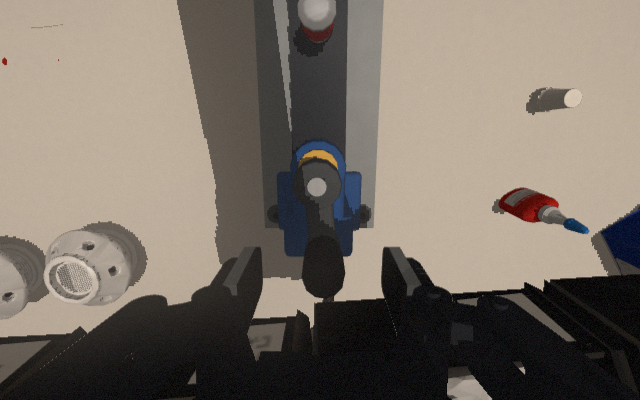

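>>> jog_arm --commands '[0.4, 0.05, 0, 0.08, 0, 0, 0, 0.2, 0, 0, 0, 0, 0, 0, 0, 0, 0, 0, 0, 0, 0, 0, 0, 0, 0, 0, 0, 0, 0, 0, 0, 0, 0, 0, 0, 0, 0, 0, 0, 0, 0, 0]'

```text
clock: 38.12
eef_pos: [0.6653, 0.051, 0.138]
eef_rot: [0.167, 3.137, 0.001]
wrist_force: [-0.5, 1.5, 2.4]
width: 0.0173
```

```bash
cat > crank.py <<'E'
from p import *
S=np.array([.6322,.0513]);r=.034;psi=-.1073
ex=np.array([np.cos(psi),np.sin(psi)]);ey=np.array([-np.sin(psi),np.cos(psi)])
def run(off,n=6,dv=.35,turns=0,z0=None):
    s=env.read_state();d=s["eef_pos"][:2]+off-S
    v=-np.arctan2(d@ey,d@ex);v+=2*np.pi*turns
    print("v now %.3f radius %.4f z %.4f F %s w %.4f t %.1f"%(v,np.hypot(*d),s["eef_pos"][2],s["wrist_force"].round(1),s["width"],s["clock"]),"yaw",yaw(s).round(3))
    x,y=-(d@ex),d@ey;z=s["eef_pos"][2]
    for i in range(1,n+1):
        a=v+dv*i;X,Y=-r*np.cos(a),-r*np.sin(a)
        Z=(z0-a*.01/2/np.pi) if z0 else z-dv*.01/2/np.pi
        print(np.round([(X-x)/.04,(Y-y)/.04,(z-Z)/.04],2).tolist(),"v->%.2f"%a);x,y,z=X,Y,Z
import sys
if __name__=="__main__":
    a=sys.argv; run(np.array([0,0]),int(a[1]),float(a[2]),int(a[3]),float(a[4]) if len(a)>4 else None)
E
python3 crank.py 6 0.35 0;python3 - <<'E'
from m import *
im,s=get("wrist");cv2.imwrite("pics/w37.png",im["pixels"])
E
```

```text
v now -0.098 radius 0.0331 z 0.1380 F [-0.5  1.5  2.4] w 0.0173 t 38.1 yaw -0.106
[-0.0, -0.29, 0.01] v->0.25
[0.12, -0.27, 0.01] v->0.60
[0.21, -0.21, 0.01] v->0.95
[0.27, -0.13, 0.01] v->1.30
[0.29, -0.03, 0.01] v->1.65
[0.29, 0.08, 0.01] v->2.00
```

View pics/w37.png

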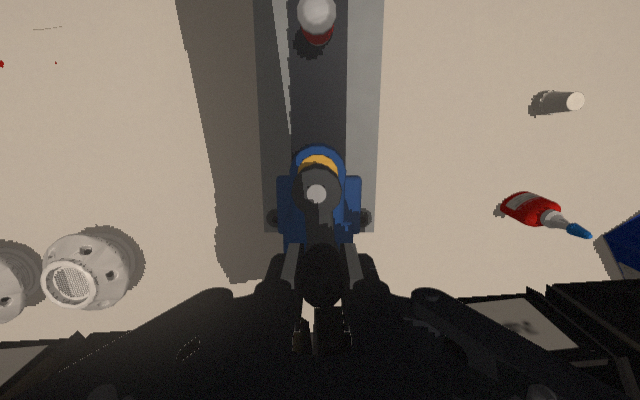

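>>> jog_arm --commands '[0, 0.02, -0.29, 0.014, 0, 0, 0, 0, 0.12, -0.27, 0.014, 0, 0, 0, 0, 0.21, -0.21, 0.014, 0, 0, 0, 0, 0, 0, 0, 0, 0, 0, 0, 0, 0, 0, 0, 0, 0]'

```text
clock: 38.58
eef_pos: [0.6457, 0.0211, 0.1361]
eef_rot: [-0.169, -3.134, -0.003]
wrist_force: [-3.9, 3.5, 6.7]
width: 0.0166
```

```bash
python3 crank.py 6 0.35 0 0.1379;python3 - <<'E'
from m import *
im,s=get("wrist");cv2.imwrite("pics/w38.png",im["pixels"])
E
```

```text
v now 1.042 radius 0.0331 z 0.1361 F [-3.9  3.5  6.7] w 0.0166 t 38.6 yaw -0.108
[0.27, -0.12, 0.01] v->1.39
[0.3, -0.0, 0.01] v->1.74
[0.28, 0.1, 0.01] v->2.09
[0.23, 0.19, 0.01] v->2.44
[0.15, 0.26, 0.01] v->2.79
[0.05, 0.29, 0.01] v->3.14
```

View pics/w38.png

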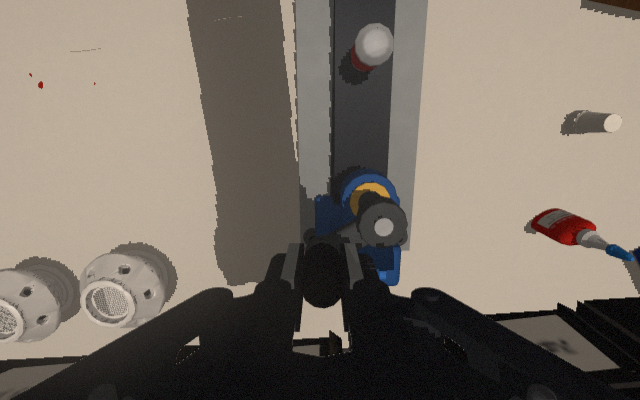

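```bash
python3 - <<'E'
import numpy as np
v=.95;r=.034;n=0
while v<11.6:
    a=min(v+.36,11.6)
    print("%.2f [%.2f,%.2f]"%(a,-r*(np.cos(a)-np.cos(v))/.04,-r*(np.sin(a)-np.sin(v))/.04),end="  ");v=a;n+=1
    if n%8==0:print()
E
```

```text
1.31 [0.28,-0.13]  1.67 [0.30,-0.02]  2.03 [0.29,0.08]  2.39 [0.24,0.18]  2.75 [0.16,0.26]  3.11 [0.06,0.30]  3.47 [-0.05,0.30]  3.83 [-0.15,0.27]  
4.19 [-0.23,0.20]  4.55 [-0.29,0.10]  4.91 [-0.30,-0.01]  5.27 [-0.28,-0.11]  5.63 [-0.23,-0.20]  5.99 [-0.14,-0.27]  6.35 [-0.03,-0.30]  6.71 [0.07,-0.30]  
7.07 [0.17,-0.25]  7.43 [0.25,-0.17]  7.79 [0.30,-0.07]  8.15 [0.30,0.04]  8.51 [0.27,0.14]  8.87 [0.20,0.23]  9.23 [0.11,0.28]  9.59 [0.00,0.30]  
9.95 [-0.10,0.29]  10.31 [-0.20,0.23]  10.67 [-0.27,0.15]  11.03 [-0.30,0.04]  11.39 [-0.30,-0.06]  11.60 [-0.16,-0.09]
```

>>> jog_arm --commands '[0, 0.28, -0.13, 0.014, 0, 0, 0, 0, 0.3, -0.02, 0.014, 0, 0, 0, 0, 0.29, 0.08, 0.014, 0, 0, 0, 0, 0.24, 0.18, 0.014, 0, 0, 0, 0, 0.16, 0.26, 0.014, 0, 0, 0, 0, 0, 0, 0, 0, 0, 0]'

```text
clock: 39.13
eef_pos: [0.5984, 0.0426, 0.1334]
eef_rot: [0.165, 3.137, 0.0]
wrist_force: [0.4, 2.2, 4.1]
width: 0.0169
```

```bash
python3 crank.py 1 0.36 0 0.1379
```

```text
v now 2.782 radius 0.0349 z 0.1334 F [0.4 2.2 4.1] w 0.0169 t 39.1 yaw -0.105
[0.03, 0.31, 0.01] v->3.14
```

>>> jog_arm --commands '[0, 0.06, 0.3, 0.014, 0, 0, 0, 0, -0.05, 0.3, 0.014, 0, 0, 0, 0, -0.15, 0.27, 0.014, 0, 0, 0, 0, -0.23, 0.2, 0.014, 0, 0, 0, 0, -0.29, 0.1, 0.014, 0, 0, 0, 0, -0.3, -0.01, 0.014, 0, 0, 0, 0, -0.28, -0.11, 0.014, 0, 0, 0, 0, 0, 0, 0, 0, 0, 0]'

```text
clock: 39.8
eef_pos: [0.6545, 0.0768, 0.1293]
eef_rot: [0.17, 3.136, -0.002]
wrist_force: [2.6, 0.1, 4.3]
width: 0.0166
```

```bash
python3 crank.py 1 0.36 0 0.1379;python3 - <<'E'
from m import *
im,s=get("wrist");cv2.imwrite("pics/w39.png",im["pixels"])
E
```

```text
v now -0.961 radius 0.0339 z 0.1293 F [2.6 0.1 4.3] w 0.0166 t 39.8 yaw -0.108
[-0.22, -0.21, -0.24] v->-0.60
```

View pics/w39.png

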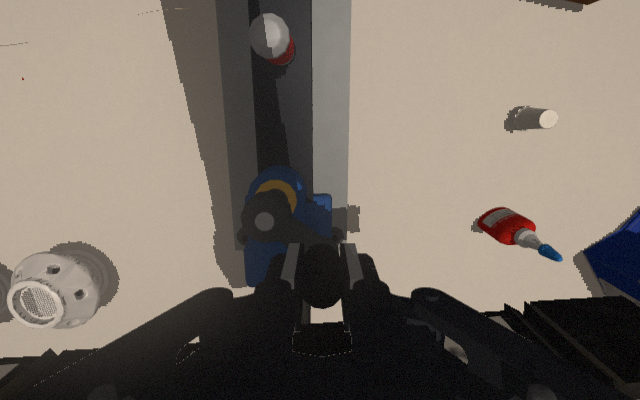

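>>> jog_arm --commands '[0, -0.23, -0.2, 0.014, 0, 0, 0, 0, -0.14, -0.27, 0.014, 0, 0, 0, 0, -0.03, -0.3, 0.014, 0, 0, 0, 0, 0.07, -0.3, 0.014, 0, 0, 0, 0, 0.17, -0.25, 0.014, 0, 0, 0, 0, 0.25, -0.17, 0.014, 0, 0, 0, 0, 0.3, -0.07, 0.014, 0, 0, 0, 0, 0, 0, 0, 0, 0, 0]'

```text
clock: 40.52
eef_pos: [0.6285, 0.0182, 0.1253]
eef_rot: [-0.168, -3.134, -0.002]
wrist_force: [-2.4, 1.5, 4.8]
width: 0.0165
```

```bash
python3 crank.py 1 0.36 1 0.1379
```

```text
v now 7.859 radius 0.0333 z 0.1253 F [-2.4  1.5  4.8] w 0.0165 t 40.5 yaw -0.107
[0.3, 0.04, 0.01] v->8.22
```

>>> jog_arm --commands '[0, 0.3, 0.04, 0.014, 0, 0, 0, 0, 0.27, 0.14, 0.014, 0, 0, 0, 0, 0.2, 0.23, 0.014, 0, 0, 0, 0, 0.11, 0.28, 0.014, 0, 0, 0, 0, 0, 0.3, 0.014, 0, 0, 0, 0, -0.1, 0.29, 0.014, 0, 0, 0, 0, 0, 0, 0, 0, 0, 0]'

```text
clock: 41.1
eef_pos: [0.6054, 0.0745, 0.1218]
eef_rot: [0.161, 3.137, -0.0]
wrist_force: [2.1, 0.9, 5.2]
width: 0.0163
```

```bash
python3 crank.py 1 0.36 2 0.1379
```

```text
v now 10.033 radius 0.0354 z 0.1218 F [2.1 0.9 5.2] w 0.0163 t 41.1 yaw -0.103
[-0.25, 0.19, 0.01] v->10.39
```

>>> jog_arm --commands '[0, -0.2, 0.23, 0.014, 0, 0, 0, 0, -0.27, 0.15, 0.014, 0, 0, 0, 0, -0.3, 0.04, 0.014, 0, 0, 0, 0, -0.3, -0.06, 0.014, 0, 0, 0, 0, -0.16, -0.09, 0.01, 0, 0, 0, 0, 0, 0, 0, 0, 0, 0, 0, 0, 0, 0, 0, 0, 0]'

```text
clock: 41.68
eef_pos: [0.655, 0.0764, 0.1193]
eef_rot: [-0.169, -3.136, 0.002]
wrist_force: [0.2, -1.6, 6.4]
width: 0.0168
```

```bash
python3 crank.py 1 0.36 2 0.1379;python3 - <<'E'
from m import *
im,s=get("wrist");cv2.imwrite("pics/w40.png",im["pixels"])
im2,s=get("scene");cv2.imwrite("pics/s40.png",cv2.resize(im2["pixels"][170:290,220:360],None,fx=5,fy=5,interpolation=cv2.INTER_CUBIC))
E
```

```text
v now 11.625 radius 0.0339 z 0.1193 F [ 0.2 -1.6  6.4] w 0.0168 t 41.7 yaw -0.108
[-0.21, -0.22, 0.01] v->11.99
```

View pics/w40.png

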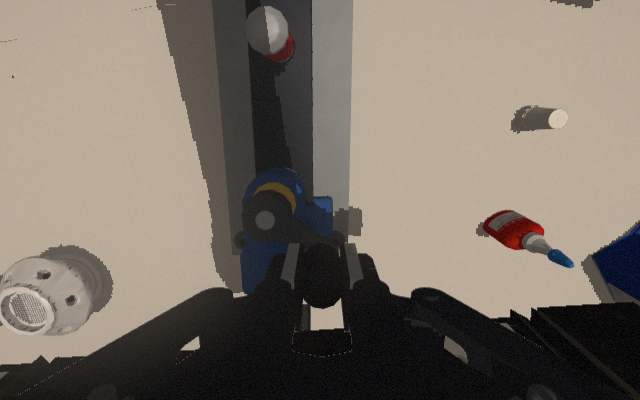

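View pics/s40.png

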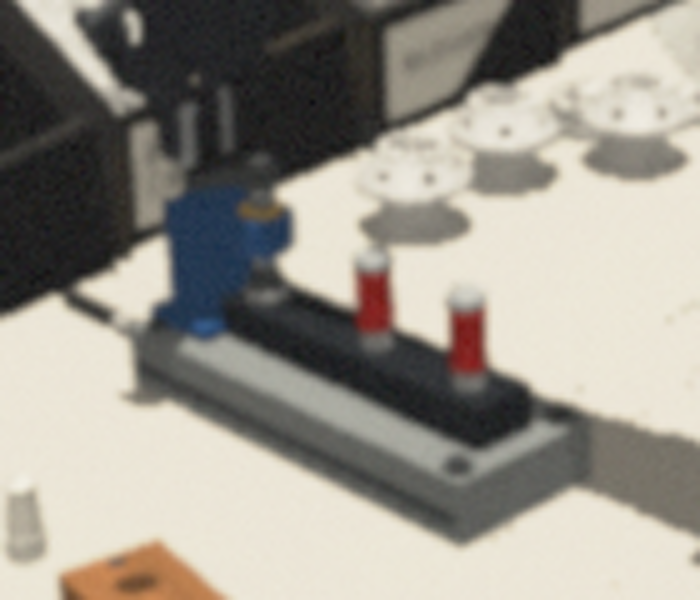

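>>> jog_arm --commands '[0.35, 0, 0, 0, 0, 0, 0, 0.4, 0, 0, 0, 0, 0, 0, 0.4, 0, 0, -0.3, 0, 0, 0, 0.4, 0, 0, -0.6, 0, 0, 0, 0.65, 0, 0, -0.8, 0, 0, 0, 0.65, 0, 0, -0.8, 0, 0, 0, 0.65, 0, 0, 0, 0, 0, 0, 0.65, 0, 0, 0, 0, 0, 0]'

```text
clock: 42.45
eef_pos: [0.6565, 0.0781, 0.2223]
eef_rot: [0.166, 3.133, 0.003]
wrist_force: [0.7, -0.4, -1.0]
width: 0.0556
```

```bash
python3 - <<'E'
from pins import *
im,s=get("wrist");cv2.imwrite("pics/w41.png",im["pixels"]);P=cloud(im,s);print(s["eef_pos"],s["width"])
S=np.array([.6322,.0513]);d=np.hypot(P[...,0]-S[0],P[...,1]-S[1])
t=P[(d<.05)&(P[...,2]>.155)&(P[...,2]<.18)];c=t[t[:,2]>t[:,2].max()-.004].mean(0);dd=c[:2]-S;print("knob top",c.round(4),"r",np.hypot(*dd).round(4),"v",(-(np.arctan2(dd[1],dd[0])+.1073)+4*np.pi).round(3))
t=P[(d<.008)&(P[...,2]>.125)&(P[...,2]<.15)];print("hub z",np.median(t[:,2]) if len(t) else None)
E
python3 p.py 0.5430 0.0609 0.13 -0.1073
```

```text
[0.65649916 0.07807628 0.22225278] 0.05558189001449634
knob top [0.6553 0.0758 0.1687] r 0.0337 v 11.645
hub z 0.13999868244948355
t 42.5 pos [0.6549 0.0781 0.2199] yaw -0.106 F [ 0.3 -0.2 -0.8] w 0.0558
 turn/0.12: [0.01 0.   0.01]  shift/0.04 now: [ 2.74 -0.73  2.25]  after turn: [ 2.74 -0.73  2.25]
```

View pics/w41.png

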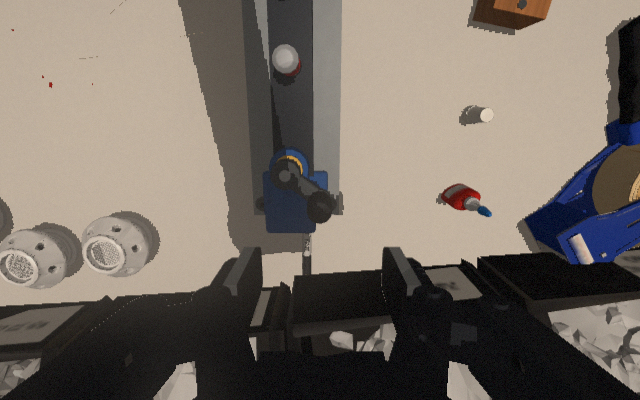

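>>> jog_arm --commands '[0.65, 0.5, -0.13, 0, 0, 0, 0, 0.65, 0.7, -0.2, 0.1, 0, 0, 0, 0.65, 0.7, -0.2, 0.4, 0, 0, 0, 0.65, 0.7, -0.2, 0.5, 0, 0, 0, 0.65, 0.14, 0, 0.6, 0, 0, 0, 0.65, 0, 0, 0.6, 0, 0, 0, 0.65, 0, 0, 0, 0, 0, 0, 0.65, 0, 0, 0, 0, 0, 0]'

```text
clock: 43.17
eef_pos: [0.5401, 0.0601, 0.1287]
eef_rot: [-0.166, -3.131, 0.003]
wrist_force: [0.2, 0.4, 0.6]
width: 0.0554
```

>>> jog_arm --commands '[0.65, 0, 0, 0, 0, 0, 0, 0.65, 0, 0, 0, 0, 0, 0]'

```text
clock: 43.33
eef_pos: [0.5445, 0.0604, 0.1324]
eef_rot: [0.167, 3.135, 0.001]
wrist_force: [-0.0, -0.4, -1.0]
width: 0.0555
```

```bash
python3 p.py 0.5427 0.0611 0.048 -0.1073; python3 - <<'E'
from m import *
im,s=get("wrist");cv2.imwrite("pics/w42.png",im["pixels"])
E
```

```text
t 43.3 pos [0.5445 0.0604 0.1324] yaw -0.106 F [-0.  -0.4 -1. ] w 0.0555
 turn/0.12: [0.   0.02 0.01]  shift/0.04 now: [0.05 0.01 2.11]  after turn: [0.05 0.01 2.11]
```

View pics/w42.png

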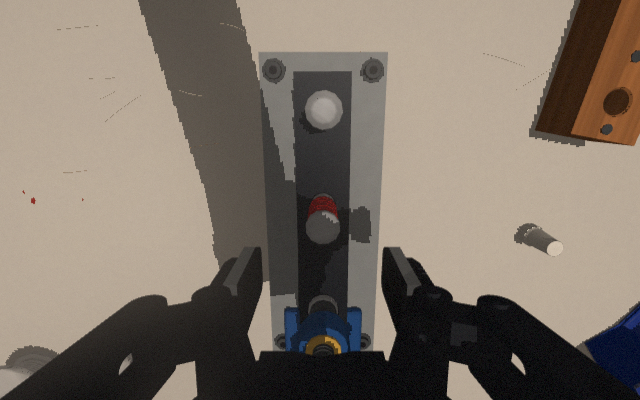

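>>> jog_arm --commands '[0.65, 0.03, 0.01, 0.5, 0, 0, 0, 0.65, 0, 0, 0.5, 0, 0, 0, 0.65, 0, 0, 0.5, 0, 0, 0, 0.65, 0, 0, 0.4, 0, 0, 0, 0.65, 0, 0, 0.15, 0, 0, 0, 0.65, 0, 0, 0, 0, 0, 0, 0.65, 0, 0, 0, 0, 0, 0, 0.65, 0, 0, 0, 0, 0, 0]'

```text
clock: 44.05
eef_pos: [0.5434, 0.0609, 0.0506]
eef_rot: [0.167, 3.134, 0.001]
wrist_force: [-0.6, -0.0, 0.1]
width: 0.0555
```

```bash
python3 p.py 0.5427 0.0611 0.048 -0.1073
```

```text
t 44.0 pos [0.5434 0.0609 0.0506] yaw -0.106 F [-0.6 -0.   0.1] w 0.0555
 turn/0.12: [0.01 0.02 0.01]  shift/0.04 now: [0.02 0.   0.06]  after turn: [0.02 0.   0.06]
```

>>> jog_arm --commands '[0.4, 0.02, 0, 0.05, 0, 0, 0, 0.2, 0, 0, 0, 0, 0, 0, 0, 0, 0, 0, 0, 0, 0, 0, 0, 0, 0, 0, 0, 0, 0, 0, 0, 0, 0, 0, 0, 0, 0, 0, 0, 0, 0, 0]'

```text
clock: 44.55
eef_pos: [0.5415, 0.0612, 0.0477]
eef_rot: [0.167, 3.136, 0.001]
wrist_force: [-1.5, 0.6, 5.1]
width: 0.0186
```

>>> jog_arm --commands '[0, 0, 0, -0.15, 0, 0, 0, 0, 0, 0, -0.25, 0, 0, 0, 0, 0, 0, -0.3, 0, 0, 0, 0, 0, 0, -0.3, 0, 0, 0, 0, 0, 0, -0.3, 0, 0, 0]'

```text
clock: 44.97
eef_pos: [0.5401, 0.0602, 0.1003]
eef_rot: [-0.167, -3.135, 0.001]
wrist_force: [0.9, 0.8, -0.9]
width: 0.0186
```

>>> jog_arm --commands '[0, 0, 0, -0.4, 0, 0, 0, 0, 0, 0, -0.5, 0, 0, 0, 0, 0, 0, -0.5, 0, 0, 0, 0, 0, 0, -0.4, 0, 0, 0, 0, 0, 0, 0, 0, 0, 0, 0, 0, 0, 0, 0, 0, 0]'

```text
clock: 45.47
eef_pos: [0.5413, 0.0606, 0.1724]
eef_rot: [0.168, 3.136, 0.002]
wrist_force: [-0.1, 0.0, -1.2]
width: 0.0186
```

```bash
python3 pinhand.py w43; python3 p.py 0.4945 0.2887 0.16 -0.1073
```

```text
grip tool xy [-0.0034 -0.0005] 1518 0.0005 z [-0.0556 -0.0228]
shank -0.02 [-0.0028 -0.0004] 316
shank -0.005 [-0.0025 -0.0004] 296
shank 0.01 [-0.0022 -0.0004] 150
shank 0.02 [-0.0028 -0.0005] 39
lowest z tool 0.045
t 45.5 pos [0.5402 0.0605 0.171 ] yaw -0.107 F [-0.4 -0.6 -2.3] w 0.0187
 turn/0.12: [ 0.   -0.01  0.01]  shift/0.04 now: [1.74 5.55 0.28]  after turn: [1.75 5.55 0.28]
```

View pics/w43.png

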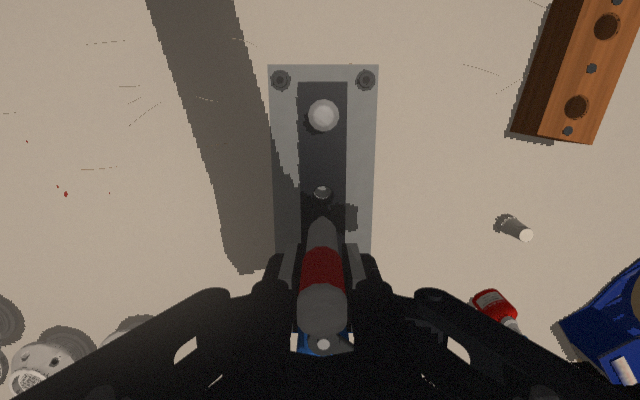

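```bash
cat > sock.py <<'E'
from pins import *
im,s=get("wrist");P=cloud(im,s);print(s["eef_pos"])
for g in((.4945,.2887),(.4325,.3036)):
    d=np.hypot(P[...,0]-g[0],P[...,1]-g[1]);q=P[(d<.016)&(P[...,2]>.008)&(P[...,2]<.038)]
    if len(q)>8: x,e=fitc(q,.0095,np.array(g));print(x.round(4),len(q),e.round(4))
E
python3 sock.py
```

```text
[0.54018677 0.06053867 0.1710422 ]
[0.4922 0.2874] 296 0.0005
[0.4309 0.3056] 340 0.0005
```

```bash
python3 p.py 0.525 0.285 0.165 -0.1073
```

```text
t 45.6 pos [0.5396 0.0605 0.1702] yaw -0.107 F [ 0.1  0.8 -1. ] w 0.0188
 turn/0.12: [-0.01 -0.02  0.01]  shift/0.04 now: [0.96 5.54 0.13]  after turn: [0.96 5.54 0.13]
```

>>> jog_arm --commands '[0, 0.12, 0.5, 0, 0, 0, 0, 0, 0.16, 0.9, 0, 0, 0, 0, 0, 0.16, 0.95, 0, 0, 0, 0, 0, 0.16, 0.95, 0, 0, 0, 0, 0, 0.16, 0.95, 0, 0, 0, 0, 0, 0.16, 0.9, 0, 0, 0, 0, 0, 0.04, 0.4, 0, 0, 0, 0, 0, 0, 0, 0.1, 0, 0, 0]'

```text
clock: 46.23
eef_pos: [0.5238, 0.2929, 0.1658]
eef_rot: [-0.151, -3.136, -0.003]
wrist_force: [-0.2, 0.6, -1.7]
width: 0.0186
```

>>> jog_arm --commands '[0, 0, 0, 0, 0, 0, 0, 0, 0, 0, 0, 0, 0, 0, 0, 0, 0, 0, 0, 0, 0, 0, 0, 0, 0, 0, 0, 0]'

```text
clock: 46.57
eef_pos: [0.527, 0.2829, 0.1669]
eef_rot: [-0.173, -3.137, 0.002]
wrist_force: [-0.2, -0.0, -1.5]
width: 0.0183
```

```bash
python3 sock.py; python3 pinhand.py w44;python3 p.py 0.4911 0.2886 0.125 -0.1073
```

```text
[0.52701136 0.28290781 0.16688042]
[0.4923 0.2875] 103 0.0001
[0.4311 0.3056] 115 0.0001
grip tool xy [-0.0034 -0.0005] 1510 0.0005 z [-0.0555 -0.0232]
shank -0.02 [-0.0028 -0.0005] 319
shank -0.005 [-0.0025 -0.0005] 287
shank 0.01 [-0.0022 -0.0005] 161
shank 0.02 [-0.0031 -0.0006] 30
lowest z tool 0.0397
t 46.7 pos [0.5269 0.2839 0.1672] yaw -0.109 F [ 0.1 -0.4 -1.7] w 0.0186
 turn/0.12: [-0.    0.   -0.01]  shift/0.04 now: [0.9  0.02 1.06]  after turn: [0.9  0.02 1.06]
```

View pics/w44.png

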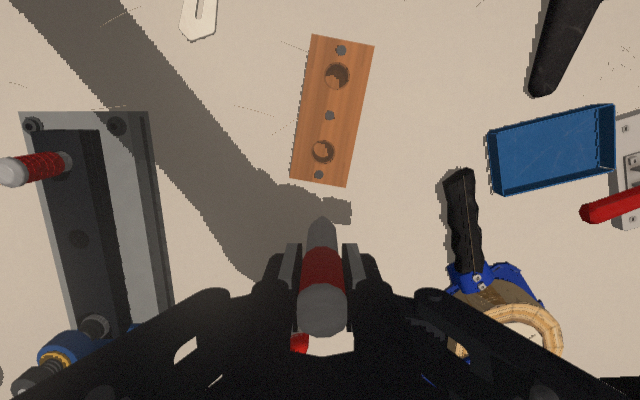

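>>> jog_arm --commands '[0, 0.3, 0.02, 0, 0, 0, 0, 0, 0.4, 0, 0, 0, 0, 0, 0, 0.22, 0, 0.4, 0, 0, 0, 0, 0, 0, 0.5, 0, 0, 0, 0, 0, 0, 0.5, 0, 0, 0, 0, 0, 0, 0, 0, 0, 0, 0, 0, 0, 0, 0, 0, 0, 0, 0, 0, 0, 0, 0, 0]'

```text
clock: 47.33
eef_pos: [0.4903, 0.2907, 0.1121]
eef_rot: [0.167, 3.136, 0.002]
wrist_force: [-0.4, -0.2, -1.1]
width: 0.0185
```

```bash
python3 p.py 0.4900 0.2882 0.085 -0.1073; python3 pinhand.py w45
```

```text
t 47.3 pos [0.4903 0.2907 0.1121] yaw -0.107 F [-0.4 -0.2 -1.1] w 0.0185
 turn/0.12: [0.01 0.01 0.01]  shift/0.04 now: [ 0.   -0.06  0.68]  after turn: [ 0.   -0.06  0.68]
grip tool xy [-0.0034 -0.0005] 1524 0.0005 z [-0.0559 -0.0229]
shank -0.02 [-0.0028 -0.0005] 321
shank -0.005 [-0.0025 -0.0005] 287
shank 0.01 [-0.0022 -0.0004] 160
shank 0.02 [-0.0031 -0.0001] 31
lowest z tool 0.0899
```

View pics/w45.png

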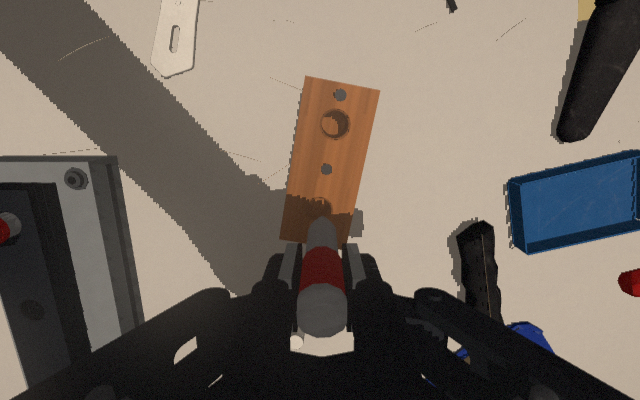

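>>> jog_arm --commands '[0, 0, -0.06, 0.2, 0, 0, 0, 0, 0, 0, 0.25, 0, 0, 0, 0, 0, 0, 0.25, 0, 0, 0, 0, 0, 0, 0.2, 0, 0, 0, 0, 0, 0, 0, 0, 0, 0, 0, 0, 0, 0, 0, 0, 0]'

```text
clock: 47.88
eef_pos: [0.4888, 0.2874, 0.0738]
eef_rot: [-0.167, -3.135, 0.003]
wrist_force: [0.5, -0.8, -1.3]
width: 0.0185
```

```bash
python3 p.py 0.4900 0.2882 0.0485 -0.1073
```

```text
t 47.9 pos [0.4888 0.2874 0.0738] yaw -0.106 F [ 0.5 -0.8 -1.3] w 0.0185
 turn/0.12: [-0.02 -0.01  0.01]  shift/0.04 now: [-0.03  0.02  0.63]  after turn: [-0.03  0.02  0.63]
```

>>> jog_arm --commands '[0, -0.02, 0.01, 0.2, 0, 0, 0, 0, 0, 0, 0.2, 0, 0, 0, 0, 0, 0, 0.15, 0, 0, 0, 0, 0, 0, 0.05, 0, 0, 0, 0, 0, 0, 0, 0, 0, 0, 0, 0, 0, 0, 0, 0, 0]'

```text
clock: 48.38
eef_pos: [0.4903, 0.2882, 0.0508]
eef_rot: [-0.167, -3.137, 0.0]
wrist_force: [0.1, -0.2, -0.3]
width: 0.0185
```

```bash
python3 p.py 0.4900 0.2882 0.0485 -0.1073
```

```text
t 48.4 pos [0.4903 0.2882 0.0508] yaw -0.106 F [ 0.1 -0.2 -0.3] w 0.0185
 turn/0.12: [-0.   -0.    0.01]  shift/0.04 now: [ 0.01 -0.    0.06]  after turn: [ 0.01 -0.    0.06]
```

>>> jog_arm --commands '[0, 0, 0, 0.04, 0, 0, 0, 0.4, 0, 0, 0, 0, 0, 0, 0.65, 0, 0, 0, 0, 0, 0, 0.65, 0, 0, 0, 0, 0, 0, 0.65, 0, 0, -0.5, 0, 0, 0, 0.65, 0, 0, -0.8, 0, 0, 0, 0.65, 0, 0, -0.8, 0, 0, 0, 0.65, 0, 0, 0, 0, 0, 0]'

```text
clock: 49.05
eef_pos: [0.4956, 0.2911, 0.1407]
eef_rot: [0.167, 3.127, 0.014]
wrist_force: [1.7, 0.7, 0.6]
width: 0.0553
```

```bash
python3 p.py 0.4733 0.0687 0.135 -0.1073; python3 - <<'E'
from pins import *
im,s=get("wrist");cv2.imwrite("pics/w46.png",im["pixels"]);P=cloud(im,s)
hsv=cv2.cvtColor(im["pixels"],cv2.COLOR_BGR2HSV)
red=((hsv[...,0]<8)|(hsv[...,0]>172))&(hsv[...,1]>110)
d=np.hypot(P[...,0]-.4923,P[...,1]-.2875)
q=P[red&(d<.025)&(P[...,2]>.06)&(P[...,2]<.11)];print("grip",fitc(q,.01,np.array([.4925,.2875])),len(q),np.percentile(q[:,2],[1,99]))
q=P[(d<.02)&(P[...,2]>.1)&(P[...,2]<.13)];print("head top",q[:,2].max())
E
```

```text
t 49.0 pos [0.4956 0.2911 0.1407] yaw -0.107 F [1.7 0.7 0.6] w 0.0553
 turn/0.12: [0.08 0.08 0.  ]  shift/0.04 now: [-0.04 -5.59  0.09]  after turn: [-0.04 -5.59  0.14]
grip (array([0.49440335, 0.2847005 ]), np.float64(0.0003953930342240641)) 355 [0.07196329 0.10484551]
head top 0.11619517933049689
```

View pics/w46.png

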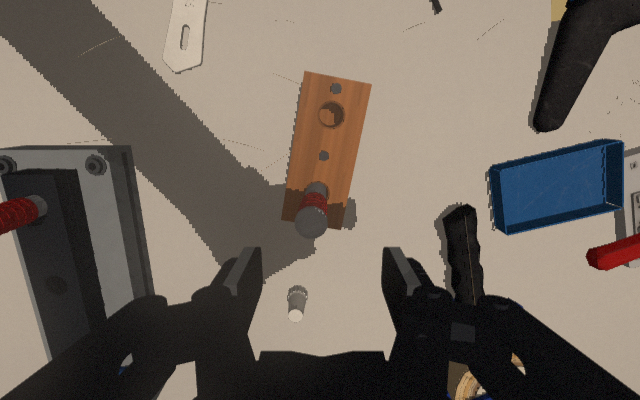

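>>> jog_arm --commands '[0.65, 0, -0.6, 0, 0, 0, 0, 0.65, 0, -0.95, 0, 0, 0, 0, 0.65, 0, -0.95, 0, 0, 0, 0, 0.65, 0, -0.95, 0, 0, 0, 0, 0.65, 0, -0.95, 0, 0, 0, 0, 0.65, -0.04, -0.8, 0, 0, 0, 0, 0.65, 0, -0.4, 0, 0, 0, 0, 0.65, 0, 0, 0, 0, 0, 0]'

```text
clock: 49.77
eef_pos: [0.4669, 0.0599, 0.1327]
eef_rot: [-0.18, -3.135, 0.003]
wrist_force: [-0.7, 0.0, -0.4]
width: 0.0557
```

>>> jog_arm --commands '[0.65, 0, 0, 0.2, 0, 0, 0, 0.65, 0, 0, 0, 0, 0, 0, 0.65, 0, 0, 0, 0, 0, 0, 0.65, 0, 0, 0, 0, 0, 0, 0.65, 0, 0, 0, 0, 0, 0]'

```text
clock: 50.18
eef_pos: [0.4684, 0.0667, 0.1253]
eef_rot: [-0.163, -3.137, 0.0]
wrist_force: [-1.0, -1.4, -0.4]
width: 0.0551
```

```bash
python3 p.py 0.4733 0.0687 0.048 -0.1073; python3 - <<'E'
from m import *
im,s=get("wrist");cv2.imwrite("pics/w47.png",im["pixels"])
E
```

```text
t 50.2 pos [0.4684 0.0667 0.1253] yaw -0.104 F [-1.  -1.4 -0.4] w 0.0551
 turn/0.12: [-0.   -0.    0.03]  shift/0.04 now: [-0.12  0.06  1.93]  after turn: [-0.12  0.06  1.93]
```

View pics/w47.png

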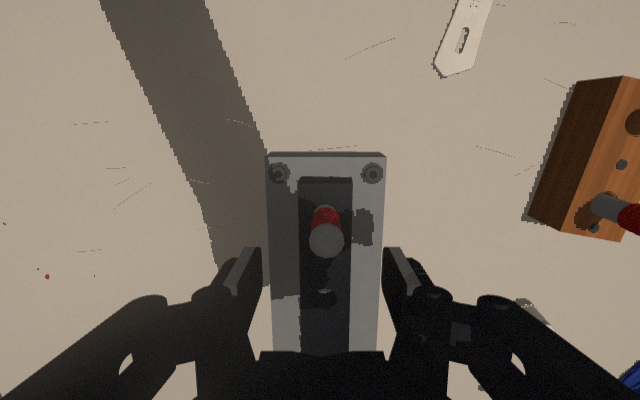

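>>> jog_arm --commands '[0.65, -0.12, 0.05, 0.5, 0, 0, 0.03, 0.65, 0, 0, 0.5, 0, 0, 0, 0.65, 0, 0, 0.5, 0, 0, 0, 0.65, 0, 0, 0.35, 0, 0, 0, 0.65, 0, 0, 0, 0, 0, 0, 0.65, 0, 0, 0, 0, 0, 0, 0.65, 0, 0, 0, 0, 0, 0, 0.65, 0, 0, 0, 0, 0, 0]'

```text
clock: 50.9
eef_pos: [0.4746, 0.0673, 0.0527]
eef_rot: [0.172, 3.134, 0.002]
wrist_force: [0.4, 0.1, -0.3]
width: 0.0554
```

```bash
python3 p.py 0.4735 0.0687 0.048 -0.1073
```

```text
t 50.9 pos [0.4746 0.0673 0.0527] yaw -0.110 F [ 0.4  0.1 -0.3] w 0.0554
 turn/0.12: [ 0.01  0.02 -0.02]  shift/0.04 now: [0.03 0.03 0.12]  after turn: [0.03 0.03 0.12]
```

>>> jog_arm --commands '[0.5, 0.02, 0.03, 0.11, 0, 0, 0, 0.2, 0, 0, 0, 0, 0, 0, 0, 0, 0, 0, 0, 0, 0, 0, 0, 0, 0, 0, 0, 0, 0, 0, 0, 0, 0, 0, 0, 0, 0, 0, 0, 0, 0, 0, 0, 0, 0, 0, 0, 0, 0]'

```text
clock: 51.48
eef_pos: [0.4728, 0.0686, 0.0473]
eef_rot: [0.172, 3.137, 0.001]
wrist_force: [-1.6, 1.2, 3.3]
width: 0.0188
```

>>> jog_arm --commands '[0, 0, 0, -0.15, 0, 0, 0, 0, 0, 0, -0.25, 0, 0, 0, 0, 0, 0, -0.3, 0, 0, 0, 0, 0, 0, -0.3, 0, 0, 0, 0, 0, 0, -0.3, 0, 0, 0]'

```text
clock: 51.9
eef_pos: [0.4721, 0.0671, 0.0999]
eef_rot: [-0.174, -3.136, 0.002]
wrist_force: [0.7, -0.1, -1.7]
width: 0.0188
```

>>> jog_arm --commands '[0, 0, 0, -0.4, 0, 0, 0, 0, 0, 0, -0.5, 0, 0, 0, 0, 0, 0, -0.5, 0, 0, 0, 0, 0, 0, -0.4, 0, 0, 0, 0, 0, 0, 0, 0, 0, 0, 0, 0, 0, 0, 0, 0, 0]'

```text
clock: 52.4
eef_pos: [0.473, 0.0677, 0.1719]
eef_rot: [0.173, 3.135, 0.001]
wrist_force: [0.4, -0.5, -1.3]
width: 0.0185
```

```bash
python3 pinhand.py w48; python3 p.py 0.4287 0.306 0.165 -0.1073
```

```text
grip tool xy [-0.0024 -0.0005] 1521 0.0008 z [-0.058  -0.0232]
shank -0.02 [-0.0019 -0.0004] 317
shank -0.005 [-0.0016 -0.0004] 286
shank 0.01 [-0.0013 -0.0004] 158
shank 0.02 [-0.0026 -0.0007] 21
lowest z tool 0.0409
t 52.5 pos [0.472  0.0676 0.1707] yaw -0.110 F [ 0.2  0.  -1.4] w 0.0189
 turn/0.12: [-0.   -0.01 -0.03]  shift/0.04 now: [1.73 5.8  0.14]  after turn: [1.71 5.81 0.14]
```

View pics/w48.png

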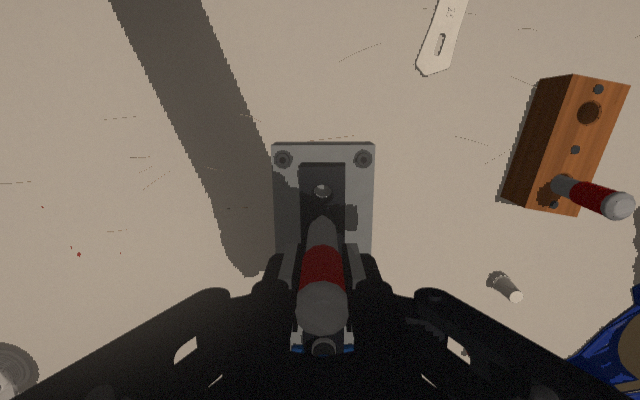

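>>> jog_arm --commands '[0, 0.2, 0.6, 0, 0, 0, -0.02, 0, 0.28, 0.92, 0, 0, 0, 0, 0, 0.28, 0.92, 0, 0, 0, 0, 0, 0.28, 0.92, 0, 0, 0, 0, 0, 0.28, 0.92, 0, 0, 0, 0, 0, 0.28, 0.92, 0, 0, 0, 0, 0, 0.09, 0.6, 0, 0, 0, 0, 0, 0, 0, 0.3, 0, 0, 0]'

```text
clock: 53.12
eef_pos: [0.4286, 0.3146, 0.1594]
eef_rot: [0.152, 3.137, 0.008]
wrist_force: [1.3, 0.5, -0.9]
width: 0.0186
```

>>> jog_arm --commands '[0, 0, 0, 0.4, 0, 0, 0, 0, 0, 0, 0.4, 0, 0, 0, 0, 0, 0, 0.2, 0, 0, 0, 0, 0, 0, 0, 0, 0, 0, 0, 0, 0, 0, 0, 0, 0, 0, 0, 0, 0, 0, 0, 0, 0, 0, 0, 0, 0, 0, 0]'

```text
clock: 53.7
eef_pos: [0.4312, 0.3063, 0.12]
eef_rot: [0.17, 3.136, 0.002]
wrist_force: [-0.4, -0.4, -1.0]
width: 0.0187
```

```bash
python3 p.py 0.4297 0.3062 0.085 -0.1073; python3 pinhand.py w49
```

```text
t 53.7 pos [0.4312 0.3063 0.12  ] yaw -0.108 F [-0.4 -0.4 -1. ] w 0.0187
 turn/0.12: [ 0.01  0.01 -0.01]  shift/0.04 now: [ 0.04 -0.01  0.87]  after turn: [ 0.04 -0.01  0.87]
grip tool xy [-0.0024 -0.0005] 1515 0.0007 z [-0.0583 -0.023 ]
shank -0.02 [-0.0019 -0.0005] 323
shank -0.005 [-0.0016 -0.0004] 278
shank 0.01 [-0.0014 -0.0004] 159
shank 0.02 [-0.0025 -0.0007] 23
lowest z tool 0.09
```

View pics/w49.png

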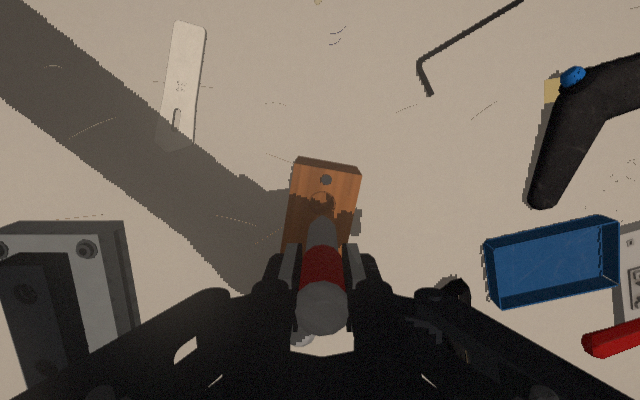

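>>> jog_arm --commands '[0, 0.03, 0, 0.3, 0, 0, 0, 0, 0, 0, 0.3, 0, 0, 0, 0, 0, 0, 0.25, 0, 0, 0, 0, 0, 0, 0, 0, 0, 0, 0, 0, 0, 0, 0, 0, 0, 0, 0, 0, 0, 0, 0, 0]'

```text
clock: 54.25
eef_pos: [0.4294, 0.3062, 0.0851]
eef_rot: [0.169, 3.137, -0.0]
wrist_force: [-0.7, 0.8, -1.0]
width: 0.0185
```

```bash
python3 p.py 0.4297 0.3062 0.0485 -0.1073
```

```text
t 54.2 pos [0.4294 0.3062 0.0851] yaw -0.108 F [-0.7  0.8 -1. ] w 0.0185
 turn/0.12: [-0.  0. -0.]  shift/0.04 now: [-0.01  0.    0.92]  after turn: [-0.01 -0.    0.92]
```

>>> jog_arm --commands '[0, 0, 0, 0.25, 0, 0, 0, 0, 0, 0, 0.25, 0, 0, 0, 0, 0, 0, 0.25, 0, 0, 0, 0, 0, 0, 0.15, 0, 0, 0, 0, 0, 0, 0, 0, 0, 0, 0, 0, 0, 0, 0, 0, 0]'

```text
clock: 54.75
eef_pos: [0.4292, 0.3059, 0.0485]
eef_rot: [-0.169, -3.137, 0.001]
wrist_force: [-0.6, -1.0, 0.1]
width: 0.0181
```

```bash
python3 p.py 0.4297 0.3062 0.0485 -0.1073
```

```text
t 54.8 pos [0.4292 0.3059 0.0485] yaw -0.108 F [-0.6 -1.   0.1] w 0.0181
 turn/0.12: [-0.01 -0.   -0.  ]  shift/0.04 now: [-0.01  0.01 -0.  ]  after turn: [-0.01  0.01 -0.  ]
```

Seated, so I'll release, rise and run the final check over the jig.

>>> jog_arm --commands '[0.4, 0, 0, 0, 0, 0, 0, 0.65, 0, 0, 0, 0, 0, 0, 0.65, 0, 0, 0, 0, 0, 0, 0.65, 0, 0, 0, 0, 0, 0, 0.65, 0, 0, -0.5, 0, 0, 0, 0.65, 0, 0, -0.8, 0, 0, 0, 0.65, 0, 0, -0.8, 0, 0, 0, 0.65, 0, 0, -0.8, 0, 0, 0]'

```text
clock: 55.42
eef_pos: [0.4287, 0.3058, 0.166]
eef_rot: [-0.169, -3.136, 0.001]
wrist_force: [-0.1, 0.6, 0.1]
width: 0.0556
```

```bash
python3 p.py 0.53 0.062 0.2 -0.1073
```

```text
t 55.4 pos [0.4287 0.3058 0.166 ] yaw -0.108 F [-0.1  0.6  0.1] w 0.0556
 turn/0.12: [-0.01 -0.01 -0.  ]  shift/0.04 now: [-3.17 -5.79 -0.85]  after turn: [-3.17 -5.79 -0.85]
```

>>> jog_arm --commands '[0.65, -0.2, -0.4, -0.5, 0, 0, 0, 0.65, -0.48, -0.8, -0.2, 0, 0, 0, 0.65, -0.48, -0.85, 0, 0, 0, 0, 0.65, -0.48, -0.85, 0, 0, 0, 0, 0.65, -0.48, -0.85, 0, 0, 0, 0, 0.65, -0.48, -0.85, 0, 0, 0, 0, 0.65, -0.45, -0.85, 0, 0, 0, 0, 0.65, -0.1, -0.3, 0, 0, 0, 0]'

```text
clock: 56.08
eef_pos: [0.5319, 0.0562, 0.1938]
eef_rot: [0.183, 3.133, -0.005]
wrist_force: [0.3, 0.3, 0.1]
width: 0.0555
```

>>> jog_arm --commands '[0.65, 0, 0, 0, 0, 0, 0, 0.65, 0, 0, 0, 0, 0, 0, 0.65, 0, 0, 0, 0, 0, 0, 0.65, 0, 0, 0, 0, 0, 0, 0.65, 0, 0, 0, 0, 0, 0, 0.65, 0, 0, 0, 0, 0, 0]'

```text
clock: 56.58
eef_pos: [0.5294, 0.0658, 0.193]
eef_rot: [-0.164, -3.137, -0.001]
wrist_force: [-0.5, -0.2, 0.1]
width: 0.0557
```

```bash
python3 - <<'E'
from pins import *
from bush import bush
im,s=get("wrist");cv2.imwrite("pics/w50.png",im["pixels"]);P=cloud(im,s);print(s["eef_pos"],s["clock"])
for g in((.4731,.0684),(.5427,.0609)):
  for lo,hi in((.007,.033),(.037,.041),(.043,.047),(.049,.053),(.055,.058)):
    try:
      x,n,e,q=bush(P,np.array(g),lo,hi);print(lo,x.round(4),n,e.round(4))
    except Exception as ex: print(lo,"none")
for g in((.4731,.0684),(.5427,.0609)):
    d=np.hypot(P[...,0]-g[0],P[...,1]-g[1])
m=((P[...,2]>.056)&(P[...,2]<.066)).astype(np.uint8);m[:,:270]=0;m[:,370:]=0
cs,h=cv2.findContours(m,cv2.RETR_CCOMP,cv2.CHAIN_APPROX_NONE)
for i,c in enumerate(cs):
    if h[0][i][3]>=0 and cv2.contourArea(c)>60:
        q=np.array([onz(im,p[0],p[1],.060,s)[:2] for p in c[:,0]],np.float32)
        c0,r=cv2.minEnclosingCircle(q*1000);print("top hole mm",np.round(c0,1),"r",round(r,1))
for g in((.4923,.2875),(.4311,.3056)):
    d=np.hypot(P[...,0]-g[0],P[...,1]-g[1]);q=P[(d<.025)&(P[...,2]>.1)&(P[...,2]<.13)];print("pin head",q[:,2].max().round(4) if len(q) else None,q.mean(0).round(4) if len(q) else None)
im,s=get("top");crop(im,"top50",180,330,130,250,5)
E
```

```text
[0.52939268 0.06579497 0.1929545 ] 56.5833
0.007 [0.4731 0.0684] 37 0.0001
0.037 [0.4739 0.0681] 4 0.0
0.043 [0.4737 0.0682] 9 0.0001
0.049 [0.4739 0.0677] 16 0.0001
0.055 [0.4738 0.0674] 9 0.0027
0.007 [0.5427 0.0609] 88 0.0002
0.037 [0.5434 0.0601] 16 0.0002
0.043 [0.5433 0.0606] 20 0.0001
0.049 [0.5435 0.0606] 25 0.0002
0.055 [0.5438 0.0604] 22 0.0002
top hole mm [542.8  60.6] r 9.7
top hole mm [473.9  67.4] r 9.7
pin head 0.116 [0.4939 0.2801 0.1107]
pin head 0.1129 [0.4356 0.2958 0.1065]
```

View pics/w50.png

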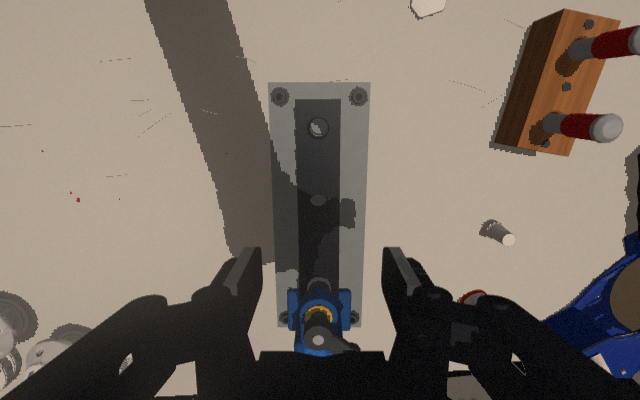

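View pics/top50.png

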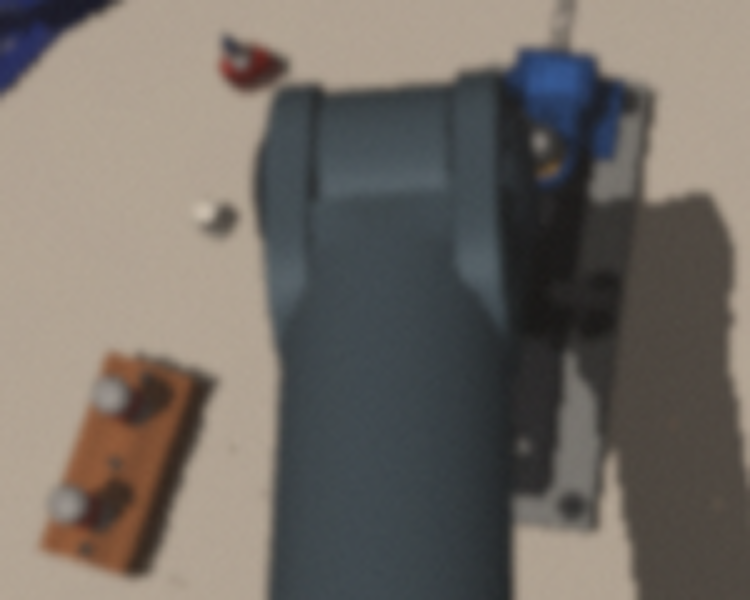

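```bash
python3 - <<'E'
from workcell import env
s=env.read_state();print(s["wrist_force"],abs(s["qvel"]).max());print(env.sign_off())
E
```

```text
[-0.14409113 -0.40643211  0.37037773] 0.006925788939250424
the job is handed in; nothing more can be done
None
```

The pack is made up and clamped: all three loose straps are on the jig strap, the clamp is screwed down, and both pins are back in the block. I handed the job in at about 57 s of the 210 s; `sign_off` gave no verdict.

**How it went:** Both pins pressed home with 24–27 N, at the height where the tips reach the bottom of the bores. With them still in, I led the crank about 1.85 turns clockwise. I then drew the pins and stood them in the block.

**Last checks:**
- **Alignment:** the strap holes measure about 0.6–1.3 mm from the bush axes, inside the 2 mm limit. The two fits for the top strap's hole over bush_b differed by about 1 mm, both within the limit.
- **Clamp:** the crank reads 11.65 rad and the knob has dropped 18.5 mm. With a 24 mm pack that works out to about 4.5 mm of foot spring. This is calculated, not read directly.
- **Pins:** the far pin's head is at 116 mm, the same as at the start, and it leans slightly. The near pin's head read 113 mm, but only in a partial side view; its height when I let go put the tip about 40 mm deep.
- **Cap and robot:** the white cap is standing where it was, and the arm was still and touching nothing.

**Disagreement:** the fingertips turned out to be about 25 mm behind the stated TCP. My first try at a strap closed above it without touching anything. I used the measured offset for everything after that.

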